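# Unpack a tight-lidded gift box in a stockroom

## Task

Unpack the blue gift box at the receiving bench: push the holder's black knob in and turn it clockwise past its safety stop until its yellow wing lies over the box's foot, and let it spring back up; then draw the tight lid straight up off the box without lifting the base out of the holder, and stand the lid, open side down, on the grey mat. Put every small carton that you find in the box into the green tray, and only when all are there pick up the scanner, hold it level and steady for two seconds with its window about 10 cm above the barcode label in the box, then stand it back on the orange-edged scanner mat. Leave the base locked in the holder and the other things on the bench where they are.

Things in the scene. Friction and masses are not known exactly. Their poses are not given: they have to be found in the camera images.
- holder: fixed aluminium box holder, plate 325 x 112 x 8 mm with a nest for the box's foot. Origin: on the bench under the box centre; x runs along the box from the fixed near lip (x = -0.118, holds down the near end of the foot) to the knob column (knob axis at x = +0.143, y = 0); z up
- knob_grip (a point): middle of the black bar grip of the knob, 131 mm above the bench at rest: bar 50 long, 14 wide, 30 mm tall (top at 146 mm), on a black disc of 52 mm diameter (top at 116 mm) that turns with it. Seen from above the bar points 0.65 rad counter-clockwise of the holder's x axis when joint clamp = 0 and turns clockwise as clamp grows (the point's own x axis stays 0.65 rad clockwise of the bar)
- knob (a joint): how far the knob is pushed down, 0 to 0.010 m; a spring returns it, 4 N to start and 11 N fully down
- clamp (a joint): turn of the knob and of the yellow hold-down wing below it, rad, 0 to 1.35, clockwise from above. Unless the knob is pushed in more than about 8 mm its red pins meet the red stops at about 0.26 rad; past 0.75 rad it may spring up again behind the stops. From 0.9 rad on the wing lies over the far end of the box's foot and it is locked. Stays where it is left (friction 0.05 N m)
- box: loose gift box base, 0.3 kg, in the holder. Origin: centre of its underside, 8 mm above the bench. Foot 230 x 80 x 12 mm, dark blue; cream neck 166 x 52 mm up to 52 mm above the underside; four wells (28 x 46 mm inside, floor at 12 mm) centred at x = -0.066, -0.035, +0.035, +0.066, y = 0, and a deck in the middle. If the wing is not over the foot, the base rises with the lid
- label (a point): centre of the white barcode label (34 x 42 mm), which lies face up on the deck in the middle of the box, 51 mm above the box's underside; hidden while the lid is on
- lid: loose dark blue lid, 0.14 kg, 176 x 62 mm, 88 mm deep outside (84 inside, walls 3 mm), open below, over the neck, its rim on the foot. Origin: centre of its lower rim; z up; x along its length. Sprung felt pads on the neck grip it for the first 28 mm of its rise (about 8 to 14 N to draw off); after 80 mm it clears the cartons
- lid_grip (a point): middle of the wooden grip bar on the lid, 104 mm above the lid's rim: bar 60 long (lid x), 16 wide (lid y), 30 mm tall (from 88 to 118 mm above the rim)
- carton0_mid (a point): middle of carton0, a loose purple-and-white product carton, 22 (x) x 40 (y) x 80 mm (z), 50 g, standing in the well at box x = -0.066 with its top 92 mm above the box's underside (40 mm above the neck). Axes are the carton's. Two to four of the four cartons are there; absent ones read None
- carton1_mid (a point): middle of carton1, a loose green-and-white product carton, 22 (x) x 40 (y) x 80 mm (z), 50 g, standing in the well at box x = -0.035 with its top 92 mm above the box's underside (40 mm above the neck). Axes are the carton's. Two to four of the four cartons are there; absent ones read None
- carton2_mid (a point): middle of carton2, a loose yellow-and-white product carton, 22 (x) x 40 (y) x 80 mm (z), 50 g, standing in the well at box x = 0.035 with its top 92 mm above the box's underside (40 mm above the neck). Axes are the carton's. Two to four of the four cartons are there; absent ones read None
- carton3_mid (a point): middle of carton3, a loose red-and-white product carton, 22 (x) x 40 (y) x 80 mm (z), 50 g, standing in the well at box x = 0.066 with its top 92 mm above the box's underside (40 mm above the neck). Axes are the carton's. Two to four of the four cartons are there; absent ones read None
- tray: fixed green open tray, 220 (x) x 150 (y) x 40 mm high, walls and floor 4 to 5 mm. Origin: centre of its underside, on the bench
- lid_mat: thin grey mat, 240 (x) x 120 mm (y), flat on the bench (no height). Origin: its centre
- scan_mat: thin black mat with an orange edge, 210 (x) x 100 mm (y), flat on the bench (no height). Origin: its centre. The scanner's place
- scanner: loose grey scanner of handset shape, 0.2 kg, standing on its head and rear foot. Origin: on the bench in its middle; x towards the head, z up. Head 46 x 64 x 48 mm centred at x = +0.06; rear foot 24 x 64 mm at x = -0.063; black handle bar above them, 158 long, 28 wide (y), from 46 to 76 mm high, free below between x = -0.05 and +0.036
- scan_grip (a point): middle of the scanner's handle near its centre of mass: scanner x = 0, 61 mm high; grasp across y, 28 mm wide
- scan_window (a point): centre of the scanner's dark red window, in the underside of the head (scanner x = +0.06, z = 0); it looks along the scanner's -z, straight down when the scanner is level
- caddy: bystander: fixed blue pen caddy, 110 x 100 x 80 mm, pens up to 135 mm high; origin at its underside
- tape: bystander: roll of packing tape, 90 mm diameter, 48 mm high, loose
- spray_can: bystander: blue can, 56 mm diameter, 150 mm tall, loose
- adapter: bystander: black power adapter, 60 x 45 x 30 mm, loose
- parcel: bystander: small brown parcel, 90 x 70 x 50 mm, loose

How it is judged:
By the outcome, as a careful person would: the job done as asked, in the order asked, and still so for the second after the job is handed in, with the robot touching nothing.
Of carton0, carton1, carton2, carton3 only 2 to 4 are there at a start; the rules pass over those that are not, and their reading is None.
At some moment in a run one of scanner may be knocked a few centimetres aside while the robot is not near it.
Once in a run the grip may slacken for a moment while it holds something.
It also fails if it takes over 210 s, if anything falls off the work surface, if the arm or the gripper's body presses on something with over 40 N, if the wrist force passes 120 N, or if a joint passes its speed limit or range.

## Robot

A 6-joint arm with a two-finger parallel gripper is mounted at the origin on the work surface. World frame = base frame: x ahead of the robot, y to its left, z up, the work surface at z = 0. Lengths are in m, angles in rad, forces in N, time in s.
With the tool pointing down it reaches from about 0.425 to 0.925 m from the base axis. Payload 12.5 kg.
Tool frame: the origin (TCP) lies on the centre line of the jaws, within the pads' length; the fingertips stand 11 mm ahead of it and the grasp point (between the pads) lies 8 mm behind it; z points along the fingers, y is the direction in which the jaws open and shut (so a half turn about z gives the same grasp; the last joint's range is limited). The gripper opens to 85 mm and grips with 20 to 120 N. Pads are 22 mm wide; open, the fingers measure 114 mm over their backs; the gripper's body (76 mm by 85 mm) begins 54 mm behind the grasp point. The pads swing forward as they close: fully open they stand 13 mm farther back than shut.
Start: joints at [1.132, 0.491, 1.559, -0, 1.092, -0.106], TCP at [0.204, 0.591, 0.242] pointing down, gripper open.
Joint ranges: [-3.1, 3.1], [-0.84, 2.19], [0.05, 2.79], [-1.13, 4.28], [0.06, 2.93], [-2.69, 2.69]. Speed limits (rad/s): [2.22, 2.22, 2.79, 3.14, 3.14, 3.14].

## Interface

Orientations are given as a unit quaternion [w, x, y, z].
In Python, from rig import get_state, capture, camera_params, finish_job gives the robot as it stands.
- The arm moves only by the tool jog_arm, never from a script. Its argument "deltas" is a list of rows, each an object of numbers: "x", "y", "z": the shift along the tool's x, y, z in cm; "spin": the turn about the tool's z in rad. A call has 1 to 5 rows; each row shifts and turns the pose as measured when the row begins, along the tool's axes as they then stand; what a row does not reach is not made up. A row lasts 1/10 s, in which the tool goes at most 50 mm and 8.59 degrees, less where a joint would pass 70% of its speed; a pose out of reach is approached as far as the arm can. A call is refused whole if a number of a shift passes 5 or a number of a turn 0.15, either way. A call with a gripper value outside its range is refused whole. "jaw" is the closure in counts, from 0 (fully open) to 255 (shut), set as the call begins (left out, the last holds). The fingers move at their own pace and stop on an object; "force" is the grip in N (left out, the last holds). Time passes only in rows, so rows that do not move let the fingers close. It gives the time, the measured TCP pose, the force and the opening at its end, in the units of the state.
- get_state(): the state, without advancing time (a new reading comes with each control period).
- capture(name): name is "scene" or "top"; returns the picture (400x640x3 uint8, red, green, blue); there is no depth.
- camera_params(name): a dict with "vertical_fov" (degrees; the focal length in pixels is half the picture's height over the tangent of half this angle, whatever the lens; pixels are square), "cx", "cy" (the principal point, pixels), "rvec" (rotation vector, rad) and "tvec" (3), from world to camera coordinates, as OpenCV has them. Camera axes: x right, y down, z forward; pixel columns grow to the right and rows downward; lengths in m; the calibration is good to about 2 mm. A picture is of the moment at which its call begins. camera_params takes no time and is no camera call.
- finish_job(): hands the job in, once; it reports no verdict.
The state is a dict: "time": time; "joint_positions": joint angles; "joint_vel": joint speeds; "joint_efforts": joint torques, N m; "ee_pos": TCP position; "orientation": TCP orientation; "force": force on the tool from outside, world axes, zero at the start; "moment": the same for the moment, N m; "finger_gap": opening from 0.0 (shut) to 1.0 (fully open).
Only numpy, scipy, OpenCV 4.12 (cv2) and the standard library are available. Lean on these libraries where they do the work, as an engineer would, in place of code of your own. Each camera call takes 0.05 s, during which the arm holds its last target.

## Working session

There is one attempt and no reset: what is moved stays moved. The work goes in short steps, Python scripts to look and compute and a tool call to move; the robot and the scene stay as the last step left them, time stands still between calls to the robot, and variables do not carry over. Pictures are saved under pics/ and viewed, and the job is handed in when it is done.

Besides the shell and the picture viewer there is one more tool, called after "Call:" as name(argument=value, ...) on one line, values as JSON. jog_arm: Moves the arm, as the interface text tells. Its arguments: {"type":"object","properties":{"deltas":{"type":"array","items":{"type":"object","properties":{"x":{"type":"number"},"y":{"type":"number"},"z":{"type":"number"},"spin":{"type":"number"}}}},"jaw":{"type":"number"},"force":{"type":"number"}},"required":["deltas"]}

```bash
ls; mkdir -p pics; cat > h.py <<'E'
import numpy as np, cv2
from rig import get_state, capture, camera_params
def save(name,f,crop=None,k=1):
    im=capture(name)
    np.save('/tmp/%s.npy'%name,im)
    if crop: x0,y0,x1,y1=crop; im=im[y0:y1,x0:x1]
    if k!=1: im=cv2.resize(im,None,fx=k,fy=k,interpolation=cv2.INTER_CUBIC)
    cv2.imwrite('pics/'+f,im[:,:,::-1])
def cropold(name,f,crop,k):
    im=np.load('/tmp/%s.npy'%name); x0,y0,x1,y1=crop
    cv2.imwrite('pics/'+f,cv2.resize(im[y0:y1,x0:x1],None,fx=k,fy=k,interpolation=cv2.INTER_CUBIC)[:,:,::-1])
def cam(n):
    p=camera_params(n); f=200/np.tan(np.radians(p['vertical_fov'])/2)
    K=np.array([[f,0,p['cx']],[0,f,p['cy']],[0,0,1]]);R=cv2.Rodrigues(np.array(p['rvec'],float))[0]
    return K,R,np.array(p['tvec'],float)
def p2w(n,uv,z):
    K,R,t=cam(n); d=R.T@np.linalg.inv(K)@np.array([uv[0],uv[1],1.]); c=-R.T@t
    return c+d*(z-c[2])/d[2]
def w2p(n,P):
    K,R,t=cam(n); q=K@(R@np.array(P,float)+t); return q[:2]/q[2]
def st():
    s=get_state(); R=cv2.Rodrigues; 
    w,x,y,z=s['orientation']
    from scipy.spatial.transform import Rotation as Ro
    M=Ro.from_quat([x,y,z,w]).as_matrix()
    print('t',s['time'],'p',np.round(s['ee_pos'],4),'F',np.round(s['force'],1),'gap',round(s['finger_gap'],3)); print(np.round(M,3).tolist(), 'q',np.round(s['joint_positions'],3))
    return s,M
E
python3 - <<'E'
from h import *
save('scene','s0.png');save('top','t0.png')
st()
for n in('scene','top'): 
    print(camera_params(n)); K,R,t=cam(n); print(-R.T@t)
E
```

```text
pics
t 0.1 p [0.2041 0.5905 0.2418] F [-0.6 -0.6 -0.7] gap 1.001
[[-0.945, 0.327, -0.0], [0.327, 0.945, -0.001], [0.0, -0.001, -1.0]] q [ 1.132  0.491  1.559 -0.     1.092 -0.106]
{'vertical_fov': 48.57680234307581, 'cx': 319.10524074030485, 'cy': 211.1202398749488, 'rvec': array([ 2.13422532,  0.57338687, -0.31396215]), 'tvec': array([-0.47870616, -0.08272509,  1.55680955])}
[ 1.08961834 -0.88301761  0.83226845]
{'vertical_fov': 52.042723079949255, 'cx': 317.9739284298812, 'cy': 195.2991495796454, 'rvec': array([ 2.13174277, -2.09582984,  0.21016398]), 'tvec': array([0.0101459 , 0.55061853, 0.95164526])}
[0.34876627 0.01442361 1.04262479]
```

View pics/s0.png

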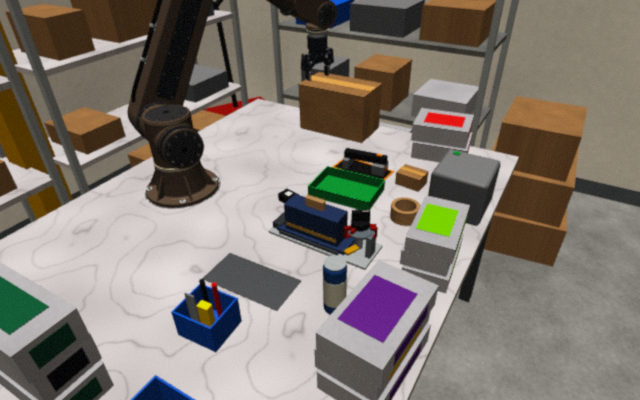

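View pics/t0.png

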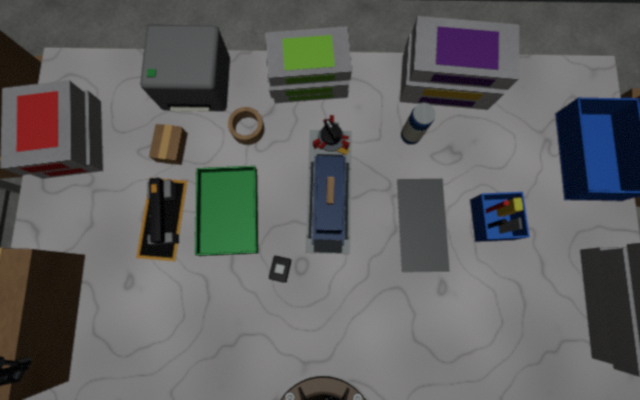

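The top view shows the holder and box at about (330,195), the tray at (228,210), the scanner mat at (162,218) and the lid mat at (423,225). I'll enlarge these.

```bash
python3 - <<'E'
from h import *
cropold('top','t1.png',(280,105,380,265),5)
cropold('top','t2.png',(120,150,280,270),5)
cropold('top','t3.png',(380,90,540,280),4)
cropold('scene','s1.png',(260,140,420,270),5)
E
```

```text
(no output)
```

View pics/t1.png

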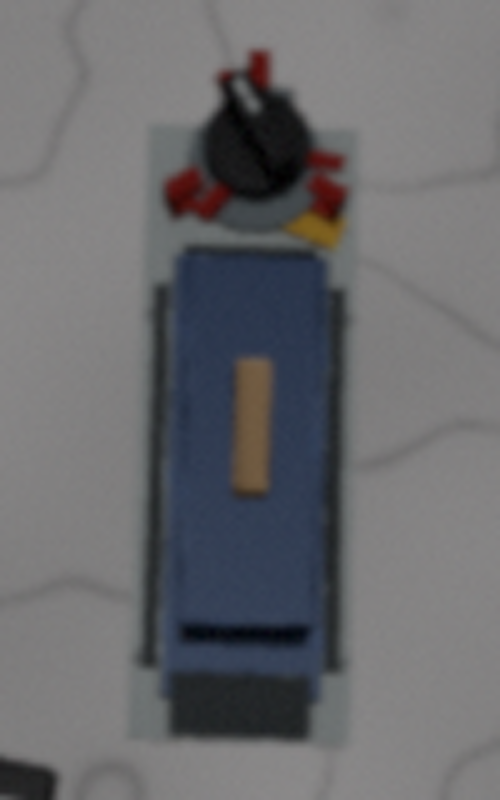

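View pics/t2.png

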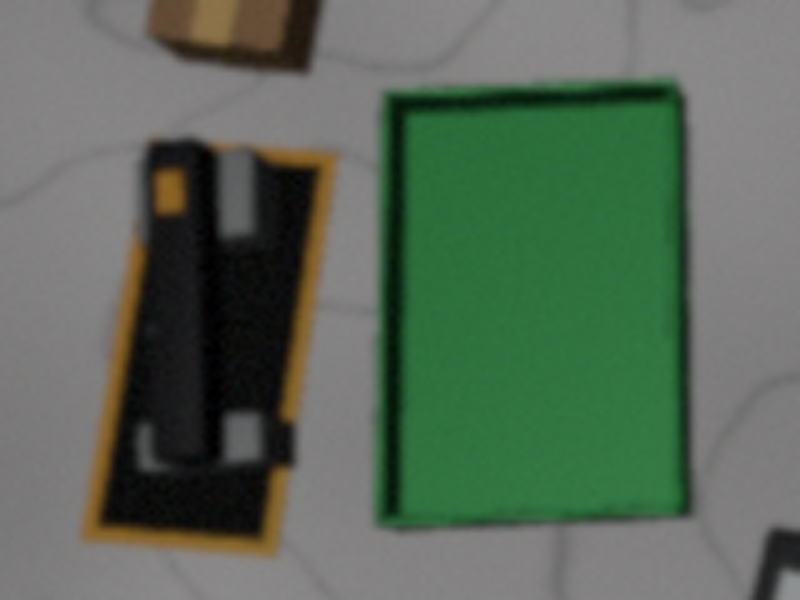

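View pics/t3.png

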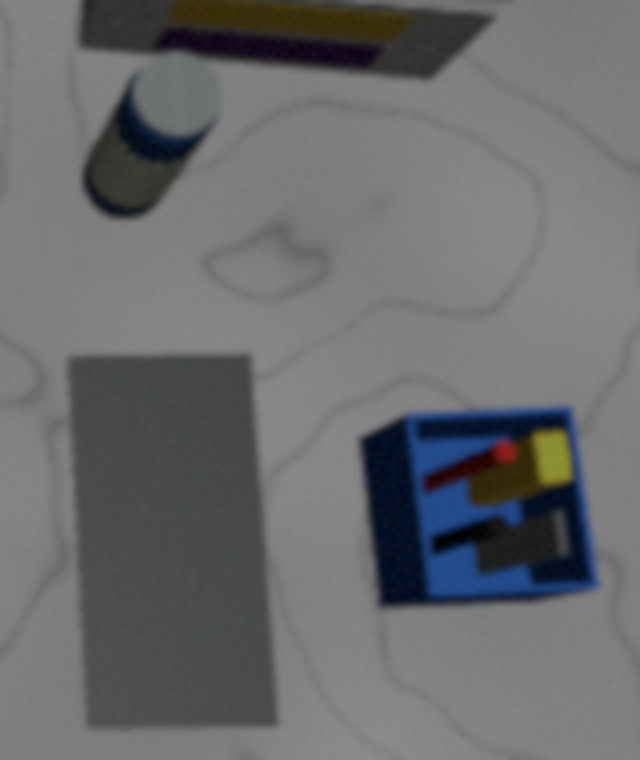

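View pics/s1.png

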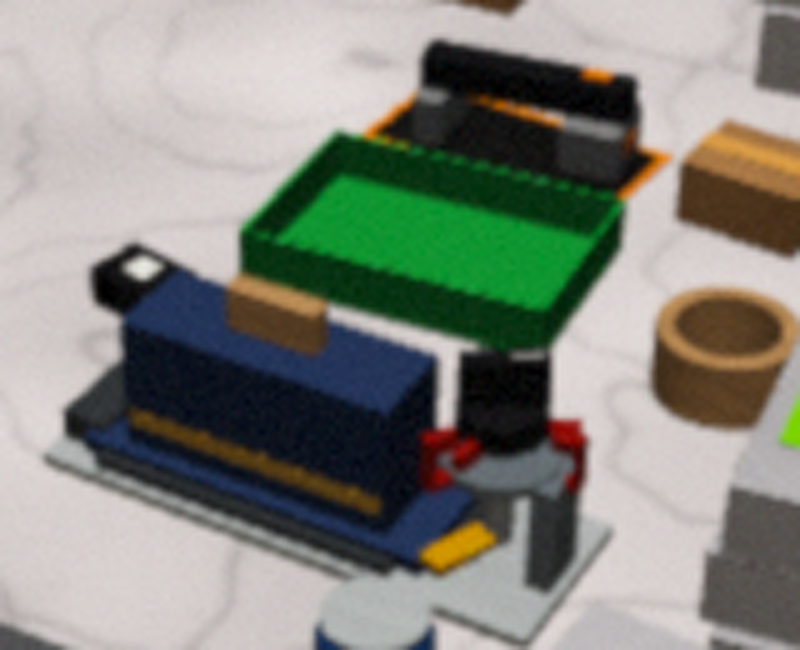

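```bash
python3 - <<'E'
from h import *
def T(x,y,x0,y0,k,z): return p2w('top',(x/k+x0-.0,y/k+y0),z)
a=lambda pts,x0,y0,k,z:[np.round(T(x,y,x0,y0,k,z)[:2],4).tolist() for x,y in pts]
print('plate',a([(148,128),(357,128),(348,745),(130,742)],280,105,5,.008))
print('liptop lidtop z.096',a([(182,250),(323,252),(310,636),(180,640)],280,105,5,.096))
print('grip z .126',a([(235,358),(272,358),(269,494),(233,494)],280,105,5,.126))
print('disc',a([(258,143)],280,105,5,.116))
print('bar z.146',a([(237,75),(280,180)],280,105,5,.146))
print('tray z.04',a([(383,92),(678,82),(690,515),(378,525)],120,150,5,.04))
print('scanmat',a([(150,140),(337,155),(277,553),(82,540)],120,150,5,0))
print('handle top .076',a([(150,145),(207,145),(216,460),(158,460)],120,150,5,.076))
print('lidmat',a([(68,357),(249,355),(277,725),(88,728)],380,90,4,0))
print('can top',a([(176,95)],380,90,4,.15),'caddy',a([(410,415),(570,408),(597,587),(428,600)],380,90,4,.08))
E
```

```text
plate [[0.7356, 0.0451], [0.7374, -0.0662], [0.4114, -0.062], [0.4111, 0.0472]]
liptop lidtop z.096 [[0.6411, 0.0248], [0.6412, -0.0431], [0.4559, -0.0378], [0.453, 0.0223]]
grip z .126 [[0.5803, -0.0009], [0.5806, -0.018], [0.5169, -0.0172], [0.5166, -0.0008]]
disc [[0.6886, -0.0107]]
bar z.146 [[0.7106, 0.0002], [0.6598, -0.0202]]
tray z.04 [[0.6179, 0.3282], [0.6257, 0.179], [0.4081, 0.1628], [0.4007, 0.314]]
scanmat [[0.6006, 0.4609], [0.5942, 0.3622], [0.388, 0.3757], [0.3928, 0.4746]]
handle top .076 [[0.5798, 0.4282], [0.5802, 0.4004], [0.4279, 0.3819], [0.4274, 0.4092]]
lidmat [[0.6081, -0.1863], [0.6114, -0.3048], [0.3734, -0.3119], [0.3695, -0.1937]]
can top [[0.7281, -0.2233]] caddy [[0.5558, -0.3751], [0.5617, -0.4713], [0.4544, -0.4783], [0.4451, -0.3787]]
```

```bash
python3 - <<'E'
from h import *
im=np.load('/tmp/top.npy')[108:158,305:370].astype(float)
im=255*(np.clip(im/120,0,1))**.5
cv2.imwrite('pics/k.png',cv2.resize(im.astype(np.uint8),None,fx=12,fy=12,interpolation=cv2.INTER_CUBIC)[:,:,::-1])
im=np.load('/tmp/scene.npy')[195:265,335:390].astype(float)
im=255*(np.clip(im/160,0,1))**.5
cv2.imwrite('pics/k2.png',cv2.resize(im.astype(np.uint8),None,fx=8,fy=8,interpolation=cv2.INTER_CUBIC)[:,:,::-1])
E
```

```text
(no output)
```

View pics/k.png

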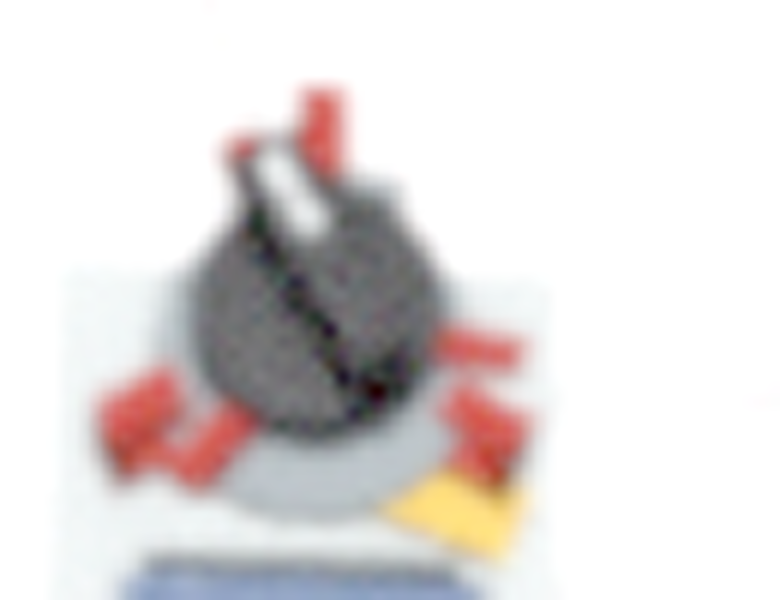

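View pics/k2.png

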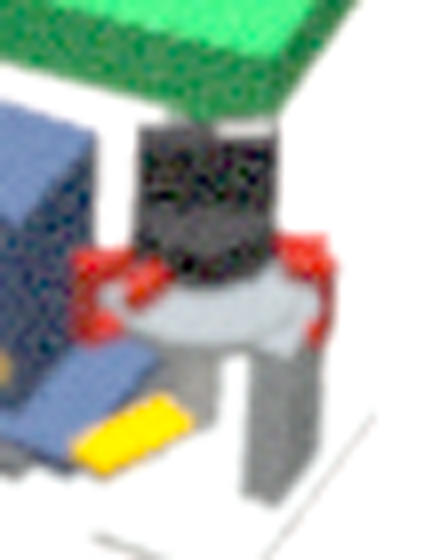

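```bash
cat >> h.py <<'E'
def box3(c,ang,L,W,z0,z1):
    u=np.array([np.cos(ang),np.sin(ang)]);v=np.array([-u[1],u[0]])
    o=[]
    for z in(z0,z1):
        for a,b in((1,1),(1,-1),(-1,-1),(-1,1)): 
            q=np.array(c[:2])+a*L/2*u+b*W/2*v; o.append([q[0],q[1],z])
    return o
def overlay(name,boxes,f,crop,k,g=1):
    im=np.load('/tmp/%s.npy'%name).astype(float); im=(255*(np.clip(im*g/255,0,1))**.7).astype(np.uint8)
    x0,y0,x1,y1=crop; im=cv2.resize(im[y0:y1,x0:x1],None,fx=k,fy=k,interpolation=cv2.INTER_CUBIC)
    for B,col in boxes:
        P=[((w2p(name,p)-[x0,y0]+.5)*k).astype(int).tolist() for p in B]
        for i,j in((0,1),(1,2),(2,3),(3,0),(4,5),(5,6),(6,7),(7,4),(0,4),(1,5),(2,6),(3,7)): cv2.line(im,P[i],P[j],col,1)
    cv2.imwrite('pics/'+f,im[:,:,::-1])
E
python3 - <<'E'
from h import *
y=-.009;c=(.6905,-.0105);H=np.array([.5475,-.0092])
B=[(box3(c,y+.65,.05,.014,.116,.146),(0,255,255)),(box3(c,y+.45,.05,.014,.116,.146),(255,255,0)),(box3(H,y,.176,.062,.02,.108),(0,255,0)),(box3(H,y,.06,.016,.108,.138),(255,0,255))]
overlay('top',B,'o1.png',(300,105,365,245),8-3,2)
overlay('top',B[:2],'o2.png',(305,108,370,158),12,2)
E
```

```text
(no output)
```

View pics/o1.png

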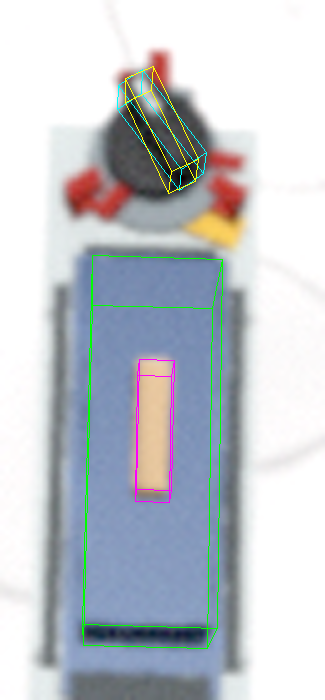

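View pics/o2.png

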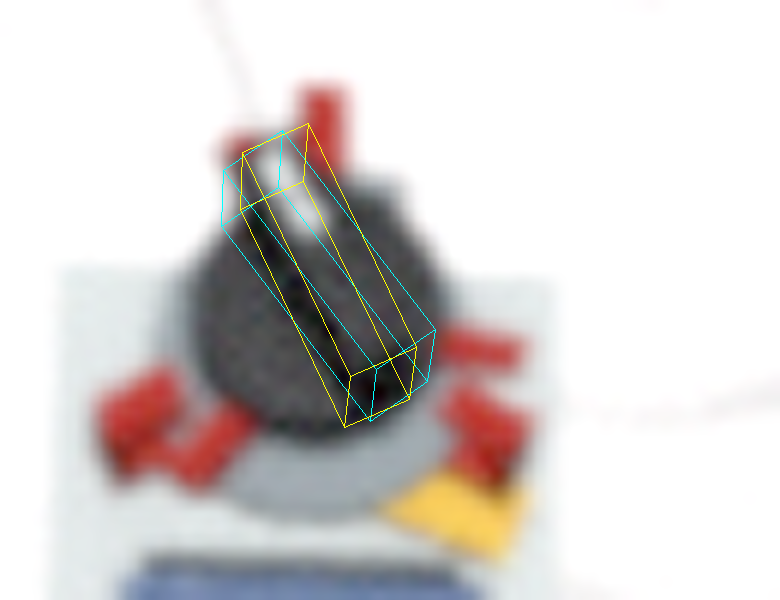

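```bash
cat >> h.py <<'E'
def plan(P,ang=None,step=4.5,smax=.14,pr=True):
    """rows to go to TCP P (m) with tool-x yaw ang (mod pi if given)"""
    s,M=st(); th=np.arctan2(M[1,0],M[0,0]); d=(np.array(P)-s['ee_pos'])*100
    sp=0 if ang is None else -((ang-th+np.pi/2)%np.pi-np.pi/2)
    n=int(max(np.ceil(np.linalg.norm(d)/step),np.ceil(abs(sp)/smax),1))
    rows=[]
    for i in range(n):
        a=th-sp*i/n; x=np.array([np.cos(a),np.sin(a)]);y=np.array([np.sin(a),-np.cos(a)])
        e=d/n; rows.append(dict(x=round(float(e[:2]@x),2),y=round(float(e[:2]@y),2),z=round(float(-e[2]),2),spin=round(sp/n,3)))
    import json
    for i in range(0,n,5): print(json.dumps(rows[i:i+5]))
E
python3 -c "
from h import *
plan((.6905,-.0095,.22),.54)"
```

```text
t 0.1 p [0.2041 0.5905 0.2418] F [-0.6 -0.6 -0.7] gap 1.001
[[-0.945, 0.327, -0.0], [0.327, 0.945, -0.001], [0.0, -0.001, -1.0]] q [ 1.132  0.491  1.559 -0.     1.092 -0.106]
[{"x": -3.64, "y": -2.27, "z": 0.12, "spin": -0.048}, {"x": -3.53, "y": -2.44, "z": 0.12, "spin": -0.048}, {"x": -3.41, "y": -2.61, "z": 0.12, "spin": -0.048}, {"x": -3.28, "y": -2.77, "z": 0.12, "spin": -0.048}, {"x": -3.14, "y": -2.93, "z": 0.12, "spin": -0.048}]
[{"x": -2.99, "y": -3.08, "z": 0.12, "spin": -0.048}, {"x": -2.84, "y": -3.22, "z": 0.12, "spin": -0.048}, {"x": -2.68, "y": -3.35, "z": 0.12, "spin": -0.048}, {"x": -2.51, "y": -3.48, "z": 0.12, "spin": -0.048}, {"x": -2.34, "y": -3.6, "z": 0.12, "spin": -0.048}]
[{"x": -2.17, "y": -3.7, "z": 0.12, "spin": -0.048}, {"x": -1.98, "y": -3.81, "z": 0.12, "spin": -0.048}, {"x": -1.8, "y": -3.9, "z": 0.12, "spin": -0.048}, {"x": -1.61, "y": -3.98, "z": 0.12, "spin": -0.048}, {"x": -1.41, "y": -4.05, "z": 0.12, "spin": -0.048}]
[{"x": -1.21, "y": -4.12, "z": 0.12, "spin": -0.048}, {"x": -1.01, "y": -4.17, "z": 0.12, "spin": -0.048}, {"x": -0.81, "y": -4.21, "z": 0.12, "spin": -0.048}]
```

Call:
jog_arm(deltas=[{"x":-3.6,"y":-2.3,"z":0.1,"spin":-0.05},{"x":-3.5,"y":-2.4,"z":0.1,"spin":-0.05},{"x":-3.4,"y":-2.6,"z":0.1,"spin":-0.05},{"x":-3.3,"y":-2.8,"z":0.1,"spin":-0.05},{"x":-3.1,"y":-2.9,"z":0.1,"spin":-0.05}], jaw=90, force=60)

```text
time: 0.6
ee_pos: [0.34, 0.4227, 0.2346]
orientation: [-0.001, 0.033, 0.999, -0.001]
force: [0.1, 0.1, -0.4]
finger_gap: 0.644
```

Call:
jog_arm(deltas=[{"x":-3.0,"y":-3.1,"z":0.1,"spin":-0.05},{"x":-2.8,"y":-3.2,"z":0.1,"spin":-0.05},{"x":-2.7,"y":-3.4,"z":0.1,"spin":-0.05},{"x":-2.5,"y":-3.5,"z":0.1,"spin":-0.05},{"x":-2.3,"y":-3.6,"z":0.1,"spin":-0.05}])

```text
time: 1.1
ee_pos: [0.4836, 0.2517, 0.2288]
orientation: [-0.002, -0.097, 0.995, -0.001]
force: [0.4, 1.3, -0.2]
finger_gap: 0.648
```

```bash
python3 -c "
from h import *
plan((.6905,-.0095,.22),.54)"
```

```text
t 1.1 p [0.4836 0.2517 0.2288] F [ 0.4  1.3 -0.2] gap 0.648
[[-0.981, -0.194, -0.004], [-0.194, 0.981, -0.003], [0.004, -0.002, -1.0]] q [ 0.359  0.395  1.769 -0.002  0.982 -1.405]
[{"x": -1.9, "y": -3.7, "z": 0.11, "spin": -0.043}, {"x": -1.74, "y": -3.78, "z": 0.11, "spin": -0.043}, {"x": -1.58, "y": -3.85, "z": 0.11, "spin": -0.043}, {"x": -1.41, "y": -3.92, "z": 0.11, "spin": -0.043}, {"x": -1.24, "y": -3.98, "z": 0.11, "spin": -0.043}]
[{"x": -1.07, "y": -4.03, "z": 0.11, "spin": -0.043}, {"x": -0.89, "y": -4.07, "z": 0.11, "spin": -0.043}, {"x": -0.72, "y": -4.1, "z": 0.11, "spin": -0.043}]
```

Call:
jog_arm(deltas=[{"x":-1.9,"y":-3.7,"z":0.1,"spin":-0.045},{"x":-1.7,"y":-3.8,"z":0.1,"spin":-0.045},{"x":-1.6,"y":-3.9,"z":0.1,"spin":-0.045},{"x":-1.4,"y":-3.9,"z":0.1,"spin":-0.045},{"x":-1.2,"y":-4.0,"z":0.1,"spin":-0.045}])

```text
time: 1.6
ee_pos: [0.6178, 0.0803, 0.2224]
orientation: [-0.003, -0.213, 0.977, -0.001]
force: [-0.1, -0.1, -0.5]
finger_gap: 0.646
```

Call:
jog_arm(deltas=[{"x":-1.1,"y":-4.0,"z":0.1,"spin":-0.045},{"x":-0.9,"y":-4.1,"z":0.1,"spin":-0.045},{"x":-0.7,"y":-4.1,"z":0.1,"spin":-0.045},{}])

```text
invalid input at $.deltas[3]: expected keys x, y, z, spin
```

```bash
python3 -c "
from h import *
save('top','k3.png',(290,90,380,190),6)
plan((.6905,-.0095,.131),.54)"
```

```text
t 1.65 p [0.6212 0.0757 0.2219] F [-0.9 -3.9 -1. ] gap 0.649
[[-0.909, -0.416, -0.004], [-0.416, 0.909, -0.005], [0.006, -0.002, -1.0]] q [ 0.017  0.514  1.577 -0.005  1.055 -1.98 ]
[{"x": -0.69, "y": -2.66, "z": 2.27, "spin": -0.028}, {"x": -0.61, "y": -2.68, "z": 2.27, "spin": -0.028}, {"x": -0.54, "y": -2.69, "z": 2.27, "spin": -0.028}, {"x": -0.47, "y": -2.71, "z": 2.27, "spin": -0.028}]
```

View pics/k3.png

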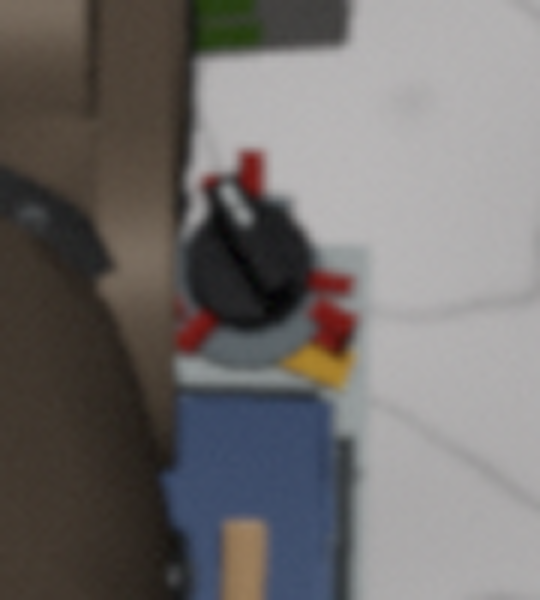

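The arm hides the left side, but the knob bar still shows. It runs from (215,185) to (285,305), at about 0.55 rad.

Call:
jog_arm(deltas=[{"x":-1.2,"y":-4.0,"z":0.1,"spin":-0.045},{"x":-1.0,"y":-4.0,"z":0.1,"spin":-0.04},{"x":-0.4,"y":-2.7,"z":0.1,"spin":-0.03},{"x":0,"y":0,"z":0,"spin":0}])

```text
time: 2.05
ee_pos: [0.6955, -0.0142, 0.2164]
orientation: [-0.004, -0.27, 0.963, -0.001]
force: [-0.7, 0.3, 0.2]
finger_gap: 0.644
```

```bash
python3 -c "
from h import *
plan((.6905,-.0095,.170),.54)
save('scene','k4.png',(300,130,420,270),5)
"
```

```text
t 2.05 p [ 0.6955 -0.0142  0.2164] F [-0.7  0.3  0.2] gap 0.644
[[-0.854, -0.52, -0.007], [-0.52, 0.854, -0.004], [0.009, 0.0, -1.0]] q [-0.113  0.619  1.391 -0.006  1.138 -2.228]
[{"x": 0.09, "y": 0.33, "z": 2.32, "spin": 0.003}, {"x": 0.09, "y": 0.33, "z": 2.32, "spin": 0.003}]
```

View pics/k4.png

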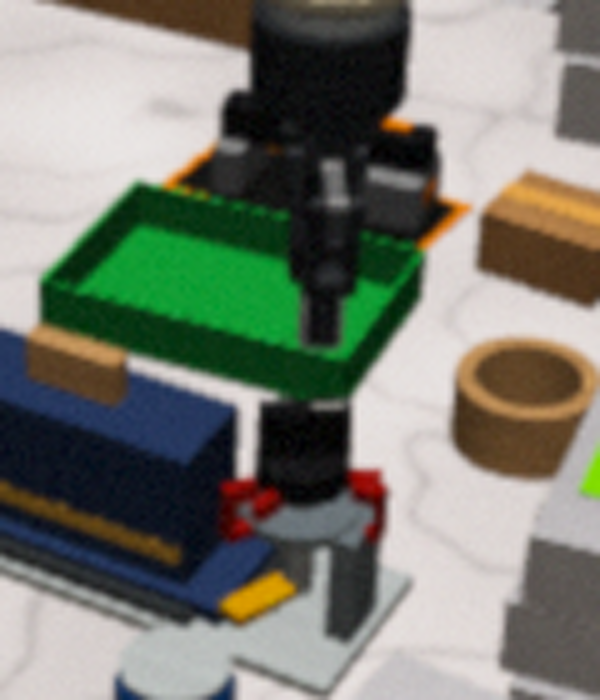

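The gripper is above the knob, with its tips at (322,345) and the knob at (305,440). I'll lower it.

Call:
jog_arm(deltas=[{"x":0.1,"y":0.5,"z":2.3,"spin":0},{"x":0.1,"y":0.2,"z":2.3,"spin":0},{"x":0,"y":0,"z":0,"spin":0}])

```text
time: 2.4
ee_pos: [0.6871, -0.0058, 0.1694]
orientation: [-0.005, -0.269, 0.963, -0.0]
force: [-0.5, 0.3, -0.3]
finger_gap: 0.646
```

```bash
python3 -c "
from h import *
plan((.6905,-.0095,.132),.54)
"
```

```text
t 2.4 p [ 0.6871 -0.0058  0.1694] F [-0.5  0.3 -0.3] gap 0.646
[[-0.855, -0.519, -0.009], [-0.519, 0.855, -0.003], [0.009, 0.002, -1.0]] q [-0.103  0.653  1.461 -0.005  1.036 -2.216]
[{"x": -0.1, "y": -0.49, "z": 3.74, "spin": 0.005}]
```

Call:
jog_arm(deltas=[{"x":-0.1,"y":-0.4,"z":1.9,"spin":0},{"x":0,"y":0,"z":1.8,"spin":0},{"x":0,"y":0,"z":0,"spin":0}])

```text
time: 2.7
ee_pos: [0.6895, -0.0061, 0.1347]
orientation: [-0.004, -0.27, 0.963, -0.001]
force: [0.2, -0.3, 0.6]
finger_gap: 0.649
```

```bash
python3 -c "
from h import *
plan((.6905,-.0095,.132),.54)
save('scene','k5.png',(300,130,420,270),5)
"
```

```text
t 2.7 p [ 0.6895 -0.0061  0.1347] F [ 0.2 -0.3  0.6] gap 0.649
[[-0.854, -0.52, -0.007], [-0.52, 0.854, -0.003], [0.008, 0.001, -1.0]] q [-0.103  0.693  1.484 -0.005  0.972 -2.218]
[{"x": 0.09, "y": -0.34, "z": 0.27, "spin": 0.007}]
```

View pics/k5.png

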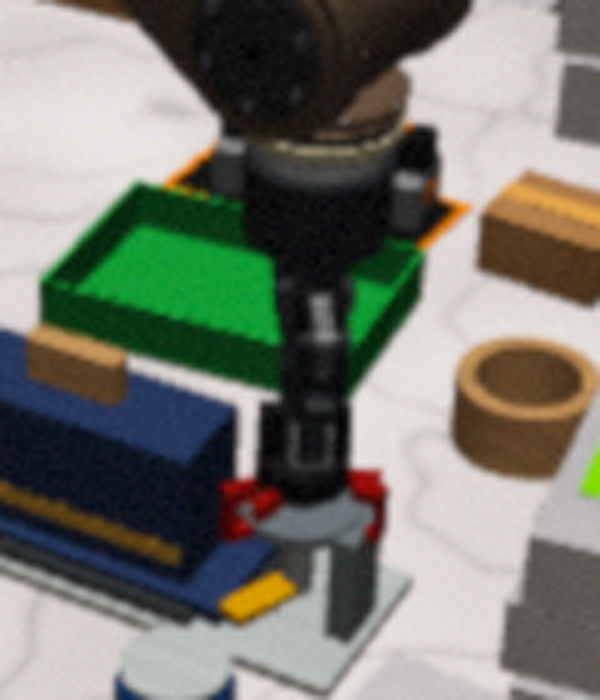

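The fingers straddle the bar at (305,440). I'll centre them and close.

Call:
jog_arm(deltas=[{"x":0.1,"y":-0.3,"z":0.2,"spin":0},{"x":0,"y":0,"z":0,"spin":0}])

```text
time: 2.95
ee_pos: [0.6915, -0.0088, 0.1369]
orientation: [-0.002, -0.27, 0.963, -0.002]
force: [-1.5, -0.1, -1.5]
finger_gap: 0.647
```

Call:
jog_arm(deltas=[{"x":0,"y":0,"z":0,"spin":0},{"x":0,"y":0,"z":0,"spin":0},{"x":0,"y":0,"z":0,"spin":0},{"x":0,"y":0,"z":0,"spin":0},{"x":0,"y":0,"z":0,"spin":0}], jaw=255, force=40)

```text
time: 3.45
ee_pos: [0.6917, -0.0082, 0.1393]
orientation: [-0.001, -0.27, 0.963, -0.002]
force: [-0.3, -0.1, -0.4]
finger_gap: 0.151
```

Call:
jog_arm(deltas=[{"x":0,"y":0,"z":0,"spin":0},{"x":0,"y":0,"z":0,"spin":0}])

```text
time: 3.65
ee_pos: [0.6917, -0.0082, 0.1393]
orientation: [-0.001, -0.27, 0.963, -0.002]
force: [-1.0, 1.7, 1.6]
finger_gap: 0.154
```

```bash
python3 -c "
from h import *
s,M=st(); print(s['moment'])
save('scene','k6.png',(300,130,420,270),5)
"
```

```text
t 3.65 p [ 0.6917 -0.0082  0.1393] F [-1.   1.7  1.6] gap 0.154
[[-0.854, -0.521, -0.0], [-0.521, 0.854, -0.003], [0.002, -0.003, -1.0]] q [-0.106  0.688  1.479 -0.004  0.974 -2.222]
[0.20263448 0.13059762 0.00894781]
```

Gripped at 13 mm, but the TCP is 8 mm too high. I'll reopen a little and go lower.

Call:
jog_arm(deltas=[{"x":0,"y":0,"z":0,"spin":0},{"x":0,"y":0,"z":0,"spin":0},{"x":0,"y":0,"z":0.8,"spin":0},{"x":0,"y":0,"z":0,"spin":0},{"x":0,"y":0,"z":0,"spin":0}], jaw=165)

```text
time: 4.2
ee_pos: [0.6919, -0.0089, 0.1303]
orientation: [-0.0, -0.27, 0.963, -0.002]
force: [0.0, -0.6, 0.0]
finger_gap: 0.351
```

Call:
jog_arm(deltas=[{"x":0,"y":0,"z":0,"spin":0},{"x":0,"y":0,"z":0,"spin":0},{"x":0,"y":0,"z":0,"spin":0},{"x":0,"y":0,"z":0,"spin":0}], jaw=255, force=70)

```text
time: 4.6
ee_pos: [0.6916, -0.0082, 0.1304]
orientation: [-0.001, -0.27, 0.963, -0.002]
force: [0.0, 0.6, -0.3]
finger_gap: 0.148
```

Call:
jog_arm(deltas=[{"x":0,"y":0,"z":0.5,"spin":0},{"x":0,"y":0,"z":0.4,"spin":0},{"x":0,"y":0,"z":0.3,"spin":0},{"x":0,"y":0,"z":0,"spin":0}])

```text
time: 5.0
ee_pos: [0.6918, -0.0083, 0.1209]
orientation: [0.0, -0.27, 0.963, -0.002]
force: [-5.1, 2.4, 10.1]
finger_gap: 0.149
```

```bash
python3 -c "
from h import *
s,M=st(); print(s['moment'])
save('scene','k6.png',(300,130,420,270),5)
"
```

```text
t 5.0 p [ 0.6918 -0.0083  0.1209] F [-5.1  2.4 10.1] gap 0.149
[[-0.854, -0.52, 0.002], [-0.52, 0.854, -0.004], [0.001, -0.004, -1.0]] q [-0.106  0.708  1.493 -0.004  0.938 -2.222]
[0.23965575 0.97191408 0.00876425]
```

View pics/k6.png

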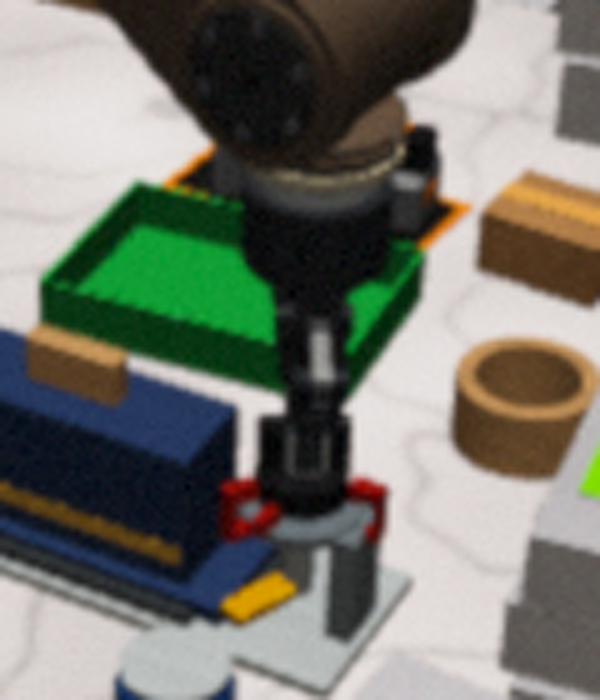

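The knob is pressed 9.5 mm with a 10 N reaction. I'll turn it clockwise, which is positive spin.

Call:
jog_arm(deltas=[{"x":0,"y":0,"z":0.05,"spin":0.1},{"x":0,"y":0,"z":0.05,"spin":0.1},{"x":0,"y":0,"z":0.05,"spin":0.1}])

```text
time: 5.35
ee_pos: [0.6917, -0.0084, 0.1219]
orientation: [0.001, -0.119, 0.993, -0.002]
force: [-4.4, 1.2, 9.6]
finger_gap: 0.148
```

```bash
python3 -c "
from h import *
s,M=st(); print(s['moment'],np.arctan2(M[1,0],M[0,0])+np.pi)
"
```

```text
t 5.35 p [ 0.6917 -0.0084  0.1219] F [-4.4  1.2  9.6] gap 0.148
[[-0.972, -0.237, 0.003], [-0.237, 0.971, -0.004], [-0.002, -0.005, -1.0]] q [-0.106  0.707  1.494 -0.005  0.938 -1.913]
[0.24274405 1.00749705 0.06150555] 0.23928990996703492
```

Call:
jog_arm(deltas=[{"x":0,"y":0,"z":0.1,"spin":0.1},{"x":0,"y":0,"z":0.1,"spin":0.1},{"x":0,"y":0,"z":0.1,"spin":0.1},{"x":0,"y":0,"z":0.05,"spin":0.1}])

```text
time: 5.75
ee_pos: [0.6916, -0.0086, 0.1215]
orientation: [0.002, 0.088, 0.996, -0.002]
force: [-3.4, 0.7, 9.3]
finger_gap: 0.149
```

Call:
jog_arm(deltas=[{"x":0,"y":0,"z":0.05,"spin":0.1},{"x":0,"y":0,"z":0.05,"spin":0.1},{"x":0,"y":0,"z":0.0,"spin":0.1},{"x":0,"y":0,"z":0.0,"spin":0.0}])

```text
time: 6.15
ee_pos: [0.6916, -0.0088, 0.1233]
orientation: [0.004, 0.244, 0.97, -0.002]
force: [-4.3, 1.1, 7.4]
finger_gap: 0.153
```

```bash
python3 -c "
from h import *
s,M=st(); print(s['moment'],np.arctan2(M[1,0],M[0,0])-np.pi)
save('scene','k7.png',(300,130,420,270),5)
"
```

```text
t 6.15 p [ 0.6916 -0.0088  0.1233] F [-4.3  1.1  7.4] gap 0.153
[[-0.881, 0.473, 0.006], [0.473, 0.881, -0.005], [-0.008, -0.002, -1.0]] q [-0.106  0.704  1.495 -0.006  0.936 -1.181]
[ 0.39534729  0.73864917 -0.06473886] -0.4930922480950932
```

View pics/k7.png

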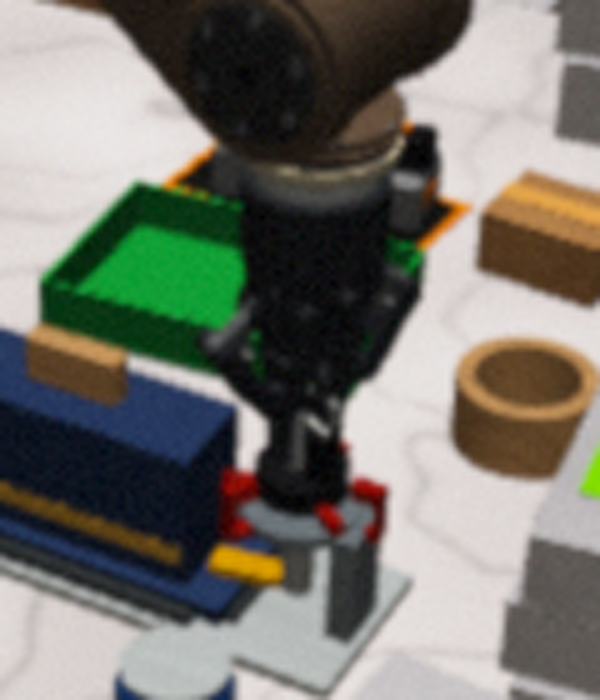

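The wing at (245,563) now lies over the foot, with clamp at about 1.13. I'll turn it slightly more, let it rise while still held, then release.

Call:
jog_arm(deltas=[{"x":0,"y":0,"z":0,"spin":0.08},{"x":0,"y":0,"z":-0.4,"spin":0},{"x":0,"y":0,"z":-0.4,"spin":0},{"x":0,"y":0,"z":0,"spin":0}])

```text
time: 6.6
ee_pos: [0.6913, -0.0088, 0.1303]
orientation: [0.003, 0.283, 0.959, -0.002]
force: [2.3, 1.1, 3.3]
finger_gap: 0.149
```

Call:
jog_arm(deltas=[{"x":0,"y":0,"z":0,"spin":0},{"x":0,"y":0,"z":0,"spin":0},{"x":0,"y":0,"z":0,"spin":0},{"x":0,"y":0,"z":0,"spin":0}], jaw=150)

```text
time: 7.0
ee_pos: [0.6915, -0.0094, 0.1299]
orientation: [0.003, 0.283, 0.959, -0.002]
force: [-0.7, 0.7, -0.6]
finger_gap: 0.407
```

Call:
jog_arm(deltas=[{"x":0,"y":0,"z":-2,"spin":0},{"x":0,"y":0,"z":-3,"spin":0},{"x":0,"y":0,"z":-3,"spin":0},{"x":4,"y":0,"z":0,"spin":0},{"x":4,"y":0,"z":0,"spin":0}])

```text
time: 7.5
ee_pos: [0.6247, 0.0329, 0.2111]
orientation: [0.004, 0.285, 0.959, -0.002]
force: [0.1, 0.2, -0.1]
finger_gap: 0.411
```

```bash
python3 -c "
from h import *
save('top','t8.png',(260,90,400,270),4)
save('scene','k8.png',(260,130,420,270),5)
plan((.5485,-.0085,.20),-.009)
"
```

```text
t 7.6 p [0.6227 0.0347 0.2117] F [1.  0.3 0.4] gap 0.407
[[-0.839, 0.544, 0.005], [0.544, 0.839, -0.006], [-0.007, -0.002, -1.0]] q [-0.048  0.518  1.6   -0.007  1.019 -1.041]
[{"x": 0.78, "y": -1.53, "z": 0.23, "spin": -0.113}, {"x": 0.94, "y": -1.43, "z": 0.23, "spin": -0.113}, {"x": 1.1, "y": -1.32, "z": 0.23, "spin": -0.113}, {"x": 1.24, "y": -1.19, "z": 0.23, "spin": -0.113}, {"x": 1.37, "y": -1.04, "z": 0.23, "spin": -0.113}]
```

View pics/k8.png

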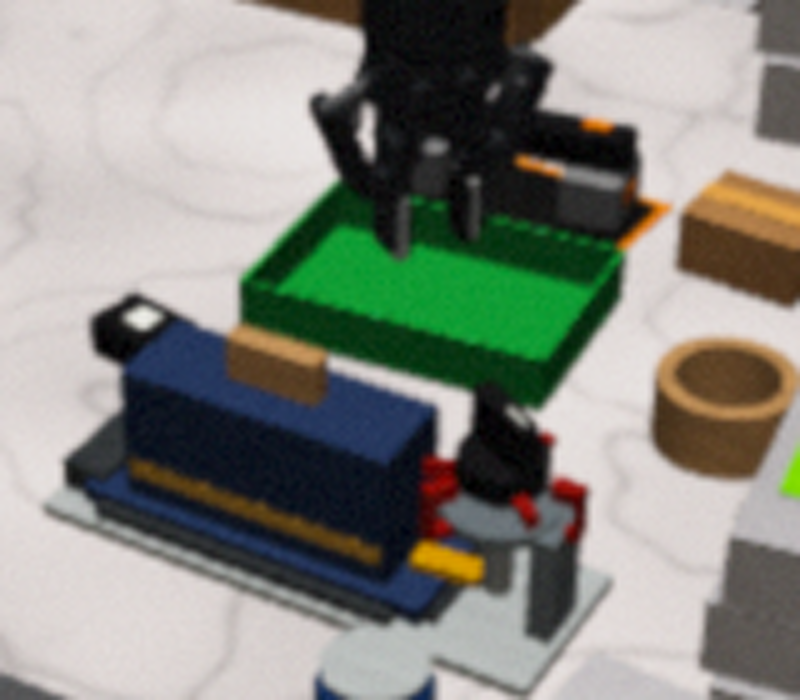

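View pics/t8.png

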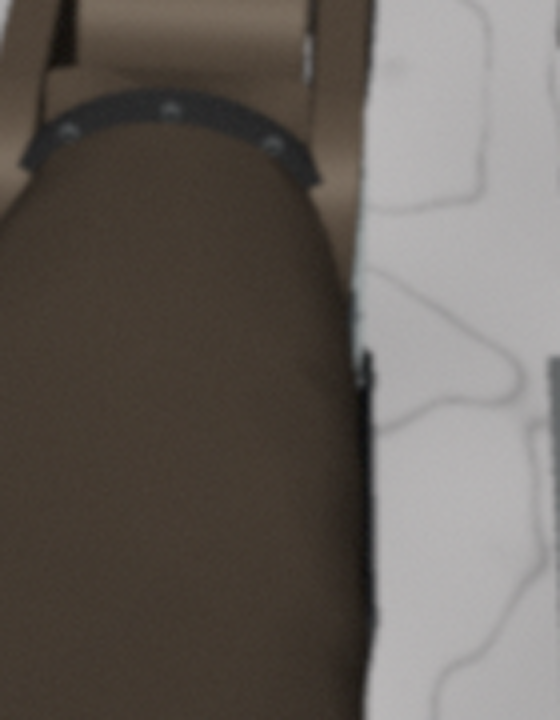

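The scene view shows the wing at (450,562) over the end of the foot and the knob sprung back up. Next is the lid.

Call:
jog_arm(deltas=[{"x":0.8,"y":-1.5,"z":0.2,"spin":-0.11},{"x":0.9,"y":-1.4,"z":0.2,"spin":-0.11},{"x":1.1,"y":-1.3,"z":0.2,"spin":-0.11},{"x":1.2,"y":-1.2,"z":0.2,"spin":-0.11},{"x":1.4,"y":-1,"z":0.2,"spin":-0.11}], jaw=90)

```text
time: 8.1
ee_pos: [0.5491, -0.0083, 0.2025]
orientation: [0.005, 0.001, 1.0, -0.003]
force: [1.0, -0.2, 0.6]
finger_gap: 0.647
```

```bash
python3 -c "
from h import *
plan((.5485,-.0085,.16),-.009)
"
```

```text
t 8.1 p [ 0.5491 -0.0083  0.2025] F [ 1.  -0.2  0.6] gap 0.647
[[-1.0, 0.003, 0.009], [0.002, 1.0, -0.007], [-0.009, -0.007, -1.0]] q [-0.133  0.427  1.798 -0.007  0.907 -1.697]
[{"x": 0.06, "y": -0.02, "z": 4.25, "spin": 0.007}]
```

Call:
jog_arm(deltas=[{"x":0,"y":0,"z":2,"spin":0.007},{"x":0,"y":0,"z":2,"spin":0},{"x":0,"y":0,"z":0,"spin":0}])

```text
time: 8.4
ee_pos: [0.5491, -0.0105, 0.1626]
orientation: [0.006, 0.003, 1.0, -0.004]
force: [0.2, 0.3, -0.1]
finger_gap: 0.641
```

```bash
python3 -c "
from h import *
plan((.5485,-.0085,.121),-.009)
"
```

```text
t 8.4 p [ 0.5491 -0.0105  0.1626] F [ 0.2  0.3 -0.1] gap 0.641
[[-1.0, 0.007, 0.011], [0.007, 1.0, -0.007], [-0.011, -0.007, -1.0]] q [-0.137  0.478  1.839 -0.008  0.812 -1.695]
[{"x": 0.06, "y": 0.2, "z": 4.16, "spin": 0.002}]
```

Call:
jog_arm(deltas=[{"x":0,"y":0.2,"z":2,"spin":0},{"x":0,"y":0,"z":2.1,"spin":0},{"x":0,"y":0,"z":0,"spin":0}])

```text
time: 8.7
ee_pos: [0.5517, -0.0094, 0.1229]
orientation: [0.007, 0.004, 1.0, -0.004]
force: [-1.0, -0.4, -0.4]
finger_gap: 0.647
```

```bash
python3 -c "
from h import *
save('scene','k9.png',(260,130,420,270),5)
plan((.5485,-.0085,.121),-.009)
"
```

```text
t 8.75 p [ 0.5522 -0.0094  0.1241] F [ 0.3 -0.1  0.3] gap 0.647
[[-1.0, 0.007, 0.016], [0.007, 1.0, -0.008], [-0.016, -0.008, -1.0]] q [-0.134  0.536  1.867 -0.009  0.721 -1.691]
[{"x": 0.38, "y": 0.09, "z": 0.31, "spin": 0.002}]
```

View pics/k9.png

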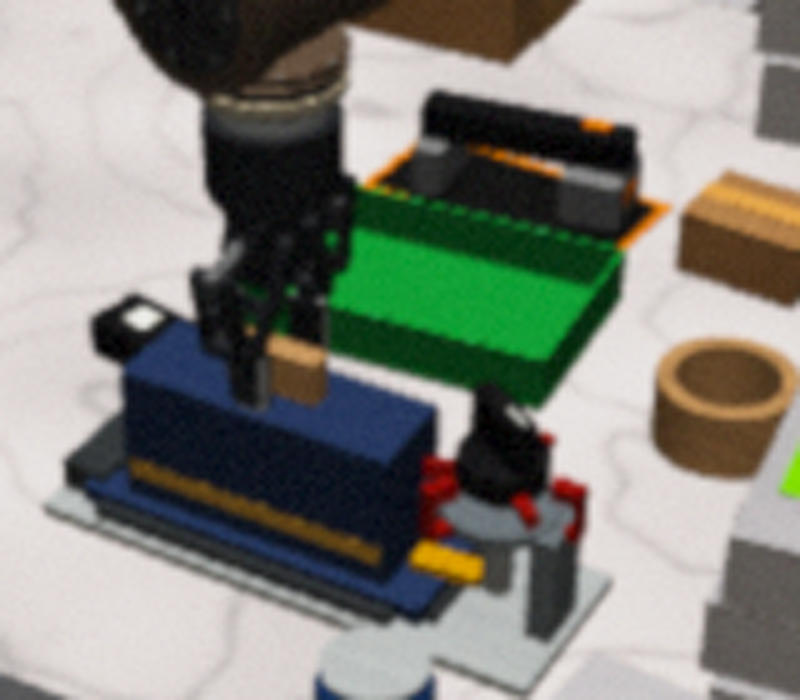

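The fingers straddle the wooden grip at (280,370). I'll close.

Call:
jog_arm(deltas=[{"x":0.3,"y":0.1,"z":0.2,"spin":0},{"x":0,"y":0,"z":0,"spin":0}])

```text
time: 8.95
ee_pos: [0.5502, -0.0085, 0.1242]
orientation: [0.009, 0.004, 1.0, -0.004]
force: [-0.3, -0.3, 0.1]
finger_gap: 0.65
```

Call:
jog_arm(deltas=[{"x":0,"y":0,"z":0,"spin":0},{"x":0,"y":0,"z":0,"spin":0},{"x":0,"y":0,"z":0,"spin":0},{"x":0,"y":0,"z":0,"spin":0},{"x":0,"y":0,"z":0,"spin":0}], jaw=255, force=80)

```text
time: 9.45
ee_pos: [0.5508, -0.0084, 0.1263]
orientation: [0.011, 0.004, 1.0, -0.004]
force: [0.7, 0.7, -1.7]
finger_gap: 0.172
```

Call:
jog_arm(deltas=[{"x":0,"y":0,"z":-0.4,"spin":0},{"x":0,"y":0,"z":-0.4,"spin":0},{"x":0,"y":0,"z":-0.4,"spin":0}])

```text
time: 9.75
ee_pos: [0.5496, -0.0082, 0.1371]
orientation: [0.009, 0.004, 1.0, -0.004]
force: [1.7, -0.9, -11.9]
finger_gap: 0.167
```

```bash
python3 -c "
from h import *
st()
save('scene','k10.png',(260,130,420,270),5)
"
```

```text
t 9.75 p [ 0.5496 -0.0082  0.1371] F [  1.7  -0.9 -11.9] gap 0.167
[[-1.0, 0.007, 0.018], [0.007, 1.0, -0.008], [-0.018, -0.008, -1.0]] q [-0.133  0.513  1.865 -0.009  0.745 -1.69 ]
```

View pics/k10.png

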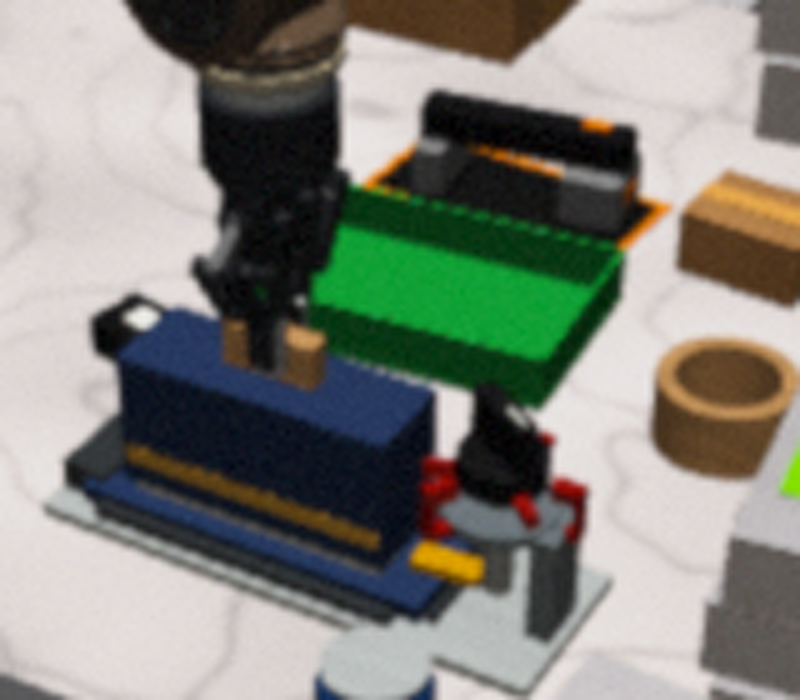

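The lid is rising at about 12 N and the base stays down. I'll keep lifting.

Call:
jog_arm(deltas=[{"x":0,"y":0,"z":-0.6,"spin":0},{"x":0,"y":0,"z":-0.6,"spin":0},{"x":0,"y":0,"z":-0.6,"spin":0},{"x":0,"y":0,"z":-0.6,"spin":0},{"x":0,"y":0,"z":-0.8,"spin":0}])

```text
time: 10.3
ee_pos: [0.5489, -0.008, 0.1724]
orientation: [0.009, 0.004, 1.0, -0.004]
force: [-0.1, -0.3, -2.4]
finger_gap: 0.17
```

```bash
python3 -c "
from h import *
st()
save('scene','k11.png',(260,130,420,270),5)
"
```

```text
t 10.3 p [ 0.5489 -0.008   0.1724] F [-0.1 -0.3 -2.4] gap 0.17
[[-1.0, 0.007, 0.018], [0.007, 1.0, -0.008], [-0.018, -0.008, -1.0]] q [-0.132  0.463  1.835 -0.008  0.825 -1.69 ]
```

View pics/k11.png

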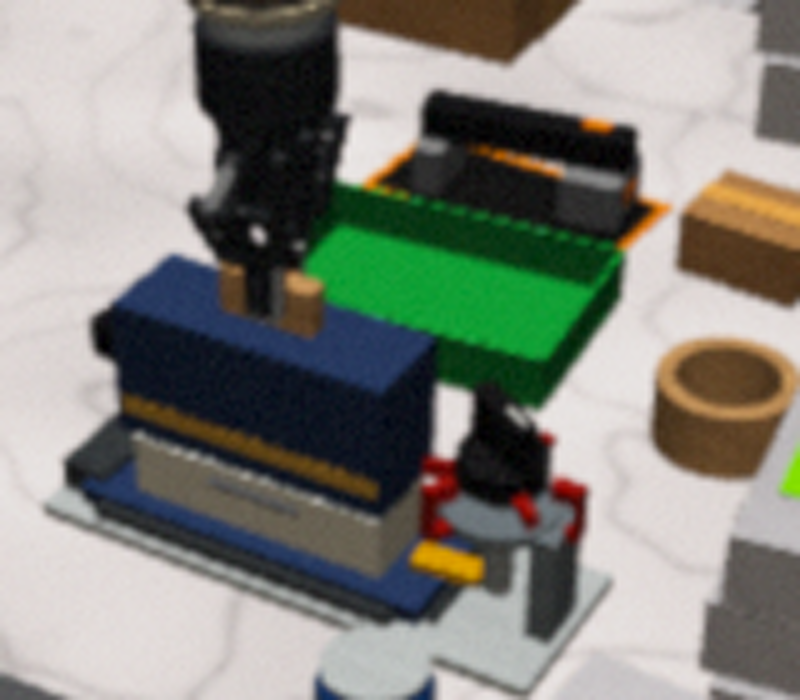

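The lid is clear of the pads, with the cream neck visible at (270,500). I'll raise it fully, then move to the mat.

Call:
jog_arm(deltas=[{"x":0,"y":0,"z":-1.5,"spin":0},{"x":0,"y":0,"z":-2,"spin":0},{"x":0,"y":0,"z":-2,"spin":0},{"x":0,"y":0,"z":-2,"spin":0},{"x":0,"y":0,"z":-0.5,"spin":0}])

```text
time: 10.85
ee_pos: [0.5479, -0.0073, 0.2603]
orientation: [0.012, 0.004, 1.0, -0.005]
force: [0.7, -0.9, -1.4]
finger_gap: 0.167
```

```bash
python3 -c "
from h import *
plan((.4906,-.2492,.245),.03,3)
save('scene','k12.png',(260,100,420,270),4)
"
```

```text
t 10.85 p [ 0.5479 -0.0073  0.2603] F [ 0.7 -0.9 -1.4] gap 0.167
[[-1.0, 0.007, 0.024], [0.007, 1.0, -0.009], [-0.025, -0.009, -1.0]] q [-0.131  0.354  1.74  -0.007  1.022 -1.691]
[{"x": 0.62, "y": -2.69, "z": 0.17, "spin": -0.004}, {"x": 0.63, "y": -2.69, "z": 0.17, "spin": -0.004}, {"x": 0.64, "y": -2.69, "z": 0.17, "spin": -0.004}, {"x": 0.65, "y": -2.68, "z": 0.17, "spin": -0.004}, {"x": 0.66, "y": -2.68, "z": 0.17, "spin": -0.004}]
[{"x": 0.67, "y": -2.68, "z": 0.17, "spin": -0.004}, {"x": 0.68, "y": -2.68, "z": 0.17, "spin": -0.004}, {"x": 0.69, "y": -2.67, "z": 0.17, "spin": -0.004}, {"x": 0.71, "y": -2.67, "z": 0.17, "spin": -0.004}]
```

View pics/k12.png

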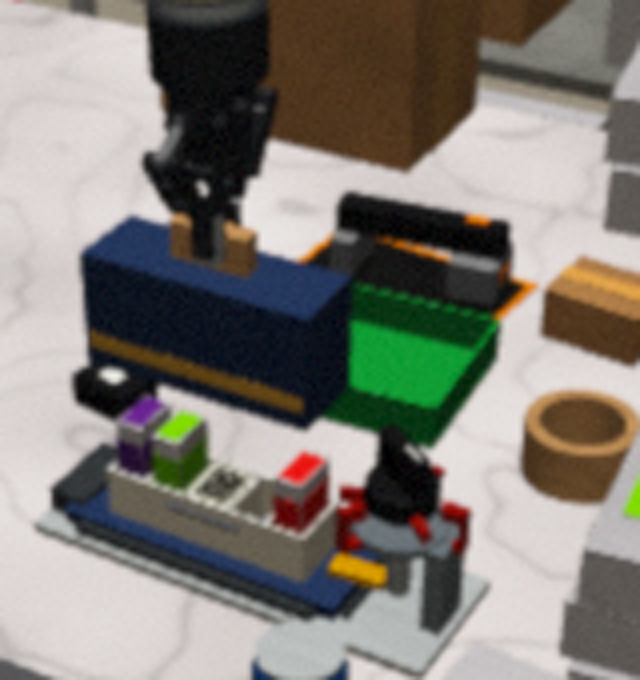

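Three cartons are present: purple at (142,435), green at (180,450) and red at (302,490). The yellow well is empty. The base stayed locked. Moving to the lid mat.

Call:
jog_arm(deltas=[{"x":0.6,"y":-2.7,"z":0.1,"spin":-0.004},{"x":0.6,"y":-2.7,"z":0.1,"spin":-0.004},{"x":0.6,"y":-2.7,"z":0.1,"spin":-0.004},{"x":0.6,"y":-2.7,"z":0.1,"spin":-0.004},{"x":0.7,"y":-2.7,"z":0.1,"spin":-0.004}])

```text
time: 11.4
ee_pos: [0.5157, -0.1435, 0.2526]
orientation: [0.011, -0.009, 1.0, -0.004]
force: [0.3, -0.5, -1.3]
finger_gap: 0.165
```

Call:
jog_arm(deltas=[{"x":0.7,"y":-2.7,"z":0.1,"spin":-0.004},{"x":0.7,"y":-2.7,"z":0.1,"spin":-0.004},{"x":0.7,"y":-2.7,"z":0.1,"spin":-0.004},{"x":0.7,"y":-2.0,"z":0.1,"spin":-0.004}])

```text
time: 11.8
ee_pos: [0.4877, -0.2496, 0.2452]
orientation: [0.01, -0.018, 1.0, -0.003]
force: [1.1, 0.6, -0.9]
finger_gap: 0.172
```

```bash
python3 -c "
from h import *
plan((.4906,-.2492,.15),.03,3)
"
```

```text
t 11.8 p [ 0.4877 -0.2496  0.2452] F [ 1.1  0.6 -0.9] gap 0.172
[[-0.999, -0.035, 0.019], [-0.035, 0.999, -0.006], [-0.019, -0.007, -1.0]] q [-0.596  0.372  1.757  0.007  0.994 -2.206]
[{"x": -0.07, "y": 0.01, "z": 2.38, "spin": 0.001}, {"x": -0.07, "y": 0.01, "z": 2.38, "spin": 0.001}, {"x": -0.07, "y": 0.01, "z": 2.38, "spin": 0.001}, {"x": -0.07, "y": 0.01, "z": 2.38, "spin": 0.001}]
```

Call:
jog_arm(deltas=[{"x":0,"y":0,"z":2,"spin":0},{"x":0,"y":0,"z":2,"spin":0},{"x":0,"y":0,"z":2,"spin":0},{"x":0,"y":0,"z":2,"spin":0},{"x":0,"y":0,"z":1.8,"spin":0}])

```text
time: 12.3
ee_pos: [0.4879, -0.2536, 0.142]
orientation: [0.01, -0.015, 1.0, -0.004]
force: [0.8, 0.0, -0.4]
finger_gap: 0.17
```

Call:
jog_arm(deltas=[{"x":0,"y":0,"z":0.8,"spin":0},{"x":0,"y":0,"z":0.7,"spin":0},{"x":0,"y":0,"z":0.5,"spin":0},{"x":0,"y":0,"z":0.3,"spin":0},{"x":0,"y":0,"z":0,"spin":0}])

```text
time: 12.8
ee_pos: [0.4874, -0.2531, 0.1151]
orientation: [0.008, -0.015, 1.0, -0.002]
force: [-0.6, -0.0, -1.1]
finger_gap: 0.168
```

```bash
python3 -c "
from h import *
plan((.4906,-.2492,.107),.03,3)
save('scene','k13.png',(160,140,380,320),3.5)
save('top','k13t.png',(320,110,560,300),3)
"
```

```text
t 12.8 p [ 0.4874 -0.2531  0.1151] F [-0.6 -0.  -1.1] gap 0.168
[[-0.999, -0.03, 0.016], [-0.03, 1.0, -0.005], [-0.016, -0.005, -1.0]] q [-0.602  0.546  1.882  0.009  0.698 -2.209]
[{"x": -0.33, "y": 0.38, "z": 0.81, "spin": 0.0}]
```

View pics/k13.png

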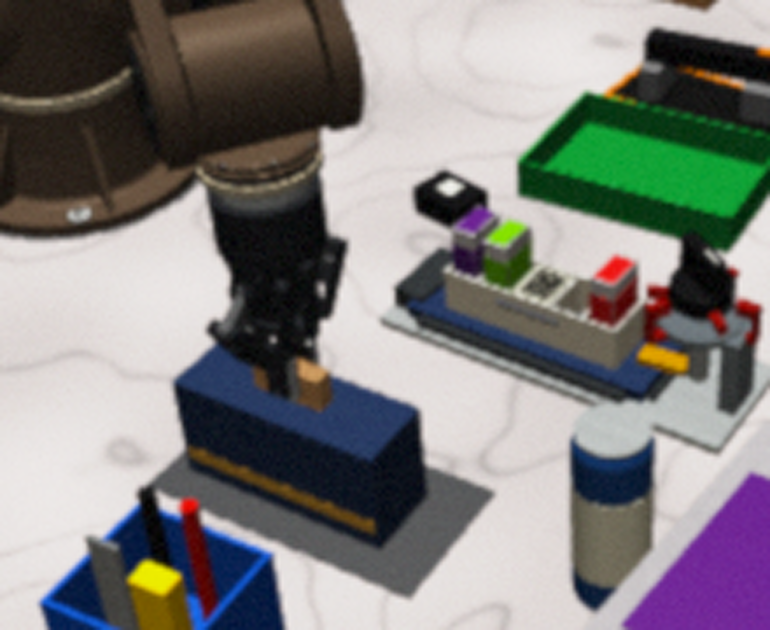

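View pics/k13t.png

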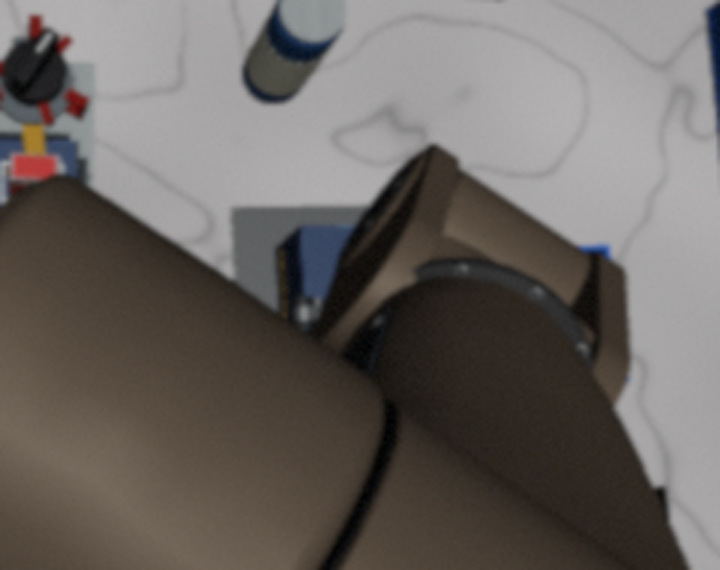

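The lid is over the mat. I'll make the final adjustments and lower it.

Call:
jog_arm(deltas=[{"x":-0.3,"y":0.4,"z":0.3,"spin":0},{"x":0,"y":0,"z":0.3,"spin":0},{"x":0,"y":0,"z":0.2,"spin":0},{"x":0,"y":0,"z":0,"spin":0}])

```text
time: 13.3
ee_pos: [0.4913, -0.2489, 0.1081]
orientation: [0.009, -0.015, 1.0, -0.003]
force: [0.4, 0.2, -0.5]
finger_gap: 0.17
```

Call:
jog_arm(deltas=[{"x":0,"y":0,"z":0.2,"spin":0},{"x":0,"y":0,"z":0.0,"spin":0}])

```text
time: 13.5
ee_pos: [0.4915, -0.249, 0.1062]
orientation: [0.01, -0.015, 1.0, -0.003]
force: [-0.8, 0.0, -0.0]
finger_gap: 0.17
```

Call:
jog_arm(deltas=[{"x":0,"y":0,"z":0.15,"spin":0},{"x":0,"y":0,"z":0.1,"spin":0},{"x":0,"y":0,"z":0.0,"spin":0}])

```text
time: 13.8
ee_pos: [0.4914, -0.249, 0.1064]
orientation: [0.01, -0.015, 1.0, -0.004]
force: [0.5, 1.3, -2.4]
finger_gap: 0.169
```

Call:
jog_arm(deltas=[{"x":0,"y":0,"z":0.2,"spin":0},{"x":0,"y":0,"z":0.2,"spin":0}])

```text
time: 14.0
ee_pos: [0.4915, -0.2491, 0.106]
orientation: [0.011, -0.015, 1.0, -0.004]
force: [-10.2, 6.0, 36.3]
finger_gap: 0.17
```

```bash
python3 -c "
from h import *
st()
save('scene','k14.png',(180,200,320,320),5)
"
```

```text
t 14.0 p [ 0.4915 -0.2491  0.106 ] F [-10.2   6.   36.3] gap 0.17
[[-0.999, -0.031, 0.022], [-0.031, 0.999, -0.009], [-0.022, -0.009, -1.0]] q [-0.591  0.56   1.888  0.009  0.67  -2.199]
```

View pics/k14.png

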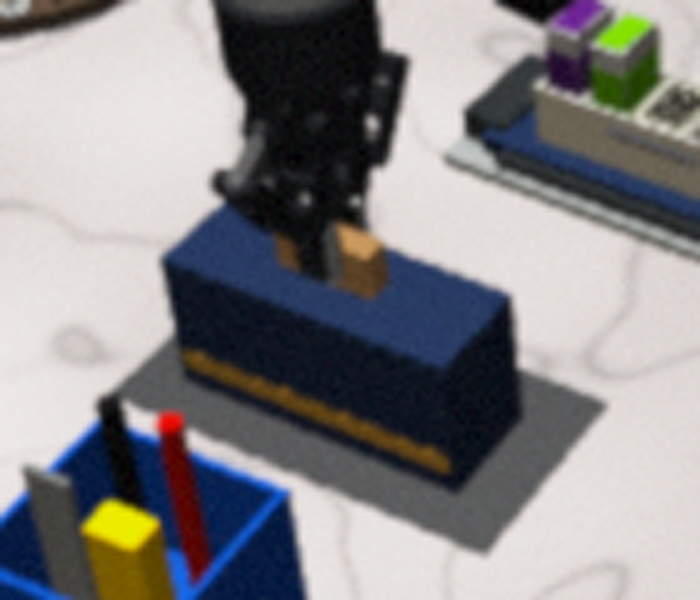

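The lid stands flat on the mat with 36 N of contact. I'll ease off, release and rise.

Call:
jog_arm(deltas=[{"x":0,"y":0,"z":-0.1,"spin":0},{"x":0,"y":0,"z":0,"spin":0}])

```text
time: 14.25
ee_pos: [0.4916, -0.2492, 0.1077]
orientation: [0.012, -0.015, 1.0, -0.005]
force: [0.1, -0.5, -1.1]
finger_gap: 0.169
```

Call:
jog_arm(deltas=[{"x":0,"y":0,"z":0,"spin":0},{"x":0,"y":0,"z":0,"spin":0},{"x":0,"y":0,"z":0,"spin":0},{"x":0,"y":0,"z":0,"spin":0}], jaw=100)

```text
time: 14.65
ee_pos: [0.4916, -0.2493, 0.1066]
orientation: [0.011, -0.015, 1.0, -0.005]
force: [0.6, 0.5, -0.9]
finger_gap: 0.606
```

Call:
jog_arm(deltas=[{"x":0,"y":0,"z":-2,"spin":0},{"x":0,"y":0,"z":-3,"spin":0},{"x":0,"y":0,"z":-4,"spin":0},{"x":0,"y":0,"z":-4,"spin":0}])

```text
time: 15.05
ee_pos: [0.4871, -0.2472, 0.2348]
orientation: [0.006, -0.015, 1.0, -0.001]
force: [0.4, -0.5, -0.4]
finger_gap: 0.608
```

```bash
python3 -c "
from h import *
plan((.6145,-.0095,.23),-.009,4)
H=np.array([.5475,-.0085])
B=[(box3(H+[a,0],-.009,.022,.04,.06,.1),(255,255,255)) for a in(-.066,-.035,.066)]
save('scene','k15.png',(180,130,380,320),4)
overlay('scene',B,'o3.png',(270,170,390,260),6)
"
```

```text
t 15.05 p [ 0.4871 -0.2472  0.2348] F [ 0.4 -0.5 -0.4] gap 0.608
[[-0.999, -0.03, 0.013], [-0.03, 1.0, -0.002], [-0.013, -0.003, -1.0]] q [-0.593  0.384  1.769  0.006  0.977 -2.198]
[{"x": -1.92, "y": 3.34, "z": 0.07, "spin": 0.006}, {"x": -1.9, "y": 3.35, "z": 0.07, "spin": 0.006}, {"x": -1.88, "y": 3.36, "z": 0.07, "spin": 0.006}, {"x": -1.87, "y": 3.37, "z": 0.07, "spin": 0.006}, {"x": -1.85, "y": 3.38, "z": 0.07, "spin": 0.006}]
[{"x": -1.83, "y": 3.39, "z": 0.07, "spin": 0.006}, {"x": -1.81, "y": 3.4, "z": 0.07, "spin": 0.006}]
```

View pics/k15.png

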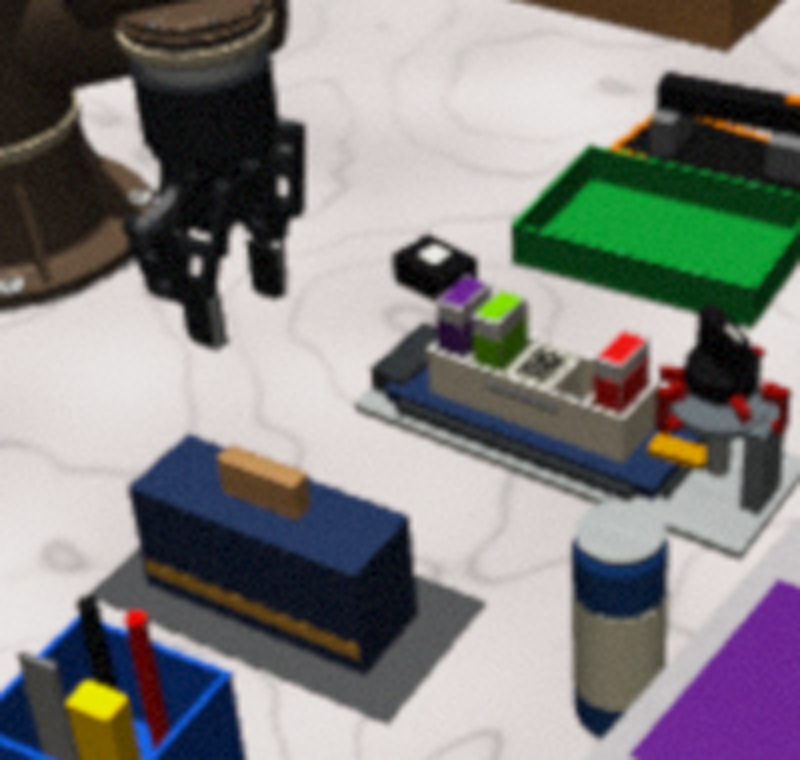

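View pics/o3.png

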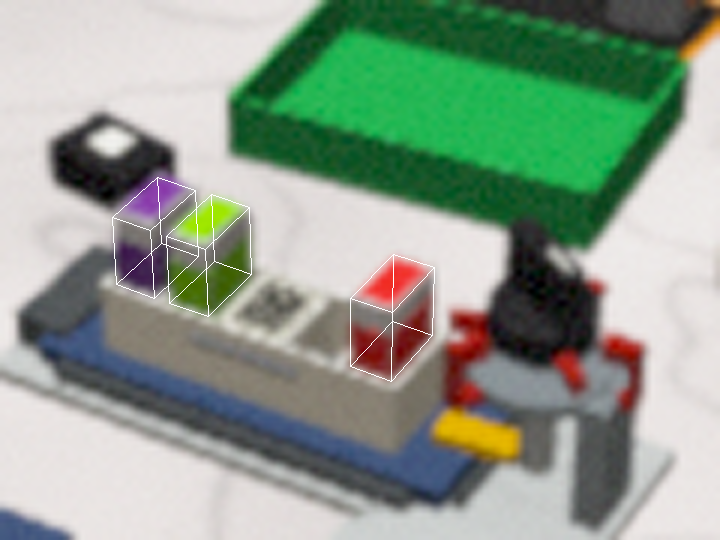

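The lid stands on the mat, and the carton overlays fit the picture within about 1 mm. I'll fetch carton3 first.

Call:
jog_arm(deltas=[{"x":-1.9,"y":3.3,"z":0,"spin":0.006},{"x":-1.9,"y":3.3,"z":0,"spin":0.006},{"x":-1.9,"y":3.3,"z":0,"spin":0.006},{"x":-1.9,"y":3.4,"z":0,"spin":0.006},{"x":-1.8,"y":3.4,"z":0,"spin":0.006}], jaw=70)

```text
time: 15.6
ee_pos: [0.5825, -0.0786, 0.2447]
orientation: [0.013, 0.004, 1.0, -0.006]
force: [0.3, -0.9, 0.5]
finger_gap: 0.723
```

Call:
jog_arm(deltas=[{"x":-1.8,"y":3.4,"z":0.1,"spin":0.006},{"x":-1.3,"y":2.5,"z":0.1,"spin":0.006},{"x":0,"y":0,"z":0,"spin":0}])

```text
time: 15.9
ee_pos: [0.6165, -0.0135, 0.2416]
orientation: [0.013, 0.009, 1.0, -0.005]
force: [-0.4, -1.1, -0.3]
finger_gap: 0.726
```

```bash
python3 -c "
from h import *
plan((.6135,-.009,.12),-.009,3)
"
```

```text
t 15.9 p [ 0.6165 -0.0135  0.2416] F [-0.4 -1.1 -0.3] gap 0.726
[[-1.0, 0.017, 0.027], [0.017, 1.0, -0.011], [-0.027, -0.01, -1.0]] q [-0.126  0.47   1.598 -0.008  1.046 -1.676]
[{"x": 0.06, "y": 0.09, "z": 2.43, "spin": -0.002}, {"x": 0.06, "y": 0.09, "z": 2.43, "spin": -0.002}, {"x": 0.06, "y": 0.09, "z": 2.43, "spin": -0.002}, {"x": 0.06, "y": 0.09, "z": 2.43, "spin": -0.002}, {"x": 0.06, "y": 0.09, "z": 2.43, "spin": -0.002}]
```

Call:
jog_arm(deltas=[{"x":0.12,"y":0.12,"z":2.4,"spin":0},{"x":0.12,"y":0.12,"z":2.4,"spin":0},{"x":0.12,"y":0.12,"z":2.4,"spin":0},{"x":0.12,"y":0.12,"z":2.4,"spin":0},{"x":0.1,"y":0.1,"z":2.0,"spin":0}])

```text
time: 16.4
ee_pos: [0.6143, -0.0102, 0.1233]
orientation: [0.016, 0.008, 1.0, -0.006]
force: [0.3, -0.1, 0.4]
finger_gap: 0.729
```

```bash
python3 -c "
from h import *
plan((.6135,-.009,.082),-.009,3)
save('scene','k16.png',(260,110,420,260),5)
"
```

```text
t 16.4 p [ 0.6143 -0.0102  0.1233] F [ 0.3 -0.1  0.4] gap 0.729
[[-0.999, 0.015, 0.032], [0.015, 1.0, -0.012], [-0.032, -0.011, -0.999]] q [-0.121  0.603  1.721 -0.011  0.784 -1.669]
[{"x": 0.04, "y": 0.06, "z": 2.07, "spin": -0.003}, {"x": 0.04, "y": 0.06, "z": 2.07, "spin": -0.003}]
```

View pics/k16.png

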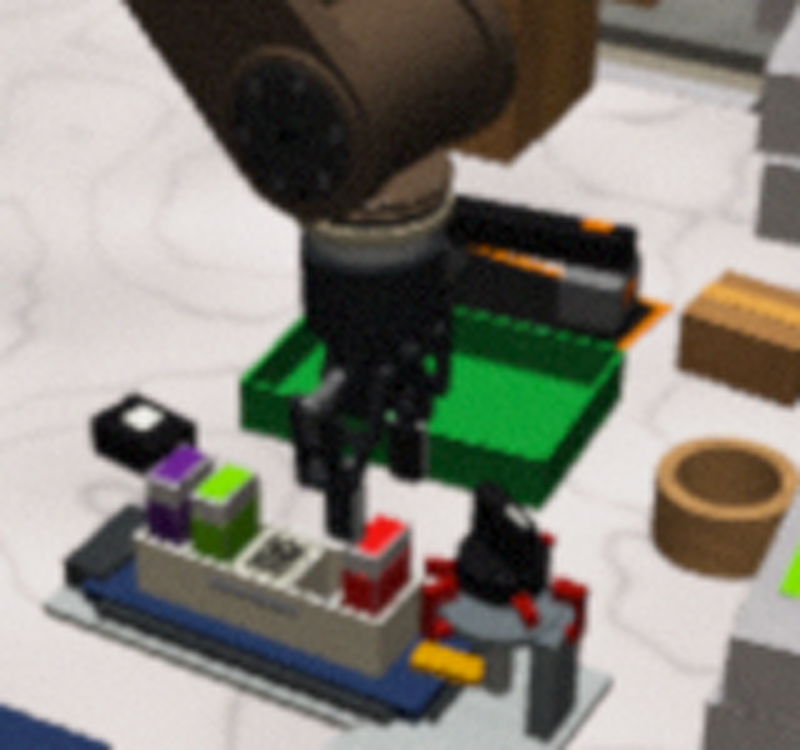

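The gripper lines up with the red carton at (380,560). I'll descend.

Call:
jog_arm(deltas=[{"x":0.1,"y":0.1,"z":1.5,"spin":0},{"x":0.1,"y":0.1,"z":1.5,"spin":0},{"x":0.1,"y":0,"z":1.0,"spin":0},{"x":0,"y":0,"z":0,"spin":0}])

```text
time: 16.85
ee_pos: [0.6103, -0.0108, 0.0789]
orientation: [0.013, 0.008, 1.0, -0.006]
force: [-0.3, -0.8, 0.3]
finger_gap: 0.729
```

```bash
python3 -c "
from h import *
plan((.6135,-.009,.082),-.009,3)
save('scene','k17.png',(260,110,420,260),5)
"
```

```text
t 16.85 p [ 0.6103 -0.0108  0.0789] F [-0.3 -0.8  0.3] gap 0.729
[[-1.0, 0.017, 0.026], [0.016, 1.0, -0.011], [-0.026, -0.011, -1.0]] q [-0.123  0.662  1.756 -0.013  0.696 -1.667]
[{"x": -0.32, "y": 0.19, "z": -0.31, "spin": -0.007}]
```

View pics/k17.png

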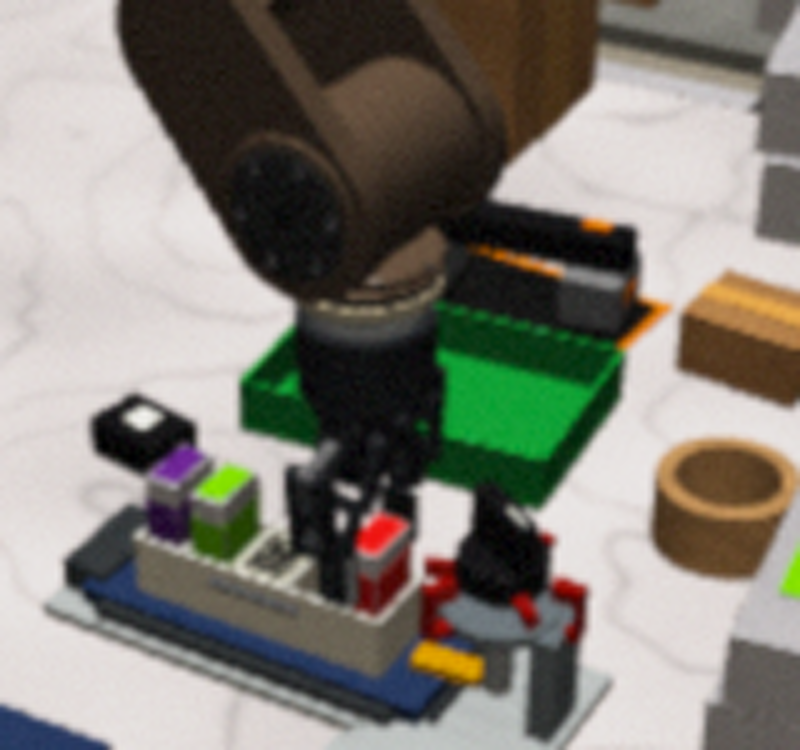

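Call:
jog_arm(deltas=[{"x":-0.3,"y":0.2,"z":-0.2,"spin":0},{"x":0,"y":0,"z":0,"spin":0}])

```text
time: 17.1
ee_pos: [0.6146, -0.0092, 0.0834]
orientation: [0.015, 0.008, 1.0, -0.006]
force: [-0.1, 0.4, 0.0]
finger_gap: 0.723
```

Call:
jog_arm(deltas=[{"x":0,"y":0,"z":0,"spin":0},{"x":0,"y":0,"z":0,"spin":0},{"x":0,"y":0,"z":0,"spin":0},{"x":0,"y":0,"z":0,"spin":0}], jaw=255, force=40)

```text
time: 17.5
ee_pos: [0.6153, -0.0091, 0.0852]
orientation: [0.016, 0.008, 1.0, -0.006]
force: [-0.4, 0.1, -0.4]
finger_gap: 0.46
```

Call:
jog_arm(deltas=[{"x":0,"y":0,"z":-1,"spin":0},{"x":0,"y":0,"z":-1.5,"spin":0},{"x":0,"y":0,"z":-2,"spin":0},{"x":0,"y":0,"z":-2,"spin":0}])

```text
time: 17.9
ee_pos: [0.6119, -0.0081, 0.1511]
orientation: [0.013, 0.008, 1.0, -0.006]
force: [-0.2, -0.3, -1.0]
finger_gap: 0.462
```

```bash
python3 -c "
from h import *
st()
save('scene','k18.png',(260,110,420,260),5)
"
```

```text
t 17.9 p [ 0.6119 -0.0081  0.1511] F [-0.2 -0.3 -1. ] gap 0.462
[[-1.0, 0.017, 0.026], [0.016, 1.0, -0.011], [-0.026, -0.011, -1.0]] q [-0.118  0.566  1.702 -0.011  0.846 -1.665]
```

View pics/k18.png

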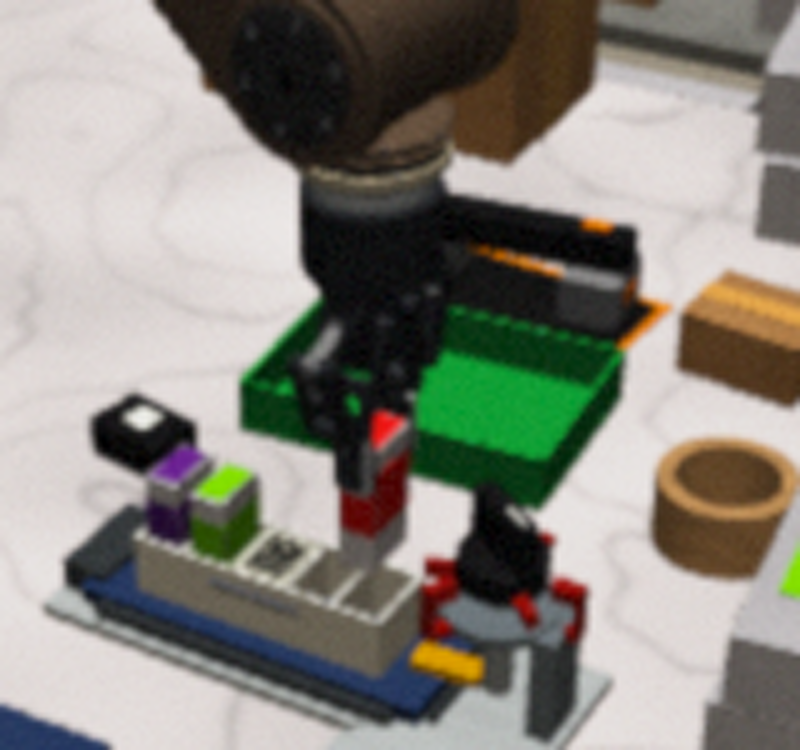

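Carton3 is held and clear of its well. Carrying it to the tray.

```bash
python3 -c "
from h import *
plan((.575,.250,.19),.05,4.5)
"
```

```text
t 17.95 p [ 0.613  -0.0082  0.1545] F [ 1.6 -0.9  2.8] gap 0.46
[[-0.999, 0.017, 0.031], [0.016, 1.0, -0.012], [-0.031, -0.012, -0.999]] q [-0.118  0.561  1.699 -0.011  0.849 -1.665]
[{"x": 0.7, "y": 4.29, "z": -0.59, "spin": -0.011}, {"x": 0.66, "y": 4.3, "z": -0.59, "spin": -0.011}, {"x": 0.61, "y": 4.31, "z": -0.59, "spin": -0.011}, {"x": 0.56, "y": 4.31, "z": -0.59, "spin": -0.011}, {"x": 0.51, "y": 4.32, "z": -0.59, "spin": -0.011}]
[{"x": 0.47, "y": 4.32, "z": -0.59, "spin": -0.011}]
```

Call:
jog_arm(deltas=[{"x":0.3,"y":2.0,"z":-1.5,"spin":-0.01},{"x":0.5,"y":3.5,"z":-1,"spin":-0.01},{"x":0.5,"y":3.5,"z":-0.8,"spin":-0.01},{"x":0.5,"y":3.5,"z":-0.4,"spin":-0.01},{"x":0.5,"y":3.5,"z":-0.4,"spin":-0.01}])

```text
time: 18.45
ee_pos: [0.5882, 0.1531, 0.1973]
orientation: [0.017, -0.014, 1.0, -0.006]
force: [-0.1, -0.3, 0.1]
finger_gap: 0.461
```

Call:
jog_arm(deltas=[{"x":0.5,"y":3.5,"z":0,"spin":-0.01},{"x":0.5,"y":3.2,"z":0,"spin":-0.01},{"x":0.3,"y":2.0,"z":0,"spin":0},{"x":0,"y":0,"z":0,"spin":0}])

```text
time: 18.85
ee_pos: [0.5698, 0.247, 0.1977]
orientation: [0.018, -0.027, 0.999, -0.006]
force: [0.4, -0.9, -0.7]
finger_gap: 0.464
```

```bash
python3 -c "
from h import *
plan((.575,.250,.10),.05,3)
"
```

```text
t 18.85 p [0.5698 0.247  0.1977] F [ 0.4 -0.9 -0.7] gap 0.464
[[-0.998, -0.053, 0.037], [-0.054, 0.998, -0.011], [-0.037, -0.013, -0.999]] q [ 0.311  0.521  1.638 -0.027  0.951 -1.298]
[{"x": -0.13, "y": 0.07, "z": 2.44, "spin": 0.001}, {"x": -0.13, "y": 0.07, "z": 2.44, "spin": 0.001}, {"x": -0.13, "y": 0.07, "z": 2.44, "spin": 0.001}, {"x": -0.13, "y": 0.07, "z": 2.44, "spin": 0.001}]
```

Call:
jog_arm(deltas=[{"x":0,"y":0.1,"z":2.4,"spin":0},{"x":0,"y":0.1,"z":2.4,"spin":0},{"x":0,"y":0.1,"z":2.4,"spin":0},{"x":0,"y":0.1,"z":2.0,"spin":0},{"x":0,"y":0,"z":0.8,"spin":0}])

```text
time: 19.35
ee_pos: [0.5749, 0.2481, 0.0975]
orientation: [0.021, -0.027, 0.999, -0.006]
force: [-0.1, 0.3, -0.8]
finger_gap: 0.462
```

```bash
python3 -c "
from h import *
plan((.575,.250,.072),.05,3)
save('scene','k19.png',(290,110,420,230),6)
"
```

```text
t 19.35 p [0.5749 0.2481 0.0975] F [-0.1  0.3 -0.8] gap 0.462
[[-0.998, -0.054, 0.042], [-0.054, 0.998, -0.01], [-0.042, -0.012, -0.999]] q [ 0.311  0.651  1.71  -0.033  0.744 -1.29 ]
[{"x": -0.02, "y": 0.19, "z": 2.55, "spin": 0.004}]
```

View pics/k19.png

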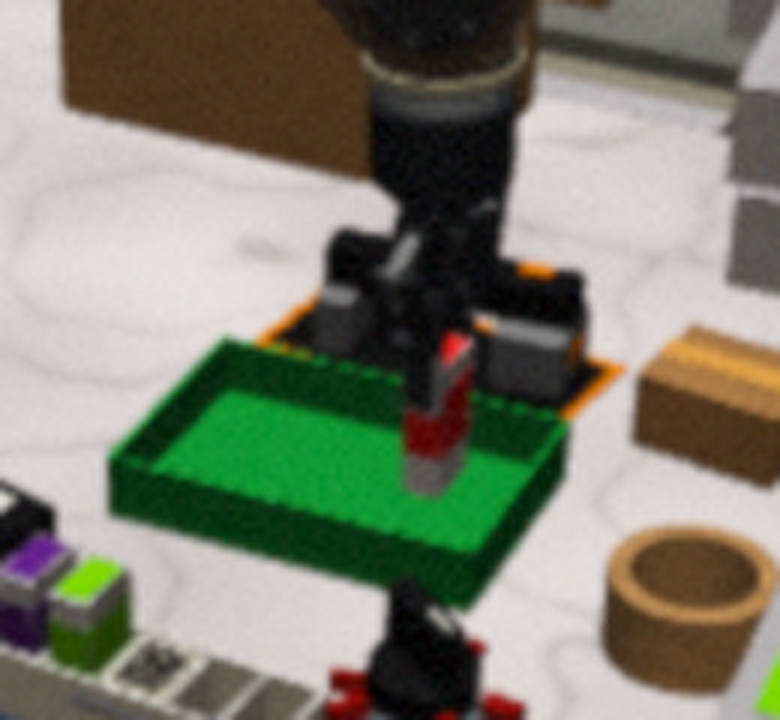

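Call:
jog_arm(deltas=[{"x":0.05,"y":0.1,"z":1,"spin":0},{"x":0.05,"y":0.1,"z":0.8,"spin":0},{"x":0,"y":0,"z":0.5,"spin":0},{"x":0,"y":0,"z":0,"spin":0}])

```text
time: 19.8
ee_pos: [0.5758, 0.2491, 0.0743]
orientation: [0.022, -0.027, 0.999, -0.005]
force: [0.1, -0.2, -1.2]
finger_gap: 0.463
```

Call:
jog_arm(deltas=[{"x":0,"y":0,"z":0.2,"spin":0},{"x":0,"y":0,"z":0.1,"spin":0},{"x":0,"y":0,"z":0,"spin":0}])

```text
time: 20.1
ee_pos: [0.5763, 0.2492, 0.072]
orientation: [0.023, -0.027, 0.999, -0.005]
force: [0.1, -0.3, -0.8]
finger_gap: 0.462
```

```bash
python3 -c "
from h import *
st()
save('scene','k20.png',(290,110,420,230),6)
"
```

```text
t 20.1 p [0.5763 0.2492 0.072 ] F [ 0.1 -0.3 -0.8] gap 0.462
[[-0.998, -0.053, 0.045], [-0.053, 0.999, -0.009], [-0.045, -0.012, -0.999]] q [ 0.312  0.687  1.722 -0.036  0.693 -1.285]
```

View pics/k20.png

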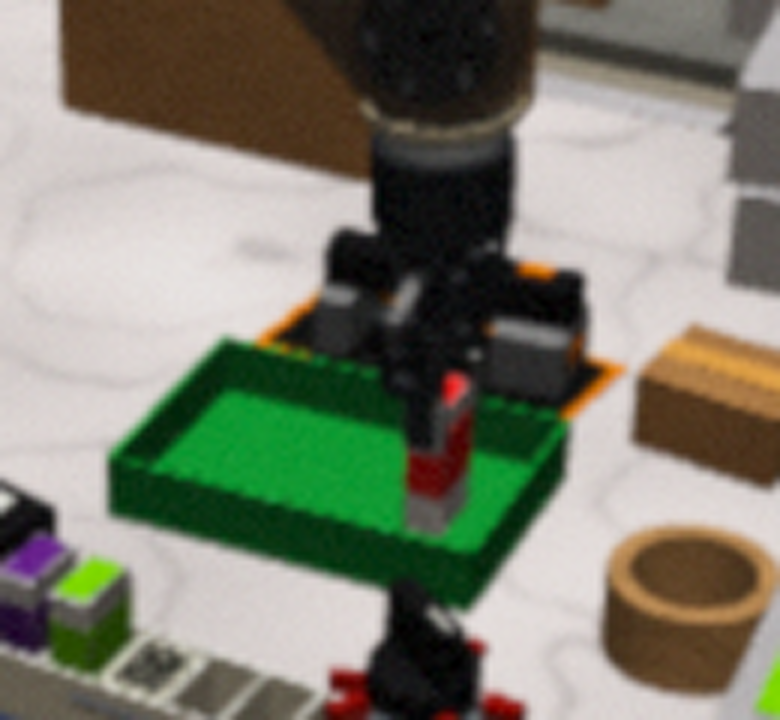

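The carton is about at the floor. I'll lower it a touch more and release.

Call:
jog_arm(deltas=[{"x":0,"y":0,"z":0.15,"spin":0},{"x":0,"y":0,"z":0.1,"spin":0}])

```text
time: 20.35
ee_pos: [0.5766, 0.2493, 0.0699]
orientation: [0.023, -0.027, 0.999, -0.005]
force: [0.5, 0.2, -0.1]
finger_gap: 0.46
```

Call:
jog_arm(deltas=[{"x":0,"y":0,"z":0,"spin":0},{"x":0,"y":0,"z":0,"spin":0},{"x":0,"y":0,"z":0,"spin":0}], jaw=80)

```text
time: 20.65
ee_pos: [0.5767, 0.2494, 0.07]
orientation: [0.023, -0.027, 0.999, -0.005]
force: [0.3, -0.2, 0.6]
finger_gap: 0.686
```

Call:
jog_arm(deltas=[{"x":0,"y":0,"z":-1,"spin":0},{"x":0,"y":0,"z":-2,"spin":0},{"x":0,"y":0,"z":-3,"spin":0},{"x":0,"y":0,"z":-4,"spin":0},{"x":0,"y":0,"z":0,"spin":0}])

```text
time: 21.15
ee_pos: [0.5718, 0.2503, 0.1753]
orientation: [0.023, -0.027, 0.999, -0.005]
force: [0.6, 0.7, 0.0]
finger_gap: 0.687
```

```bash
python3 -c "
from h import *
plan((.5125,-.0085,.19),-.009,4)
save('scene','k21.png',(290,110,420,230),6)
"
```

```text
t 21.15 p [0.5718 0.2503 0.1753] F [0.6 0.7 0. ] gap 0.687
[[-0.998, -0.053, 0.046], [-0.053, 0.999, -0.009], [-0.045, -0.012, -0.999]] q [ 0.316  0.548  1.657 -0.029  0.896 -1.29 ]
[{"x": 1.04, "y": -3.65, "z": -0.21, "spin": 0.009}, {"x": 1.01, "y": -3.66, "z": -0.21, "spin": 0.009}, {"x": 0.98, "y": -3.66, "z": -0.21, "spin": 0.009}, {"x": 0.94, "y": -3.67, "z": -0.21, "spin": 0.009}, {"x": 0.91, "y": -3.68, "z": -0.21, "spin": 0.009}]
[{"x": 0.88, "y": -3.69, "z": -0.21, "spin": 0.009}, {"x": 0.85, "y": -3.7, "z": -0.21, "spin": 0.009}]
```

View pics/k21.png

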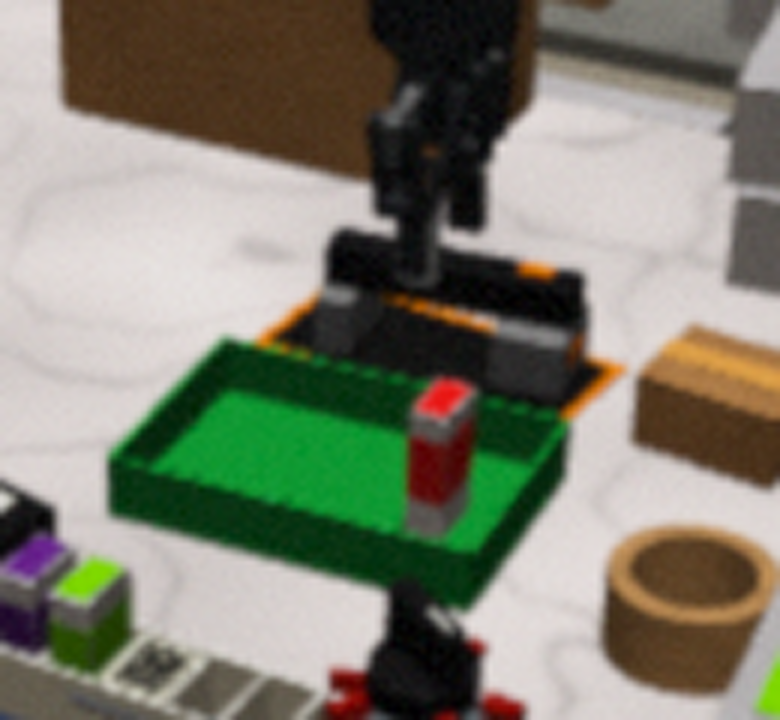

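Carton3 stands in the tray at (440,455). Next is carton1.

Call:
jog_arm(deltas=[{"x":1.0,"y":-3.6,"z":-0.4,"spin":0.009},{"x":1.0,"y":-3.6,"z":-0.4,"spin":0.009},{"x":1.0,"y":-3.6,"z":-0.4,"spin":0.009},{"x":0.9,"y":-3.6,"z":-0.4,"spin":0.009},{"x":0.9,"y":-3.6,"z":-0.2,"spin":0.009}])

```text
time: 21.7
ee_pos: [0.5261, 0.0664, 0.1896]
orientation: [0.02, -0.007, 1.0, -0.005]
force: [0.3, -0.2, -0.3]
finger_gap: 0.687
```

Call:
jog_arm(deltas=[{"x":0.9,"y":-3.4,"z":0,"spin":0.009},{"x":0.4,"y":-2.0,"z":0,"spin":0},{"x":0.3,"y":-0.6,"z":0,"spin":0},{"x":0,"y":0,"z":0,"spin":0}])

```text
time: 22.1
ee_pos: [0.5077, 0.0007, 0.1885]
orientation: [0.019, 0.001, 1.0, -0.005]
force: [-0.2, 0.2, -1.9]
finger_gap: 0.687
```

```bash
python3 -c "
from h import *
plan((.5125,-.0085,.12),-.009,3)
"
```

```text
t 22.1 p [0.5077 0.0007 0.1885] F [-0.2  0.2 -1.9] gap 0.687
[[-0.999, 0.001, 0.038], [0.001, 1.0, -0.01], [-0.038, -0.01, -0.999]] q [-0.126  0.383  1.926 -0.007  0.794 -1.691]
[{"x": -0.16, "y": -0.31, "z": 2.28, "spin": 0.003}, {"x": -0.16, "y": -0.31, "z": 2.28, "spin": 0.003}, {"x": -0.16, "y": -0.31, "z": 2.28, "spin": 0.003}]
```

```bash
cat >> h.py <<'E'
def plan(P,ang=None,step=4.5,smax=.14):
    from scipy.spatial.transform import Rotation as Ro
    import json
    s,M=st(); th=np.arctan2(M[1,0],M[0,0]); d=(np.array(P)-s['ee_pos'])*100
    sp=0 if ang is None else -((ang-th+np.pi/2)%np.pi-np.pi/2)
    n=int(max(np.ceil(np.linalg.norm(d)/step),np.ceil(abs(sp)/smax),1)); rows=[]
    for i in range(n):
        e=(M@Ro.from_rotvec([0,0,sp*i/n]).as_matrix()).T@d/n
        rows.append(dict(x=round(e[0],2),y=round(e[1],2),z=round(e[2],2),spin=round(sp/n,3)))
    for i in range(0,n,5): print(json.dumps(rows[i:i+5]))
E
```

Call:
jog_arm(deltas=[{"x":-0.07,"y":-0.3,"z":2,"spin":0.003},{"x":-0.07,"y":-0.3,"z":2,"spin":0.003},{"x":-0.07,"y":-0.3,"z":1.5,"spin":0.003},{"x":0,"y":0,"z":0.6,"spin":0},{"x":0,"y":0,"z":0,"spin":0}])

```text
time: 22.6
ee_pos: [0.5132, -0.0048, 0.1254]
orientation: [0.019, 0.004, 1.0, -0.004]
force: [0.2, 0.0, -0.7]
finger_gap: 0.686
```

```bash
python3 -c "
from h import *
plan((.513,-.0085,.082),-.009,3)
save('scene','k22.png',(260,110,420,260),5)
"
```

```text
t 22.6 p [ 0.5132 -0.0048  0.1254] F [ 0.2  0.  -0.7] gap 0.686
[[-0.999, 0.007, 0.038], [0.007, 1.0, -0.009], [-0.038, -0.009, -0.999]] q [-0.136  0.486  1.974 -0.006  0.643 -1.695]
[{"x": 0.09, "y": -0.17, "z": 2.17, "spin": 0.001}, {"x": 0.09, "y": -0.17, "z": 2.17, "spin": 0.001}]
```

View pics/k22.png

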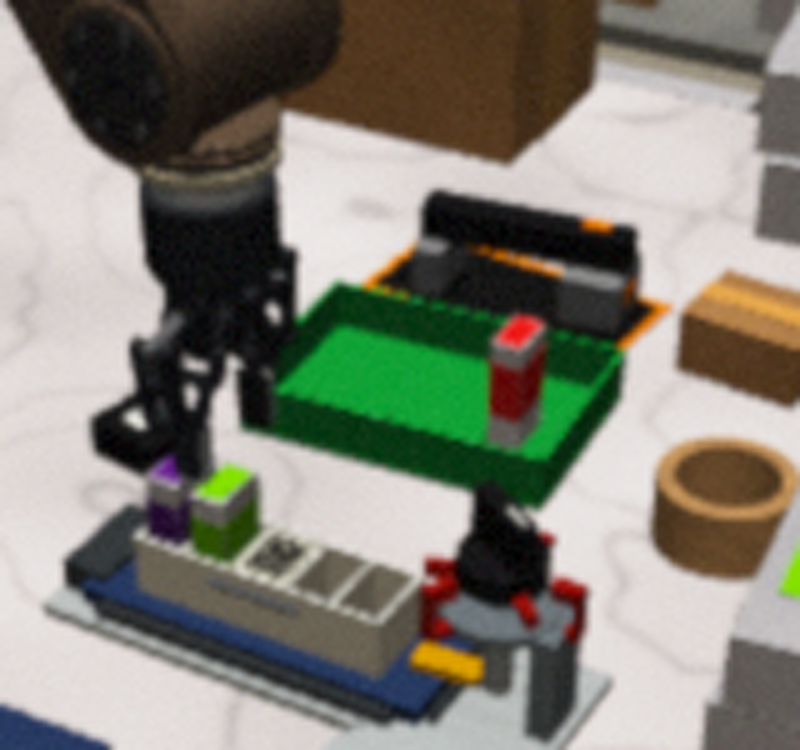

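The gripper is lined up on the green carton. I'll descend and grasp.

Call:
jog_arm(deltas=[{"x":0.08,"y":-0.2,"z":1.6,"spin":0.001},{"x":0.07,"y":-0.2,"z":1.5,"spin":0.001},{"x":0.03,"y":0,"z":0.8,"spin":0},{"x":0,"y":0,"z":0.2,"spin":0},{"x":0,"y":0,"z":0,"spin":0}])

```text
time: 23.15
ee_pos: [0.5151, -0.0073, 0.087]
orientation: [0.022, 0.003, 1.0, -0.005]
force: [-0.1, 0.4, 0.5]
finger_gap: 0.688
```

```bash
python3 -c "
from h import *
plan((.513,-.0085,.082),-.009,3)
"
```

```text
t 23.15 p [ 0.5151 -0.0073  0.087 ] F [-0.1  0.4  0.5] gap 0.688
[[-0.999, 0.007, 0.044], [0.006, 1.0, -0.01], [-0.044, -0.009, -0.999]] q [-0.141  0.551  2.001 -0.007  0.544 -1.7  ]
[{"x": 0.23, "y": -0.11, "z": 0.5, "spin": 0.003}]
```

Call:
jog_arm(deltas=[{"x":0.3,"y":-0.1,"z":0.6,"spin":0},{"x":0,"y":0,"z":0,"spin":0}])

```text
time: 23.35
ee_pos: [0.5125, -0.0082, 0.0816]
orientation: [0.023, 0.003, 1.0, -0.005]
force: [-0.7, -0.5, -0.1]
finger_gap: 0.691
```

Call:
jog_arm(deltas=[{"x":0,"y":0,"z":0,"spin":0},{"x":0,"y":0,"z":0,"spin":0},{"x":0,"y":0,"z":0,"spin":0},{"x":0,"y":0,"z":0,"spin":0}], jaw=255)

```text
time: 23.75
ee_pos: [0.5128, -0.0083, 0.0824]
orientation: [0.024, 0.003, 1.0, -0.005]
force: [-0.1, -0.0, -0.8]
finger_gap: 0.458
```

Call:
jog_arm(deltas=[{"x":0,"y":0,"z":-1,"spin":0},{"x":-0.05,"y":0,"z":-1.5,"spin":0},{"x":-0.1,"y":0,"z":-2,"spin":0},{"x":-0.1,"y":0,"z":-2,"spin":0},{"x":0,"y":0,"z":-1,"spin":0}])

```text
time: 24.25
ee_pos: [0.511, -0.0075, 0.161]
orientation: [0.022, 0.003, 1.0, -0.005]
force: [0.2, -0.4, -1.1]
finger_gap: 0.466
```

```bash
python3 -c "
from h import *
plan((.515,.246,.19),.05,4)
save('scene','k23.png',(260,110,420,260),5)
"
```

```text
t 24.25 p [ 0.511  -0.0075  0.161 ] F [ 0.2 -0.4 -1.1] gap 0.466
[[-0.999, 0.007, 0.044], [0.006, 1.0, -0.01], [-0.044, -0.009, -0.999]] q [-0.142  0.425  1.951 -0.005  0.72  -1.703]
[{"x": -0.05, "y": 3.62, "z": -0.45, "spin": -0.008}, {"x": -0.08, "y": 3.62, "z": -0.45, "spin": -0.008}, {"x": -0.11, "y": 3.62, "z": -0.45, "spin": -0.008}, {"x": -0.14, "y": 3.62, "z": -0.45, "spin": -0.008}, {"x": -0.17, "y": 3.61, "z": -0.45, "spin": -0.008}]
[{"x": -0.2, "y": 3.61, "z": -0.45, "spin": -0.008}, {"x": -0.23, "y": 3.61, "z": -0.45, "spin": -0.008}]
```

View pics/k23.png

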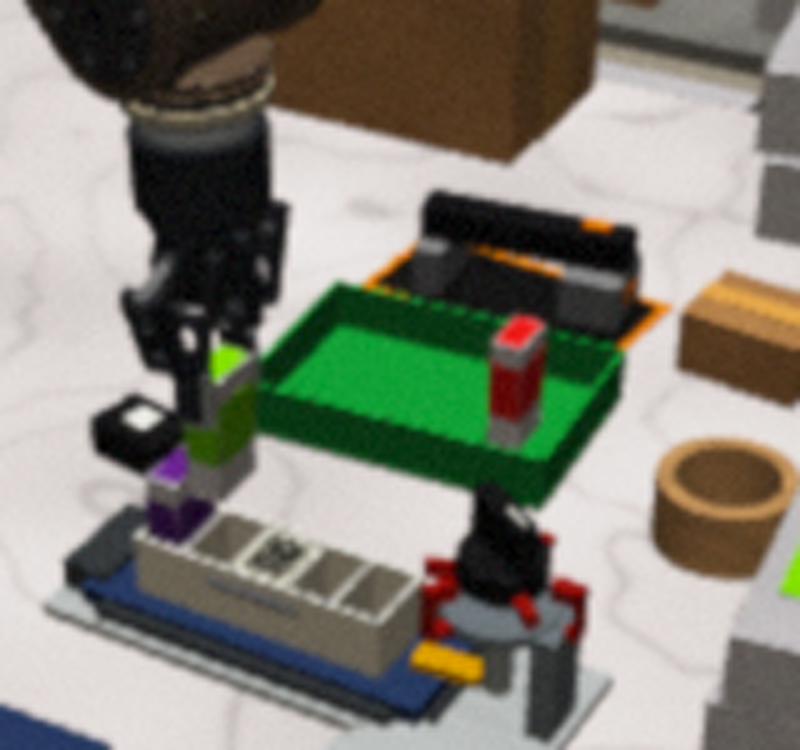

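Carton1 is held. Carrying it to the tray.

Call:
jog_arm(deltas=[{"x":0,"y":3,"z":-1,"spin":-0.008},{"x":-0.1,"y":3.6,"z":-0.5,"spin":-0.008},{"x":-0.1,"y":3.6,"z":-0.5,"spin":-0.008},{"x":-0.1,"y":3.6,"z":-0.5,"spin":-0.008},{"x":-0.2,"y":3.6,"z":-0.3,"spin":-0.008}])

```text
time: 24.8
ee_pos: [0.5131, 0.1687, 0.1886]
orientation: [0.023, -0.014, 1.0, -0.006]
force: [0.5, -0.1, -0.3]
finger_gap: 0.462
```

Call:
jog_arm(deltas=[{"x":-0.2,"y":3.6,"z":0,"spin":-0.008},{"x":-0.2,"y":2.6,"z":0,"spin":-0.008},{"x":0,"y":1,"z":0,"spin":0},{"x":0,"y":0,"z":0,"spin":0}])

```text
time: 25.2
ee_pos: [0.5132, 0.2472, 0.1864]
orientation: [0.022, -0.024, 0.999, -0.006]
force: [0.5, -0.6, -1.1]
finger_gap: 0.462
```

```bash
python3 -c "
from h import *
plan((.515,.246,.085),.05,2.4)
"
```

```text
t 25.2 p [0.5132 0.2472 0.1864] F [ 0.5 -0.6 -1.1] gap 0.462
[[-0.998, -0.049, 0.044], [-0.049, 0.999, -0.011], [-0.043, -0.013, -0.999]] q [ 0.344  0.466  1.781 -0.033  0.858 -1.255]
[{"x": 0.05, "y": 0.0, "z": 2.03, "spin": -0.0}, {"x": 0.05, "y": 0.0, "z": 2.03, "spin": -0.0}, {"x": 0.05, "y": 0.0, "z": 2.03, "spin": -0.0}, {"x": 0.05, "y": 0.0, "z": 2.03, "spin": -0.0}, {"x": 0.05, "y": 0.0, "z": 2.03, "spin": -0.0}]
```

Call:
jog_arm(deltas=[{"x":0.05,"y":0,"z":2.2,"spin":0},{"x":0.05,"y":0,"z":2.2,"spin":0},{"x":0.05,"y":0,"z":2.2,"spin":0},{"x":0.05,"y":0,"z":2.2,"spin":0},{"x":0.05,"y":0,"z":1.2,"spin":0}])

```text
time: 25.7
ee_pos: [0.5158, 0.2408, 0.0843]
orientation: [0.023, -0.023, 0.999, -0.006]
force: [0.6, -0.6, -0.2]
finger_gap: 0.461
```

Call:
jog_arm(deltas=[{"x":0,"y":0,"z":0.6,"spin":0},{"x":0,"y":0,"z":0.4,"spin":0},{"x":0,"y":0,"z":0.2,"spin":0},{"x":0,"y":0,"z":0,"spin":0}])

```text
time: 26.1
ee_pos: [0.5167, 0.2386, 0.0715]
orientation: [0.022, -0.022, 0.999, -0.006]
force: [0.4, -0.3, -0.9]
finger_gap: 0.458
```

Call:
jog_arm(deltas=[{"x":0,"y":0,"z":0.2,"spin":0},{"x":0,"y":0,"z":0.15,"spin":0},{"x":0,"y":0,"z":0,"spin":0}])

```text
time: 26.4
ee_pos: [0.5175, 0.2389, 0.0692]
orientation: [0.024, -0.022, 0.999, -0.006]
force: [-0.3, 0.1, -0.4]
finger_gap: 0.46
```

Call:
jog_arm(deltas=[{"x":0,"y":0,"z":0,"spin":0},{"x":0,"y":0,"z":0,"spin":0},{"x":0,"y":0,"z":0,"spin":0}], jaw=80)

```text
time: 26.7
ee_pos: [0.5176, 0.2391, 0.0697]
orientation: [0.024, -0.022, 0.999, -0.006]
force: [0.2, -0.2, 0.4]
finger_gap: 0.685
```

Call:
jog_arm(deltas=[{"x":0,"y":0,"z":-1,"spin":0},{"x":0,"y":0,"z":-2,"spin":0},{"x":0,"y":0,"z":-3,"spin":0},{"x":0,"y":0,"z":-4,"spin":0},{"x":0,"y":0,"z":0,"spin":0}])

```text
time: 27.2
ee_pos: [0.5124, 0.2402, 0.175]
orientation: [0.023, -0.022, 0.999, -0.006]
force: [0.9, 0.2, 0.7]
finger_gap: 0.683
```

```bash
python3 -c "
from h import *
plan((.4815,-.008,.19),-.009,4)
save('scene','k24.png',(260,110,420,260),5)
"
```

```text
t 27.2 p [0.5124 0.2402 0.175 ] F [0.9 0.2 0.7] gap 0.683
[[-0.998, -0.043, 0.047], [-0.044, 0.999, -0.011], [-0.046, -0.013, -0.999]] q [ 0.333  0.475  1.803 -0.035  0.823 -1.259]
[{"x": 0.59, "y": -3.53, "z": -0.2, "spin": 0.008}, {"x": 0.56, "y": -3.53, "z": -0.2, "spin": 0.008}, {"x": 0.53, "y": -3.53, "z": -0.2, "spin": 0.008}, {"x": 0.51, "y": -3.54, "z": -0.2, "spin": 0.008}, {"x": 0.48, "y": -3.54, "z": -0.2, "spin": 0.008}]
[{"x": 0.45, "y": -3.55, "z": -0.2, "spin": 0.008}, {"x": 0.43, "y": -3.55, "z": -0.2, "spin": 0.008}]
```

View pics/k24.png

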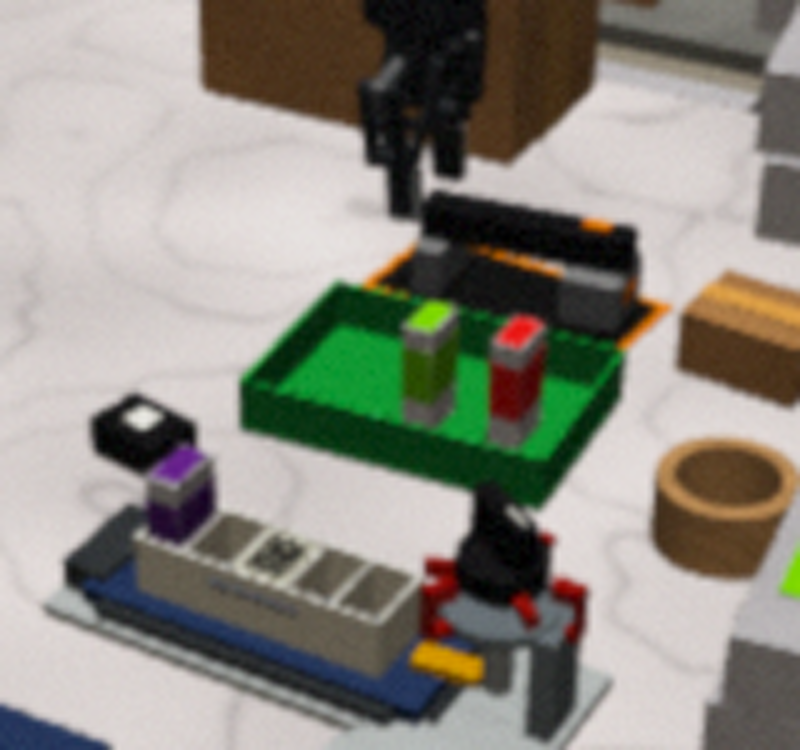

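Two cartons now stand in the tray. Carton0 is next.

Call:
jog_arm(deltas=[{"x":0.6,"y":-3.5,"z":-0.4,"spin":0.008},{"x":0.6,"y":-3.5,"z":-0.4,"spin":0.008},{"x":0.5,"y":-3.5,"z":-0.4,"spin":0.008},{"x":0.5,"y":-3.5,"z":-0.3,"spin":0.008},{"x":0.5,"y":-3.5,"z":-0.2,"spin":0.008}])

```text
time: 27.75
ee_pos: [0.4865, 0.062, 0.1889]
orientation: [0.021, -0.004, 1.0, -0.006]
force: [1.1, -0.4, 0.2]
finger_gap: 0.686
```

Call:
jog_arm(deltas=[{"x":0.5,"y":-3.5,"z":0,"spin":0.008},{"x":0.4,"y":-2.4,"z":0,"spin":0.008},{"x":0,"y":-0.8,"z":0,"spin":0},{"x":0,"y":0,"z":0,"spin":0}])

```text
time: 28.15
ee_pos: [0.4754, -0.0105, 0.1876]
orientation: [0.019, 0.006, 1.0, -0.005]
force: [-0.0, 1.1, 0.3]
finger_gap: 0.69
```

```bash
python3 -c "
from h import *
plan((.482,-.008,.12),-.009,2.4)
"
```

```text
t 28.15 p [ 0.4754 -0.0105  0.1876] F [-0.   1.1  0.3] gap 0.69
[[-0.999, 0.013, 0.037], [0.012, 1.0, -0.011], [-0.038, -0.011, -0.999]] q [-0.159  0.343  2.    -0.007  0.759 -1.712]
[{"x": -0.13, "y": 0.11, "z": 2.26, "spin": -0.001}, {"x": -0.13, "y": 0.11, "z": 2.26, "spin": -0.001}, {"x": -0.13, "y": 0.11, "z": 2.26, "spin": -0.001}]
```

Call:
jog_arm(deltas=[{"x":-0.15,"y":0.1,"z":2,"spin":0},{"x":-0.15,"y":0.1,"z":2,"spin":0},{"x":-0.15,"y":0.1,"z":1.5,"spin":0},{"x":0,"y":0,"z":0.6,"spin":0},{"x":0,"y":0,"z":0,"spin":0}])

```text
time: 28.65
ee_pos: [0.4831, -0.0038, 0.124]
orientation: [0.019, 0.004, 1.0, -0.005]
force: [0.1, 0.1, 0.4]
finger_gap: 0.686
```

```bash
python3 -c "
from h import *
plan((.482,-.008,.082),-.009,2.4)
save('scene','k25.png',(260,110,420,260),5)
"
```

```text
t 28.65 p [ 0.4831 -0.0038  0.124 ] F [0.1 0.1 0.4] gap 0.686
[[-0.999, 0.009, 0.037], [0.009, 1.0, -0.01], [-0.037, -0.01, -0.999]] q [-0.142  0.456  2.045 -0.009  0.602 -1.697]
[{"x": 0.13, "y": -0.19, "z": 2.1, "spin": 0.0}, {"x": 0.13, "y": -0.19, "z": 2.1, "spin": 0.0}]
```

View pics/k25.png

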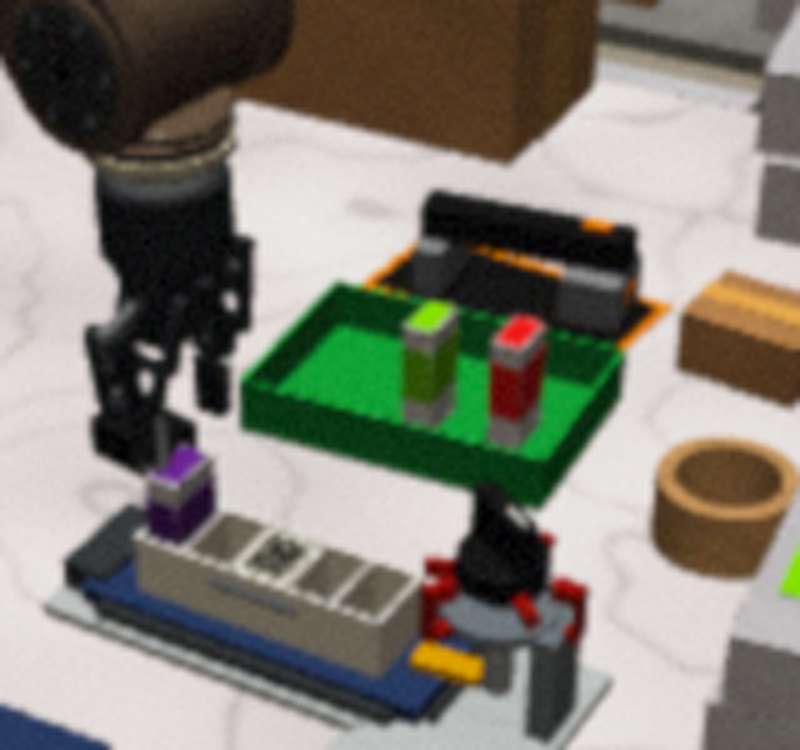

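Call:
jog_arm(deltas=[{"x":0.12,"y":-0.2,"z":1.6,"spin":0},{"x":0.12,"y":-0.2,"z":1.5,"spin":0},{"x":0.1,"y":0,"z":1.0,"spin":0},{"x":0.05,"y":-0.1,"z":0.4,"spin":0},{"x":0,"y":0,"z":0,"spin":0}])

```text
time: 29.2
ee_pos: [0.4827, -0.0082, 0.0811]
orientation: [0.022, 0.004, 1.0, -0.005]
force: [0.8, 0.3, -0.4]
finger_gap: 0.685
```

```bash
python3 -c "
from h import *
plan((.482,-.008,.082),-.009,2.4)
"
```

```text
t 29.2 p [ 0.4827 -0.0082  0.0811] F [ 0.8  0.3 -0.4] gap 0.685
[[-0.999, 0.007, 0.043], [0.007, 1.0, -0.011], [-0.043, -0.011, -0.999]] q [-0.152  0.533  2.082 -0.01   0.482 -1.707]
[{"x": 0.06, "y": 0.02, "z": -0.1, "spin": 0.002}]
```

Call:
jog_arm(deltas=[{"x":0,"y":0,"z":0,"spin":0},{"x":0,"y":0,"z":0,"spin":0},{"x":0,"y":0,"z":0,"spin":0},{"x":0,"y":0,"z":0,"spin":0}], jaw=255)

```text
time: 29.6
ee_pos: [0.4833, -0.0081, 0.0827]
orientation: [0.023, 0.004, 1.0, -0.006]
force: [-0.2, 0.2, -1.1]
finger_gap: 0.459
```

Call:
jog_arm(deltas=[{"x":0,"y":0,"z":-1,"spin":0},{"x":-0.05,"y":0,"z":-1.5,"spin":0},{"x":-0.1,"y":0,"z":-2,"spin":0},{"x":-0.1,"y":0,"z":-2,"spin":0},{"x":0,"y":0,"z":-1,"spin":0}])

```text
time: 30.1
ee_pos: [0.4817, -0.0071, 0.1618]
orientation: [0.022, 0.004, 1.0, -0.005]
force: [-0.3, 0.6, -0.1]
finger_gap: 0.463
```

```bash
python3 -c "
from h import *
plan((.458,.242,.19),.05,4)
save('scene','k26.png',(260,110,420,260),5)
"
```

```text
t 30.1 p [ 0.4817 -0.0071  0.1618] F [-0.3  0.6 -0.1] gap 0.463
[[-0.999, 0.007, 0.043], [0.007, 1.0, -0.011], [-0.043, -0.011, -0.999]] q [-0.15   0.389  2.017 -0.007  0.691 -1.708]
[{"x": 0.34, "y": 3.55, "z": -0.46, "spin": -0.008}, {"x": 0.32, "y": 3.55, "z": -0.46, "spin": -0.008}, {"x": 0.29, "y": 3.56, "z": -0.46, "spin": -0.008}, {"x": 0.26, "y": 3.56, "z": -0.46, "spin": -0.008}, {"x": 0.23, "y": 3.56, "z": -0.46, "spin": -0.008}]
[{"x": 0.2, "y": 3.56, "z": -0.46, "spin": -0.008}, {"x": 0.17, "y": 3.56, "z": -0.46, "spin": -0.008}]
```

View pics/k26.png

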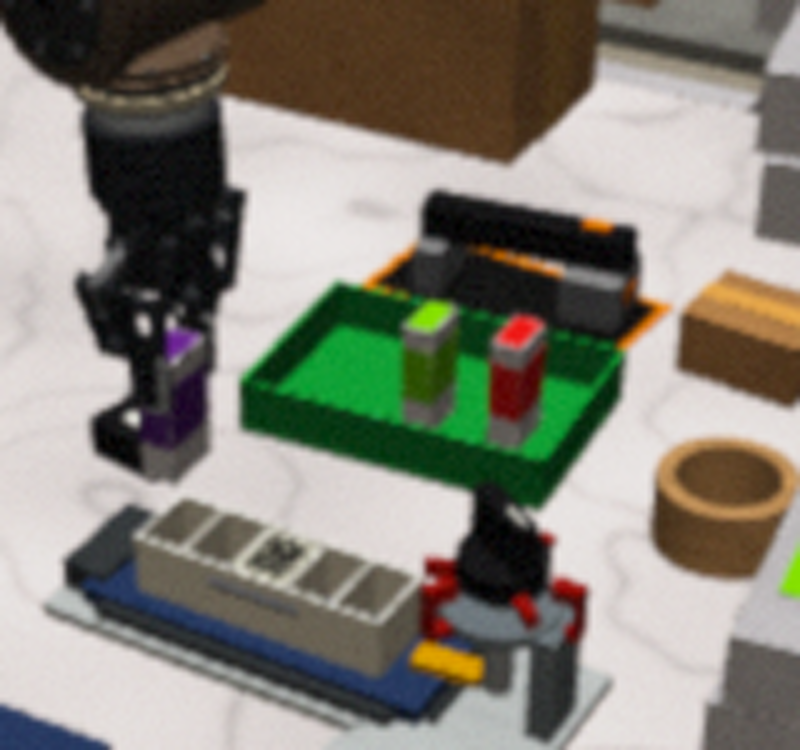

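Carton0 is held and all four wells are empty. Carrying it to the tray.

Call:
jog_arm(deltas=[{"x":0.3,"y":3,"z":-1,"spin":-0.008},{"x":0.3,"y":3.6,"z":-0.5,"spin":-0.008},{"x":0.3,"y":3.6,"z":-0.5,"spin":-0.008},{"x":0.2,"y":3.6,"z":-0.5,"spin":-0.008},{"x":0.2,"y":3.6,"z":-0.3,"spin":-0.008}])

```text
time: 30.65
ee_pos: [0.4658, 0.1691, 0.1885]
orientation: [0.022, -0.013, 1.0, -0.006]
force: [1.5, 0.0, -0.8]
finger_gap: 0.461
```

Call:
jog_arm(deltas=[{"x":0.2,"y":3.5,"z":0,"spin":-0.008},{"x":0.2,"y":2.4,"z":0,"spin":-0.008},{"x":0,"y":0.7,"z":0,"spin":0},{"x":0,"y":0,"z":0,"spin":0}])

```text
time: 31.05
ee_pos: [0.4577, 0.2408, 0.1862]
orientation: [0.022, -0.024, 0.999, -0.007]
force: [-0.1, -0.5, 0.1]
finger_gap: 0.463
```

```bash
python3 -c "
from h import *
plan((.458,.243,.085),.05,2.4)
"
```

```text
t 31.05 p [0.4577 0.2408 0.1862] F [-0.1 -0.5  0.1] gap 0.463
[[-0.998, -0.048, 0.044], [-0.049, 0.999, -0.012], [-0.043, -0.014, -0.999]] q [ 0.369  0.4    1.905 -0.038  0.801 -1.224]
[{"x": 0.08, "y": 0.07, "z": 2.02, "spin": -0.0}, {"x": 0.08, "y": 0.07, "z": 2.02, "spin": -0.0}, {"x": 0.08, "y": 0.07, "z": 2.02, "spin": -0.0}, {"x": 0.08, "y": 0.07, "z": 2.02, "spin": -0.0}, {"x": 0.08, "y": 0.07, "z": 2.02, "spin": -0.0}]
```

Call:
jog_arm(deltas=[{"x":0.08,"y":0.12,"z":2.2,"spin":0},{"x":0.08,"y":0.12,"z":2.2,"spin":0},{"x":0.08,"y":0.12,"z":2.2,"spin":0},{"x":0.08,"y":0.12,"z":2.2,"spin":0},{"x":0.05,"y":0.1,"z":1.2,"spin":0}])

```text
time: 31.55
ee_pos: [0.4597, 0.2403, 0.0839]
orientation: [0.023, -0.022, 0.999, -0.006]
force: [-0.2, -0.2, -0.2]
finger_gap: 0.457
```

Call:
jog_arm(deltas=[{"x":0,"y":0,"z":0.6,"spin":0},{"x":0,"y":0,"z":0.4,"spin":0},{"x":0,"y":0,"z":0.3,"spin":0},{"x":0,"y":0,"z":0.1,"spin":0},{"x":0,"y":0,"z":0,"spin":0}])

```text
time: 32.05
ee_pos: [0.461, 0.237, 0.0687]
orientation: [0.022, -0.02, 1.0, -0.007]
force: [0.1, 0.9, -0.1]
finger_gap: 0.461
```

Call:
jog_arm(deltas=[{"x":0,"y":0,"z":0.15,"spin":0},{"x":0,"y":0,"z":0,"spin":0}])

```text
time: 32.25
ee_pos: [0.4614, 0.2371, 0.0679]
orientation: [0.023, -0.02, 1.0, -0.007]
force: [0.9, 0.1, -0.5]
finger_gap: 0.46
```

Call:
jog_arm(deltas=[{"x":0,"y":0,"z":0.1,"spin":0},{"x":0,"y":0,"z":0,"spin":0},{"x":0,"y":0,"z":0,"spin":0},{"x":0,"y":0,"z":0,"spin":0}], jaw=80)

```text
time: 32.65
ee_pos: [0.4616, 0.2373, 0.0674]
orientation: [0.024, -0.021, 0.999, -0.006]
force: [0.1, -0.1, -0.4]
finger_gap: 0.684
```

Call:
jog_arm(deltas=[{"x":0,"y":0,"z":-1,"spin":0},{"x":0,"y":0,"z":-2,"spin":0},{"x":0,"y":0,"z":-3,"spin":0},{"x":0,"y":0,"z":-4,"spin":0},{"x":0,"y":0,"z":0,"spin":0}])

```text
time: 33.15
ee_pos: [0.4563, 0.2386, 0.1725]
orientation: [0.023, -0.021, 1.0, -0.007]
force: [-1.1, 0.7, -0.4]
finger_gap: 0.685
```

Call:
jog_arm(deltas=[{"x":0,"y":-3,"z":-1,"spin":0},{"x":0,"y":-3.5,"z":-1,"spin":0},{"x":0,"y":-3.5,"z":-1,"spin":0},{"x":0,"y":-3.5,"z":0,"spin":0},{"x":0,"y":-3,"z":0,"spin":0}])

```text
time: 33.65
ee_pos: [0.4611, 0.0718, 0.2083]
orientation: [0.025, -0.024, 0.999, -0.006]
force: [1.7, 0.1, 0.9]
finger_gap: 0.689
```

```bash
python3 -c "
from h import *
st()
save('top','t27.png',(100,100,420,280),2.5)
save('scene','k27.png',(260,110,420,260),5)
"
```

```text
t 33.65 p [0.4611 0.0718 0.2083] F [1.7 0.1 0.9] gap 0.689
[[-0.998, -0.047, 0.05], [-0.048, 0.999, -0.011], [-0.05, -0.013, -0.999]] q [ 0.019  0.297  2.001 -0.017  0.793 -1.588]
```

View pics/t27.png

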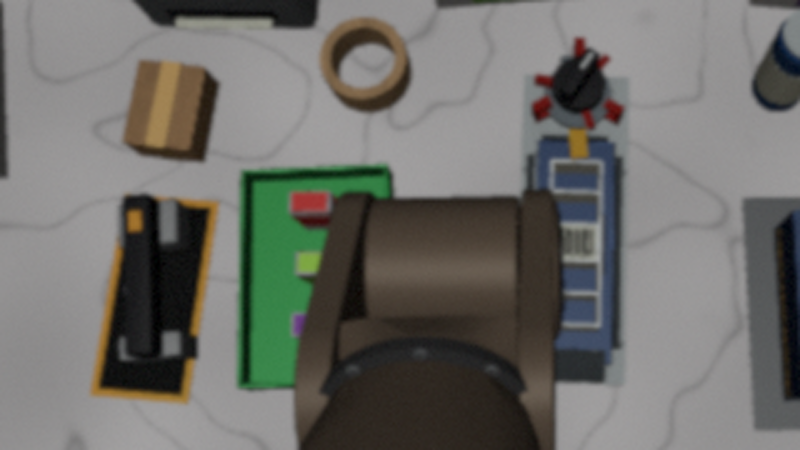

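View pics/k27.png

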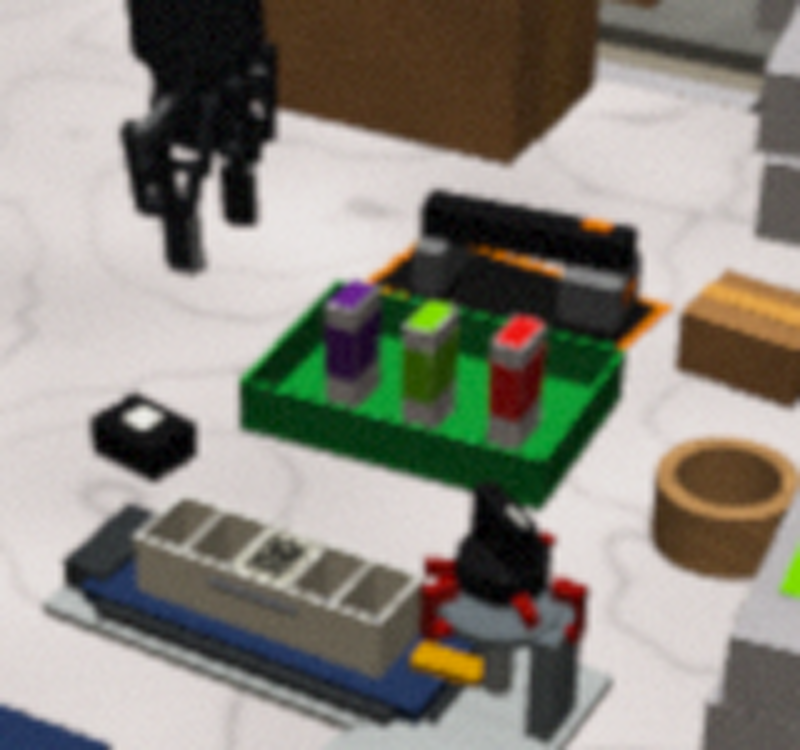

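All three cartons stand in the tray, the wing lies over the foot, and the label is exposed at (577,243) in the top view. Now I'll fit the scanner pose.

```bash
python3 - <<'E'
from h import *
def sc(o,a):
    u=np.array([np.cos(a),np.sin(a)]);o=np.array(o)
    return [(box3(o+.06*u,a,.046,.064,0,.048),(255,0,0)),(box3(o-.063*u,a,.024,.064,0,.046),(0,255,0)),(box3(o+.004*u,a,.158,.028,.046,.076),(0,255,255))]
B=sc((.4997,.4044),.123)
overlay('top',B,'o4.png',(130,165,200,255),8,2)
overlay('scene',B,'o5.png',(325,140,400,190),10,1.3)
E
```

```text
(no output)
```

View pics/o4.png

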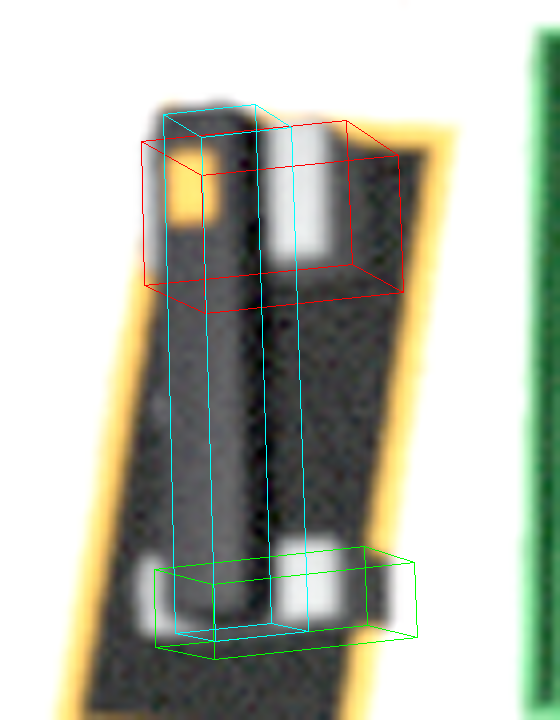

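View pics/o5.png

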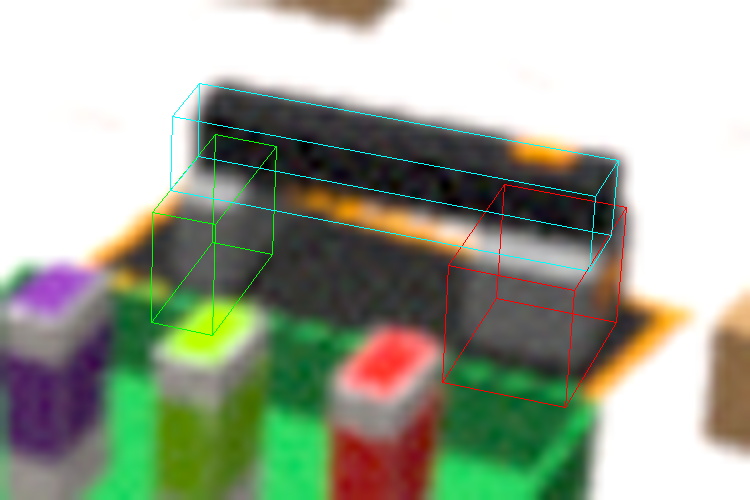

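```bash
cat > fit.py <<'E'
from h import *
from scipy.optimize import least_squares
def fit(C,x0):
    def r(p):
        c,s=np.cos(p[2]),np.sin(p[2]); o=[]
        for n,P,uv in C:
            w=[p[0]+c*P[0]-s*P[1],p[1]+s*P[0]+c*P[1],P[2]]; o.append(w2p(n,w)-uv)
        return np.array(o).ravel()
    q=least_squares(r,x0,loss='soft_l1'); print(np.round(q.x,4)); print(np.round(r(q.x).reshape(-1,2),1).tolist()); return q.x
def sc(o,a):
    u=np.array([np.cos(a),np.sin(a)]);o=np.array(o[:2])
    return [(box3(o+.06*u,a,.046,.064,0,.048),(255,0,0)),(box3(o-.063*u,a,.024,.064,0,.046),(0,255,0)),(box3(o+.004*u,a,.158,.028,.046,.076),(0,255,255))]
E
python3 - <<'E'
from fit import *
t=lambda x,y:np.array([x/8+130-.5,y/8+165-.5]); s=lambda x,y:np.array([x/10+325-.5,y/10+140-.5])
C=[('top',(.083,-.032,.048),t(325,122)),('top',(.037,-.032,.048),t(330,258)),('top',(-.051,-.032,.046),t(338,540)),('top',(-.075,-.032,.046),t(343,615)),('top',(-.075,.032,.046),t(137,637)),
('top',(-.075,.014,.076),t(190,612)),('top',(-.075,-.014,.076),t(243,610)),('scene',(.083,-.032,0),s(572,372)),('scene',(.037,-.032,0),s(455,345))]
x=fit(C,[.5,.4,.12])
overlay('top',sc(x,x[2]),'o6.png',(130,165,200,255),7,2)
overlay('scene',sc(x,x[2]),'o7.png',(325,140,400,190),10,1.3)
E
```

```text
[0.5021 0.4116 0.124 ]
[[-0.1, -1.2], [-0.1, -0.2], [0.5, -0.2], [0.2, 0.2], [-0.5, 0.3], [-4.7, 1.6], [0.6, 0.5], [0.8, 2.8], [0.2, 3.0]]
```

View pics/o6.png

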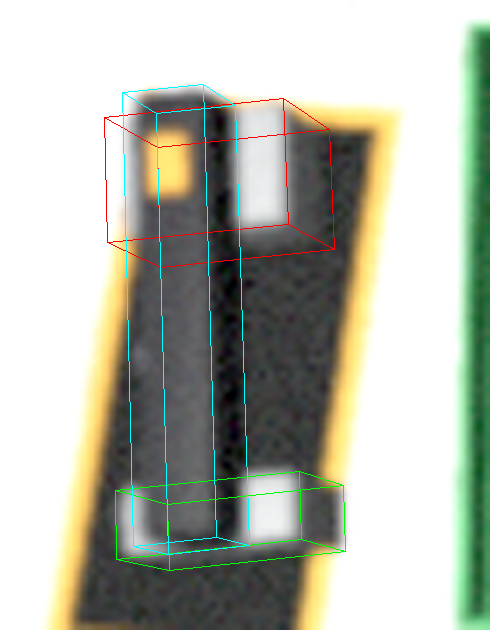

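View pics/o7.png

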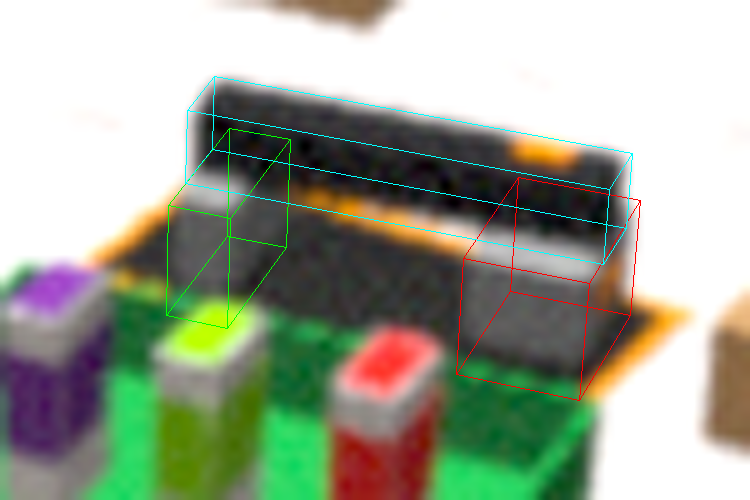

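The fit puts the scanner at about (0.501, 0.412) with yaw 0.124. I'll move above it.

```bash
python3 -c "
from h import *
plan((.501,.412,.19),.124,4)
"
```

```text
t 33.75 p [0.4614 0.0708 0.2082] F [-0.3 -0.5 -0.7] gap 0.685
[[-0.998, -0.044, 0.05], [-0.045, 0.999, -0.011], [-0.049, -0.013, -0.999]] q [ 0.017  0.298  2.001 -0.017  0.793 -1.587]
[{"x": -0.6, "y": 3.77, "z": 0.18, "spin": -0.009}, {"x": -0.63, "y": 3.77, "z": 0.18, "spin": -0.009}, {"x": -0.67, "y": 3.76, "z": 0.18, "spin": -0.009}, {"x": -0.7, "y": 3.75, "z": 0.18, "spin": -0.009}, {"x": -0.73, "y": 3.75, "z": 0.18, "spin": -0.009}]
[{"x": -0.76, "y": 3.74, "z": 0.18, "spin": -0.009}, {"x": -0.8, "y": 3.73, "z": 0.18, "spin": -0.009}, {"x": -0.83, "y": 3.73, "z": 0.18, "spin": -0.009}, {"x": -0.86, "y": 3.72, "z": 0.18, "spin": -0.009}]
```

Call:
jog_arm(deltas=[{"x":-0.6,"y":3.8,"z":0,"spin":-0.009},{"x":-0.6,"y":3.8,"z":0,"spin":-0.009},{"x":-0.7,"y":3.8,"z":0,"spin":-0.009},{"x":-0.7,"y":3.8,"z":0,"spin":-0.009},{"x":-0.7,"y":3.8,"z":0,"spin":-0.009}])

```text
time: 34.25
ee_pos: [0.4828, 0.2662, 0.2075]
orientation: [0.025, -0.041, 0.999, -0.007]
force: [0.9, -1.0, 0.1]
finger_gap: 0.686
```

Call:
jog_arm(deltas=[{"x":-0.7,"y":3.7,"z":0.2,"spin":-0.009},{"x":-0.8,"y":3.7,"z":0.2,"spin":-0.009},{"x":-0.8,"y":3.5,"z":0.2,"spin":-0.009},{"x":-0.5,"y":2,"z":0.2,"spin":-0.009},{"x":0,"y":0,"z":0,"spin":0}])

```text
time: 34.75
ee_pos: [0.4953, 0.4103, 0.1972]
orientation: [0.024, -0.063, 0.998, -0.007]
force: [0.7, -0.1, 0.4]
finger_gap: 0.69
```

```bash
python3 -c "
from h import *
plan((.501,.412,.10),.124,3)
save('scene','k28.png',(290,80,420,230),5)
"
```

```text
t 34.75 p [0.4953 0.4103 0.1972] F [ 0.7 -0.1  0.4] gap 0.69
[[-0.991, -0.125, 0.049], [-0.125, 0.992, -0.011], [-0.047, -0.017, -0.999]] q [ 0.603  0.552  1.581 -0.044  0.976 -1.069]
[{"x": -0.03, "y": 0.07, "z": 2.43, "spin": 0.0}, {"x": -0.03, "y": 0.07, "z": 2.43, "spin": 0.0}, {"x": -0.03, "y": 0.07, "z": 2.43, "spin": 0.0}, {"x": -0.03, "y": 0.07, "z": 2.43, "spin": 0.0}]
```

View pics/k28.png

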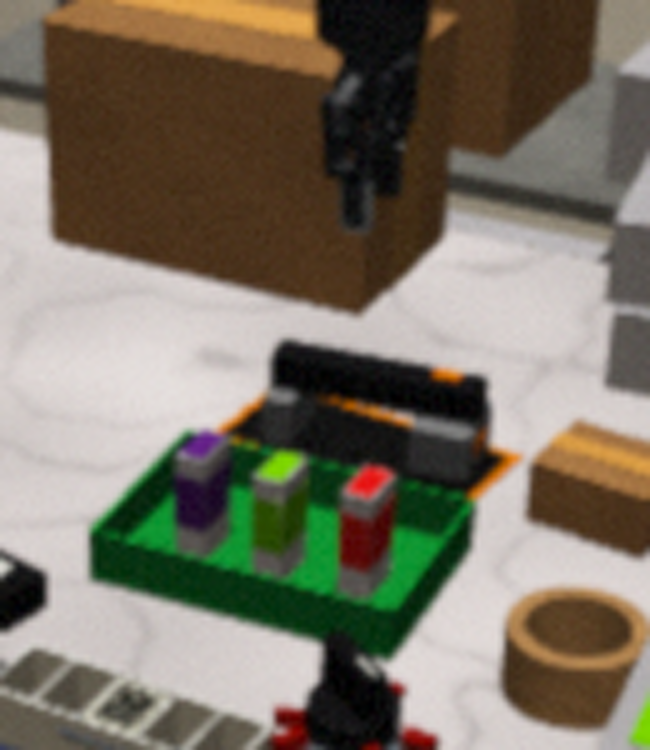

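The scanner hasn't moved: its handle is at (380,385) in this crop. I'll descend to just above it.

Call:
jog_arm(deltas=[{"x":-0.03,"y":0.15,"z":2.4,"spin":0},{"x":-0.03,"y":0.15,"z":2.4,"spin":0},{"x":-0.03,"y":0.1,"z":2.4,"spin":0},{"x":-0.03,"y":0.1,"z":1.8,"spin":0},{"x":0,"y":0,"z":0,"spin":0}])

```text
time: 35.3
ee_pos: [0.4987, 0.4102, 0.1061]
orientation: [0.024, -0.061, 0.998, -0.007]
force: [0.4, -0.1, -0.6]
finger_gap: 0.686
```

```bash
python3 -c "
from h import *
plan((.501,.412,.055),.124,3)
save('scene','k29.png',(310,90,410,200),6)
save('top','t29.png',(120,150,240,270),5)
"
```

```text
t 35.3 p [0.4987 0.4102 0.1061] F [ 0.4 -0.1 -0.6] gap 0.686
[[-0.991, -0.122, 0.048], [-0.122, 0.992, -0.012], [-0.047, -0.018, -0.999]] q [ 0.6    0.663  1.649 -0.052  0.797 -1.057]
[{"x": -0.01, "y": 0.12, "z": 2.56, "spin": -0.001}, {"x": -0.01, "y": 0.12, "z": 2.56, "spin": -0.001}]
```

View pics/k29.png

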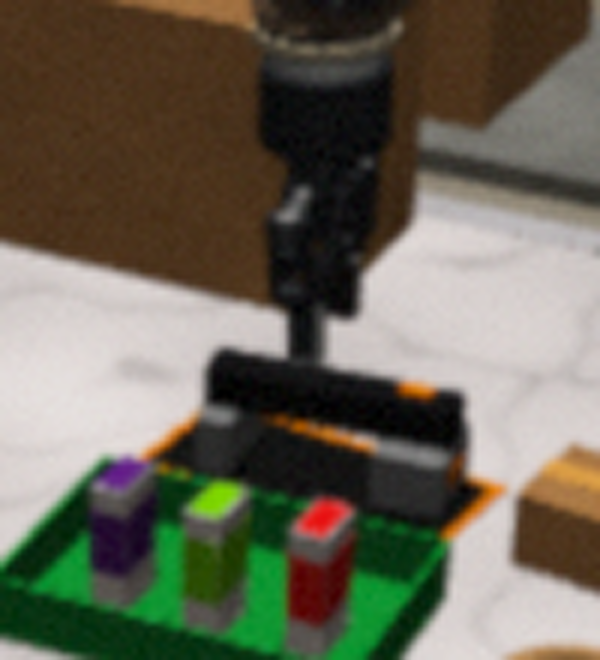

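View pics/t29.png

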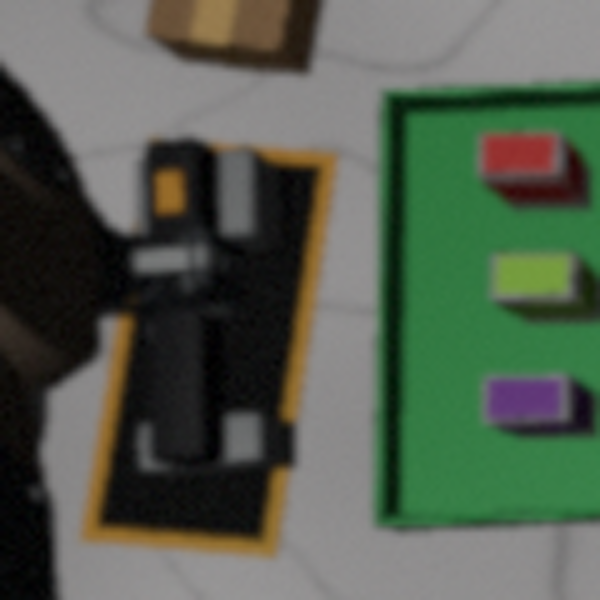

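Call:
jog_arm(deltas=[{"x":0,"y":0.1,"z":1.5,"spin":0},{"x":0,"y":0.1,"z":1.3,"spin":0},{"x":0,"y":0.1,"z":0.5,"spin":0},{"x":0,"y":0,"z":0,"spin":0}])

```text
time: 35.8
ee_pos: [0.5018, 0.4138, 0.0758]
orientation: [0.027, -0.061, 0.998, -0.006]
force: [0.3, 0.2, 0.7]
finger_gap: 0.684
```

```bash
python3 -c "
from h import *
plan((.501,.412,.055),.124,3)
save('scene','k30.png',(310,90,410,200),6)
"
```

```text
t 35.8 p [0.5018 0.4138 0.0758] F [0.3 0.2 0.7] gap 0.684
[[-0.991, -0.121, 0.055], [-0.122, 0.993, -0.008], [-0.053, -0.014, -0.998]] q [ 0.602  0.706  1.659 -0.056  0.736 -1.05 ]
[{"x": 0.22, "y": -0.14, "z": 2.08, "spin": -0.002}]
```

View pics/k30.png

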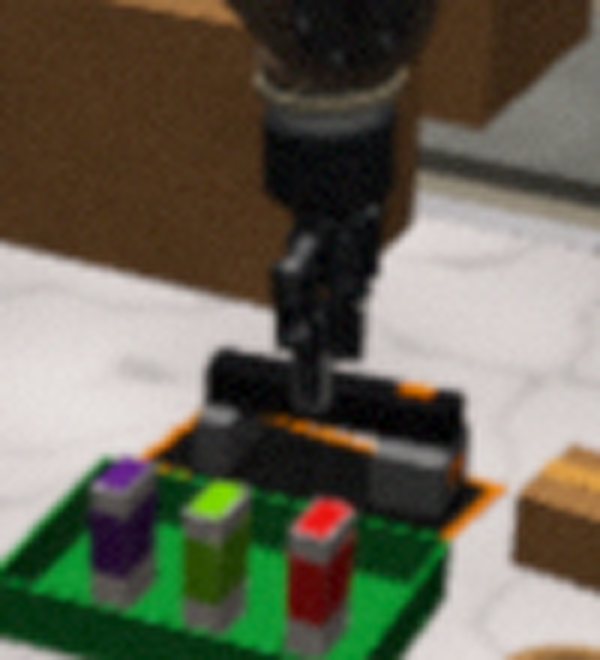

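The handle is between the fingers. I'll lower to grip height.

Call:
jog_arm(deltas=[{"x":0.1,"y":-0.1,"z":0.9,"spin":0},{"x":0.1,"y":0,"z":0.7,"spin":0},{"x":0,"y":0,"z":0.4,"spin":0},{"x":0,"y":0,"z":0,"spin":0}])

```text
time: 36.25
ee_pos: [0.5011, 0.4124, 0.0548]
orientation: [0.027, -0.061, 0.998, -0.005]
force: [0.4, -1.0, -0.3]
finger_gap: 0.686
```

```bash
python3 -c "
from h import *
plan((.501,.412,.055),.124,3)
"
```

```text
t 36.25 p [0.5011 0.4124 0.0548] F [ 0.4 -1.  -0.3] gap 0.686
[[-0.991, -0.121, 0.055], [-0.122, 0.993, -0.007], [-0.054, -0.014, -0.998]] q [ 0.601  0.734  1.673 -0.058  0.694 -1.047]
[{"x": 0.02, "y": -0.04, "z": -0.02, "spin": -0.002}]
```

Call:
jog_arm(deltas=[{"x":0,"y":0,"z":0,"spin":0},{"x":0,"y":0,"z":0,"spin":0},{"x":0,"y":0,"z":0,"spin":0},{"x":0,"y":0,"z":0,"spin":0},{"x":0,"y":0,"z":0,"spin":0}], jaw=255, force=80)

```text
time: 36.75
ee_pos: [0.5012, 0.4125, 0.0551]
orientation: [0.028, -0.061, 0.998, -0.005]
force: [0.4, -0.8, -2.1]
finger_gap: 0.316
```

```bash
python3 -c "
from h import *
st()
"
```

```text
t 36.75 p [0.5012 0.4125 0.0551] F [ 0.4 -0.8 -2.1] gap 0.316
[[-0.991, -0.121, 0.056], [-0.122, 0.993, -0.007], [-0.054, -0.014, -0.998]] q [ 0.601  0.733  1.673 -0.058  0.694 -1.048]
```

Call:
jog_arm(deltas=[{"x":0,"y":0,"z":-0.5,"spin":0},{"x":-0.05,"y":0,"z":-1,"spin":0},{"x":-0.1,"y":0,"z":-1.5,"spin":0},{"x":-0.1,"y":0,"z":-1.5,"spin":0},{"x":0,"y":0,"z":0,"spin":0}])

```text
time: 37.25
ee_pos: [0.5013, 0.4133, 0.1047]
orientation: [0.028, -0.061, 0.998, -0.005]
force: [-0.2, 0.9, -2.4]
finger_gap: 0.317
```

```bash
python3 -c "
from h import *
plan((.4875,-.0085,.235),0,3.5)
save('scene','k31.png',(310,70,410,200),6)
"
```

```text
t 37.25 p [0.5013 0.4133 0.1047] F [-0.2  0.9 -2.4] gap 0.317
[[-0.991, -0.121, 0.056], [-0.122, 0.993, -0.007], [-0.055, -0.013, -0.998]] q [ 0.602  0.667  1.646 -0.053  0.788 -1.054]
[{"x": 0.45, "y": -3.22, "z": -0.98, "spin": 0.009}, {"x": 0.41, "y": -3.23, "z": -0.98, "spin": 0.009}, {"x": 0.38, "y": -3.23, "z": -0.98, "spin": 0.009}, {"x": 0.35, "y": -3.23, "z": -0.98, "spin": 0.009}, {"x": 0.32, "y": -3.24, "z": -0.98, "spin": 0.009}]
[{"x": 0.29, "y": -3.24, "z": -0.98, "spin": 0.009}, {"x": 0.26, "y": -3.24, "z": -0.98, "spin": 0.009}, {"x": 0.23, "y": -3.24, "z": -0.98, "spin": 0.009}, {"x": 0.2, "y": -3.25, "z": -0.98, "spin": 0.009}, {"x": 0.17, "y": -3.25, "z": -0.98, "spin": 0.009}]
[{"x": 0.14, "y": -3.25, "z": -0.98, "spin": 0.009}, {"x": 0.11, "y": -3.25, "z": -0.98, "spin": 0.009}, {"x": 0.08, "y": -3.25, "z": -0.98, "spin": 0.009}]
```

View pics/k31.png

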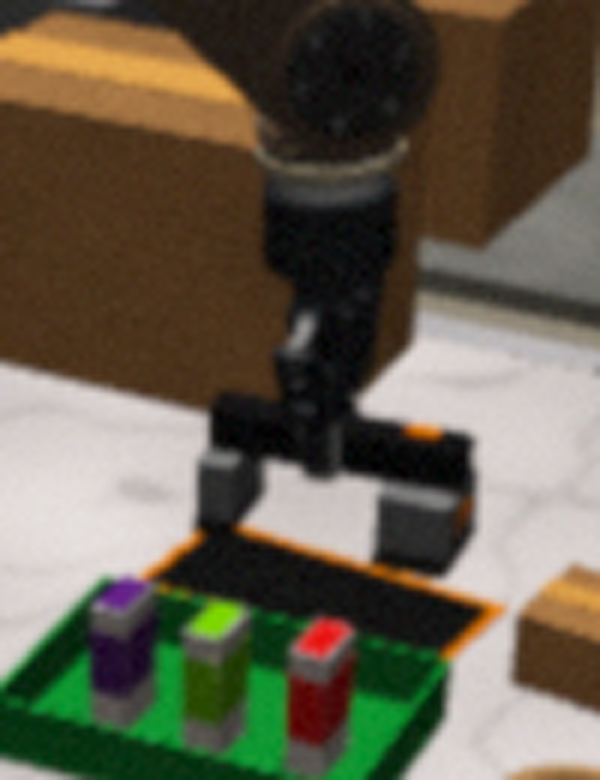

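The scanner is lifted level, with the handle gripped at 27 mm. I'll raise it above the cartons, then traverse smoothly.

Call:
jog_arm(deltas=[{"x":-0.1,"y":0,"z":-2,"spin":0},{"x":-0.1,"y":0,"z":-2.5,"spin":0},{"x":-0.1,"y":0,"z":-2.5,"spin":0},{"x":-0.1,"y":0,"z":-2.5,"spin":0},{"x":0,"y":0,"z":-1.5,"spin":0}])

```text
time: 37.8
ee_pos: [0.4973, 0.4132, 0.2138]
orientation: [0.024, -0.061, 0.998, -0.007]
force: [0.1, 0.4, -2.6]
finger_gap: 0.313
```

Call:
jog_arm(deltas=[{"x":0.3,"y":-2,"z":0,"spin":0.01},{"x":0.4,"y":-3,"z":0,"spin":0.01},{"x":0.4,"y":-3.2,"z":0,"spin":0.01},{"x":0.4,"y":-3.2,"z":0,"spin":0.01},{"x":0.4,"y":-3.2,"z":0,"spin":0.01}])

```text
time: 38.3
ee_pos: [0.4919, 0.2648, 0.2161]
orientation: [0.026, -0.038, 0.999, -0.006]
force: [0.1, 0.1, -1.4]
finger_gap: 0.32
```

Call:
jog_arm(deltas=[{"x":0.3,"y":-3.2,"z":0,"spin":0.01},{"x":0.3,"y":-3.2,"z":0,"spin":0.01},{"x":0.3,"y":-3.2,"z":0,"spin":0.01},{"x":0.2,"y":-3.2,"z":0,"spin":0.01},{"x":0.2,"y":-3.2,"z":0,"spin":0.01}])

```text
time: 38.8
ee_pos: [0.4854, 0.0978, 0.2164]
orientation: [0.025, -0.012, 1.0, -0.005]
force: [0.3, -0.4, -2.2]
finger_gap: 0.313
```

```bash
python3 -c "
from h import *
plan((.4875,-.0085,.225),0,3.5)
save('scene','k32.png',(260,70,420,200),5)
"
```

```text
t 38.8 p [0.4854 0.0978 0.2164] F [ 0.3 -0.4 -2.2] gap 0.313
[[-0.998, -0.024, 0.05], [-0.024, 1.0, -0.01], [-0.05, -0.011, -0.999]] q [ 0.072  0.325  1.928 -0.018  0.84  -1.511]
[{"x": -0.0, "y": -2.66, "z": -0.19, "spin": 0.006}, {"x": -0.02, "y": -2.66, "z": -0.19, "spin": 0.006}, {"x": -0.03, "y": -2.66, "z": -0.19, "spin": 0.006}, {"x": -0.05, "y": -2.66, "z": -0.19, "spin": 0.006}]
```

View pics/k32.png

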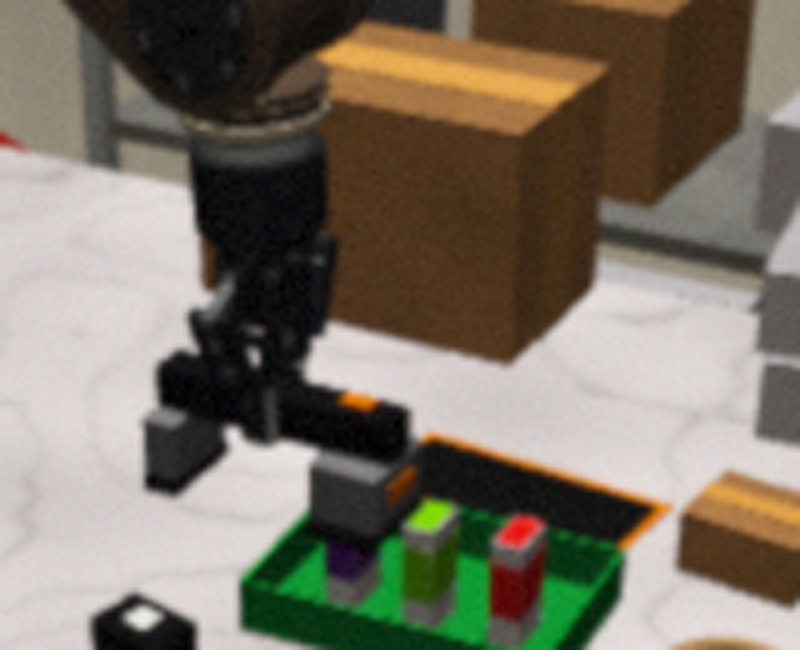

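The scanner is still held and level. I'll continue to above the label.

Call:
jog_arm(deltas=[{"x":0,"y":-2.7,"z":0,"spin":0.006},{"x":0,"y":-2.7,"z":0,"spin":0.006},{"x":0,"y":-2.7,"z":0,"spin":0.006},{"x":0,"y":-1.7,"z":0,"spin":0.006},{"x":0,"y":0,"z":0,"spin":0}])

```text
time: 39.35
ee_pos: [0.4852, -0.0088, 0.2168]
orientation: [0.024, 0.003, 1.0, -0.005]
force: [-0.3, 0.3, -1.9]
finger_gap: 0.318
```

```bash
python3 -c "
from h import *
plan((.4875,-.0085,.214),0,3.5)
save('scene','k33.png',(250,100,410,260),4.5)
"
```

```text
t 39.35 p [ 0.4852 -0.0088  0.2168] F [-0.3  0.3 -1.9] gap 0.318
[[-0.999, 0.006, 0.048], [0.005, 1.0, -0.011], [-0.048, -0.011, -0.999]] q [-0.153  0.31   1.95  -0.005  0.832 -1.715]
[{"x": -0.22, "y": 0.04, "z": 0.29, "spin": -0.005}]
```

View pics/k33.png

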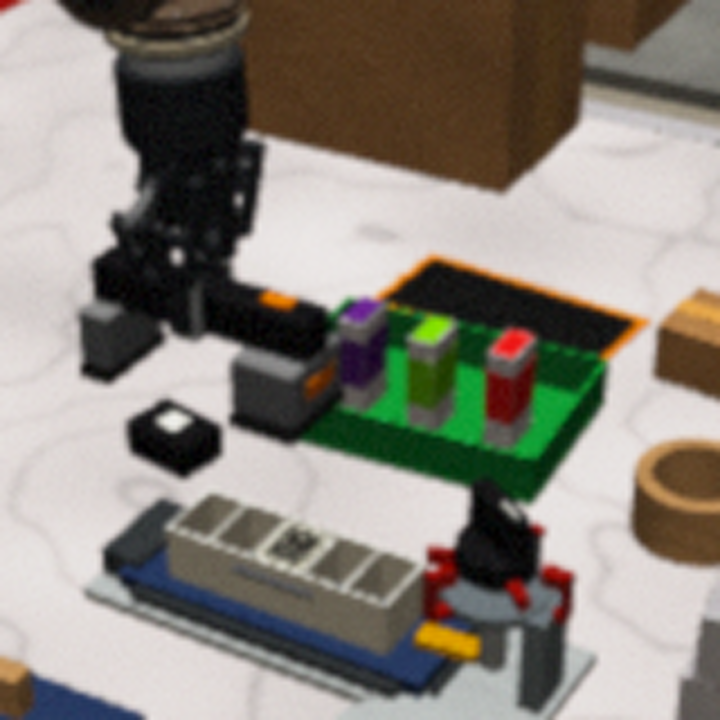

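```bash
python3 - <<'E'
from h import *
o=np.array([.4852,-.0088]);a=-.004;u=np.array([np.cos(a),np.sin(a)]);z=.1617
B=[(box3(o+.06*u,a,.046,.064,z,z+.048),(255,0,0)),(box3(o-.063*u,a,.024,.064,z,z+.046),(0,255,0)),(box3(o+.004*u,a,.158,.028,z+.046,z+.076),(0,255,255)),
(box3((.5475,-.0085),-.009,.034,.042,.059,.059),(255,0,255)),(box3((.5475,-.0085),-.009,.166,.052,.02,.06),(255,255,0))]
overlay('scene',B,'o8.png',(260,145,350,250),7,1.2)
E
```

```text
(no output)
```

View pics/o8.png

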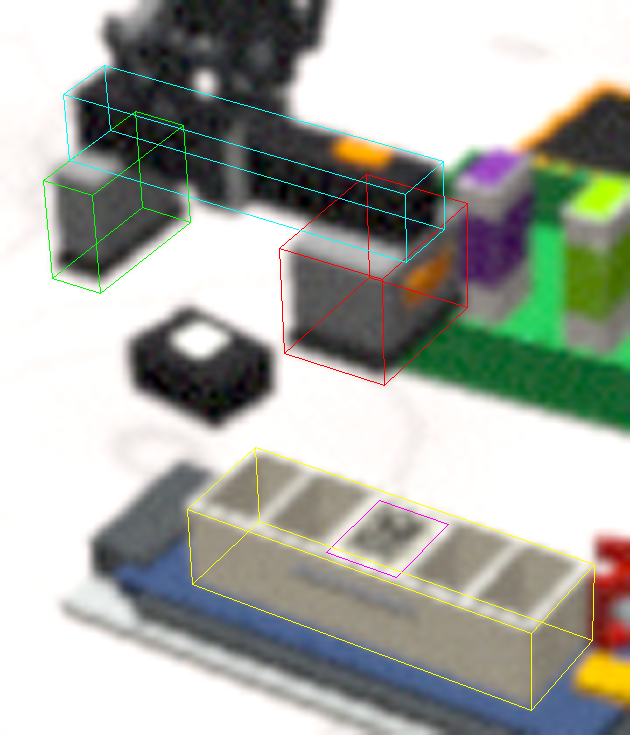

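The overlays for the scanner and label fit within about 1 px. I'll make a small correction, then hold still for about 3 s.

Call:
jog_arm(deltas=[{"x":-0.2,"y":0,"z":0.25,"spin":0},{"x":0,"y":0,"z":0,"spin":0},{"x":0,"y":0,"z":0,"spin":0},{"x":0,"y":0,"z":0,"spin":0},{"x":0,"y":0,"z":0,"spin":0}])

```text
time: 39.9
ee_pos: [0.4871, -0.0052, 0.2138]
orientation: [0.024, 0.001, 1.0, -0.005]
force: [0.2, 0.7, -1.9]
finger_gap: 0.312
```

Call:
jog_arm(deltas=[{"x":0,"y":0,"z":0,"spin":0},{"x":0,"y":0,"z":0,"spin":0},{"x":0,"y":0,"z":0,"spin":0},{"x":0,"y":0,"z":0,"spin":0},{"x":0,"y":0,"z":0,"spin":0}])

```text
time: 40.4
ee_pos: [0.4871, -0.0048, 0.214]
orientation: [0.024, 0.001, 1.0, -0.005]
force: [-0.4, 0.3, -1.1]
finger_gap: 0.315
```

Call:
jog_arm(deltas=[{"x":0,"y":0,"z":0,"spin":0},{"x":0,"y":0,"z":0,"spin":0},{"x":0,"y":0,"z":0,"spin":0},{"x":0,"y":0,"z":0,"spin":0},{"x":0,"y":0,"z":0,"spin":0}])

```text
time: 40.9
ee_pos: [0.4871, -0.0049, 0.214]
orientation: [0.024, 0.001, 1.0, -0.005]
force: [1.2, -0.5, -1.5]
finger_gap: 0.316
```

Call:
jog_arm(deltas=[{"x":0,"y":0,"z":0,"spin":0},{"x":0,"y":0,"z":0,"spin":0},{"x":0,"y":0,"z":0,"spin":0},{"x":0,"y":0,"z":0,"spin":0},{"x":0,"y":0,"z":0,"spin":0}])

```text
time: 41.4
ee_pos: [0.4871, -0.0049, 0.214]
orientation: [0.024, 0.001, 1.0, -0.005]
force: [-0.3, -0.1, -2.0]
finger_gap: 0.316
```

Call:
jog_arm(deltas=[{"x":0,"y":0,"z":0,"spin":0},{"x":0,"y":0,"z":0,"spin":0},{"x":0,"y":0,"z":0,"spin":0},{"x":0,"y":0,"z":0,"spin":0},{"x":0,"y":0,"z":0,"spin":0}])

```text
time: 41.9
ee_pos: [0.4871, -0.0049, 0.2139]
orientation: [0.024, 0.001, 1.0, -0.005]
force: [-0.2, -0.5, -2.1]
finger_gap: 0.313
```

Call:
jog_arm(deltas=[{"x":0,"y":0,"z":0,"spin":0},{"x":0,"y":0,"z":0,"spin":0},{"x":0,"y":0,"z":0,"spin":0},{"x":0,"y":0,"z":0,"spin":0},{"x":0,"y":0,"z":0,"spin":0}])

```text
time: 42.4
ee_pos: [0.4871, -0.005, 0.214]
orientation: [0.024, 0.001, 1.0, -0.005]
force: [-0.2, -0.1, -1.9]
finger_gap: 0.317
```

```bash
python3 - <<'E'
from h import *
s,M=st()
save('scene','k34.png',(250,100,410,260),4)
o=np.array(s['ee_pos'][:2]);a=-.004;u=np.array([np.cos(a),np.sin(a)]);z=s['ee_pos'][2]-.055
B=[(box3(o+.06*u,a,.046,.064,z,z+.048),(255,0,0)),(box3(o-.063*u,a,.024,.064,z,z+.046),(0,255,0)),(box3(o+.004*u,a,.158,.028,z+.046,z+.076),(0,255,255)),
(box3((.5475,-.0085),-.009,.034,.042,.059,.059),(255,0,255))]
overlay('scene',B,'o9.png',(260,145,350,250),7,1.2)
E
```

```text
t 42.4 p [ 0.4871 -0.005   0.214 ] F [-0.2 -0.1 -1.9] gap 0.317
[[-0.999, 0.002, 0.047], [0.001, 1.0, -0.01], [-0.047, -0.01, -0.999]] q [-0.144  0.317  1.949 -0.004  0.827 -1.711]
```

View pics/o9.png

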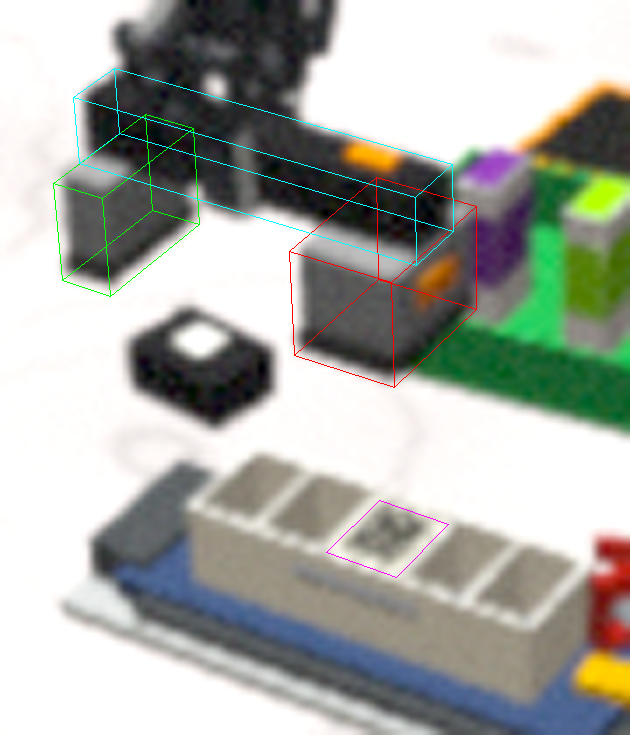

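That was steady for 2.5 s, but 3–4 mm off in y. I have plenty of time, so I'll centre it and hold again.

Call:
jog_arm(deltas=[{"x":0,"y":-0.2,"z":0,"spin":0},{"x":0,"y":-0.15,"z":0,"spin":0},{"x":0,"y":0,"z":0,"spin":0},{"x":0,"y":0,"z":0,"spin":0},{"x":0,"y":0,"z":0,"spin":0}])

```text
time: 42.95
ee_pos: [0.4871, -0.0089, 0.214]
orientation: [0.024, 0.001, 1.0, -0.005]
force: [0.2, -0.1, -1.5]
finger_gap: 0.316
```

Call:
jog_arm(deltas=[{"x":0,"y":0,"z":0,"spin":0},{"x":0,"y":0,"z":0,"spin":0},{"x":0,"y":0,"z":0,"spin":0},{"x":0,"y":0,"z":0,"spin":0},{"x":0,"y":0,"z":0,"spin":0}])

```text
time: 43.45
ee_pos: [0.4871, -0.0088, 0.214]
orientation: [0.024, 0.001, 1.0, -0.005]
force: [-0.2, -0.4, -2.5]
finger_gap: 0.319
```

Call:
jog_arm(deltas=[{"x":0,"y":0,"z":0,"spin":0},{"x":0,"y":0,"z":0,"spin":0},{"x":0,"y":0,"z":0,"spin":0},{"x":0,"y":0,"z":0,"spin":0},{"x":0,"y":0,"z":0,"spin":0}])

```text
time: 43.95
ee_pos: [0.4871, -0.0088, 0.214]
orientation: [0.024, 0.001, 1.0, -0.005]
force: [0.3, -0.0, -2.5]
finger_gap: 0.318
```

Call:
jog_arm(deltas=[{"x":0,"y":0,"z":0,"spin":0},{"x":0,"y":0,"z":0,"spin":0},{"x":0,"y":0,"z":0,"spin":0},{"x":0,"y":0,"z":0,"spin":0},{"x":0,"y":0,"z":0,"spin":0}])

```text
time: 44.45
ee_pos: [0.4871, -0.0087, 0.214]
orientation: [0.024, 0.001, 1.0, -0.005]
force: [0.4, 0.3, -2.0]
finger_gap: 0.318
```

Call:
jog_arm(deltas=[{"x":0,"y":0,"z":0,"spin":0},{"x":0,"y":0,"z":0,"spin":0},{"x":0,"y":0,"z":0,"spin":0},{"x":0,"y":0,"z":0,"spin":0},{"x":0,"y":0,"z":0,"spin":0}])

```text
time: 44.95
ee_pos: [0.4871, -0.0087, 0.214]
orientation: [0.024, 0.001, 1.0, -0.005]
force: [0.3, -0.5, -2.1]
finger_gap: 0.319
```

Call:
jog_arm(deltas=[{"x":0,"y":0,"z":0,"spin":0},{"x":0,"y":0,"z":0,"spin":0},{"x":0,"y":0,"z":0,"spin":0},{"x":0,"y":0,"z":0,"spin":0},{"x":0,"y":0,"z":0,"spin":0}])

```text
time: 45.45
ee_pos: [0.4871, -0.0087, 0.214]
orientation: [0.024, 0.001, 1.0, -0.005]
force: [0.7, -0.2, -2.1]
finger_gap: 0.315
```

```bash
python3 - <<'E'
from h import *
save('scene','k35.png')
plan((.491,.4185,.214),-.065,3.3)
E
```

```text
t 45.5 p [ 0.4871 -0.0087  0.214 ] F [-0.   0.2 -1. ] gap 0.32
[[-0.999, 0.001, 0.047], [0.001, 1.0, -0.01], [-0.047, -0.01, -0.999]] q [-0.152  0.317  1.949 -0.004  0.827 -1.719]
[{"x": -0.03, "y": 3.29, "z": -0.03, "spin": 0.005}, {"x": -0.01, "y": 3.29, "z": -0.03, "spin": 0.005}, {"x": 0.01, "y": 3.29, "z": -0.03, "spin": 0.005}, {"x": 0.02, "y": 3.29, "z": -0.03, "spin": 0.005}, {"x": 0.04, "y": 3.29, "z": -0.03, "spin": 0.005}]
[{"x": 0.05, "y": 3.29, "z": -0.03, "spin": 0.005}, {"x": 0.07, "y": 3.29, "z": -0.03, "spin": 0.005}, {"x": 0.09, "y": 3.29, "z": -0.03, "spin": 0.005}, {"x": 0.1, "y": 3.28, "z": -0.03, "spin": 0.005}, {"x": 0.12, "y": 3.28, "z": -0.03, "spin": 0.005}]
[{"x": 0.14, "y": 3.28, "z": -0.03, "spin": 0.005}, {"x": 0.15, "y": 3.28, "z": -0.03, "spin": 0.005}, {"x": 0.17, "y": 3.28, "z": -0.03, "spin": 0.005}]
```

The second hold was steady and centred for 2.5 s. Returning the scanner.

Call:
jog_arm(deltas=[{"x":0,"y":2,"z":0,"spin":0.005},{"x":0,"y":3.3,"z":0,"spin":0.005},{"x":0,"y":3.3,"z":0,"spin":0.005},{"x":0,"y":3.3,"z":0,"spin":0.005},{"x":0,"y":3.3,"z":0,"spin":0.005}])

```text
time: 46.0
ee_pos: [0.4899, 0.1449, 0.2126]
orientation: [0.024, 0.017, 1.0, -0.005]
force: [-0.2, -0.3, -2.2]
finger_gap: 0.319
```

Call:
jog_arm(deltas=[{"x":0.1,"y":3.3,"z":0,"spin":0.005},{"x":0.1,"y":3.3,"z":0,"spin":0.005},{"x":0.1,"y":3.3,"z":0,"spin":0.005},{"x":0.1,"y":3.3,"z":0,"spin":0.005},{"x":0.1,"y":3.3,"z":0,"spin":0.005}])

```text
time: 46.5
ee_pos: [0.4914, 0.3172, 0.2109]
orientation: [0.024, 0.03, 0.999, -0.005]
force: [-0.3, -0.1, -2.4]
finger_gap: 0.31
```

```bash
python3 - <<'E'
from h import *
plan((.491,.4185,.214),-.065,3.3)
E
```

```text
t 46.5 p [0.4914 0.3172 0.2109] F [-0.3 -0.1 -2.4] gap 0.31
[[-0.997, 0.06, 0.048], [0.059, 0.998, -0.011], [-0.049, -0.008, -0.999]] q [ 0.474  0.457  1.717 -0.04   0.93  -1.014]
[{"x": 0.16, "y": 2.53, "z": -0.11, "spin": 0.001}, {"x": 0.16, "y": 2.53, "z": -0.11, "spin": 0.001}, {"x": 0.16, "y": 2.53, "z": -0.11, "spin": 0.001}, {"x": 0.17, "y": 2.53, "z": -0.11, "spin": 0.001}]
```

Call:
jog_arm(deltas=[{"x":0.15,"y":2.6,"z":0,"spin":0.001},{"x":0.15,"y":2.6,"z":0,"spin":0.001},{"x":0.15,"y":2.6,"z":0,"spin":0.001},{"x":0.1,"y":1.8,"z":0,"spin":0},{"x":0,"y":0,"z":0,"spin":0}])

```text
time: 47.0
ee_pos: [0.4905, 0.4214, 0.2085]
orientation: [0.024, 0.03, 0.999, -0.005]
force: [0.2, -0.6, -0.9]
finger_gap: 0.316
```

```bash
python3 - <<'E'
from h import *
plan((.491,.4185,.08),-.065,2.5)
save('scene','k36.png',(290,70,420,210),5)
save('top','t36.png',(120,150,240,270),5)
E
```

```text
t 47.0 p [0.4905 0.4214 0.2085] F [ 0.2 -0.6 -0.9] gap 0.316
[[-0.997, 0.059, 0.048], [0.059, 0.998, -0.011], [-0.048, -0.008, -0.999]] q [ 0.622  0.545  1.559 -0.043  1.005 -0.868]
[{"x": 0.09, "y": -0.03, "z": 2.14, "spin": 0.001}, {"x": 0.09, "y": -0.03, "z": 2.14, "spin": 0.001}, {"x": 0.09, "y": -0.03, "z": 2.14, "spin": 0.001}, {"x": 0.09, "y": -0.03, "z": 2.14, "spin": 0.001}, {"x": 0.09, "y": -0.03, "z": 2.14, "spin": 0.001}]
[{"x": 0.09, "y": -0.03, "z": 2.14, "spin": 0.001}]
```

View pics/k36.png

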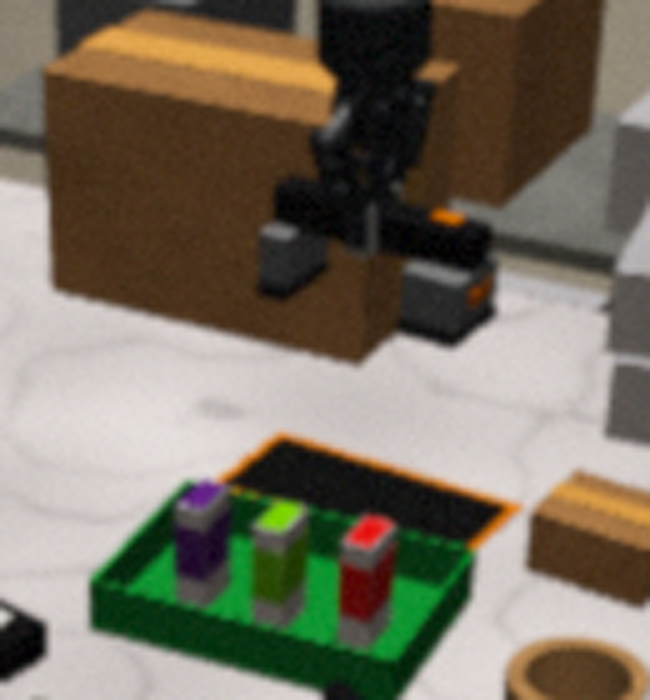

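Call:
jog_arm(deltas=[{"x":0.09,"y":0,"z":2.2,"spin":0},{"x":0.09,"y":0,"z":2.2,"spin":0},{"x":0.09,"y":0,"z":2.2,"spin":0},{"x":0.09,"y":0,"z":2.2,"spin":0},{"x":0.09,"y":0,"z":2.0,"spin":0}])

```text
time: 47.6
ee_pos: [0.4934, 0.4144, 0.101]
orientation: [0.026, 0.032, 0.999, -0.004]
force: [-0.1, -0.0, -2.2]
finger_gap: 0.319
```

Call:
jog_arm(deltas=[{"x":0.05,"y":0,"z":1.2,"spin":0},{"x":0.05,"y":0,"z":0.8,"spin":0},{"x":0,"y":0,"z":0.2,"spin":0},{"x":0,"y":0,"z":0,"spin":0}])

```text
time: 48.0
ee_pos: [0.4938, 0.4113, 0.0767]
orientation: [0.025, 0.033, 0.999, -0.005]
force: [-0.4, -0.4, -1.6]
finger_gap: 0.314
```

```bash
python3 - <<'E'
from h import *
plan((.491,.4185,.058),-.065,2.5)
E
```

```text
t 48.0 p [0.4938 0.4113 0.0767] F [-0.4 -0.4 -1.6] gap 0.314
[[-0.997, 0.067, 0.05], [0.066, 0.998, -0.011], [-0.05, -0.008, -0.999]] q [ 0.606  0.698  1.676 -0.056  0.734 -0.857]
[{"x": 0.42, "y": 0.71, "z": 1.85, "spin": -0.001}]
```

Call:
jog_arm(deltas=[{"x":0.15,"y":0.3,"z":0.7,"spin":0},{"x":0.15,"y":0.3,"z":0.7,"spin":0},{"x":0.1,"y":0.2,"z":0.2,"spin":0},{"x":0,"y":0,"z":0,"spin":0}])

```text
time: 48.4
ee_pos: [0.4915, 0.4208, 0.0611]
orientation: [0.026, 0.033, 0.999, -0.004]
force: [0.2, 0.2, -2.0]
finger_gap: 0.314
```

```bash
python3 - <<'E'
from h import *
plan((.491,.4185,.056),-.065,2.5)
save('scene','k37.png',(290,100,420,210),5)
save('top','t37.png',(120,150,240,270),5)
E
```

```text
t 48.4 p [0.4915 0.4208 0.0611] F [ 0.2  0.2 -2. ] gap 0.314
[[-0.996, 0.066, 0.052], [0.066, 0.998, -0.009], [-0.053, -0.006, -0.999]] q [ 0.62   0.724  1.673 -0.058  0.708 -0.841]
[{"x": 0.06, "y": -0.23, "z": 0.51, "spin": -0.001}]
```

View pics/k37.png

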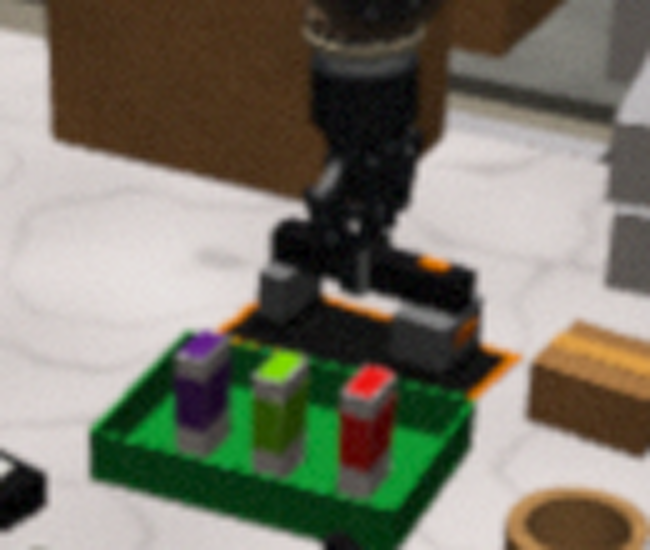

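View pics/t37.png

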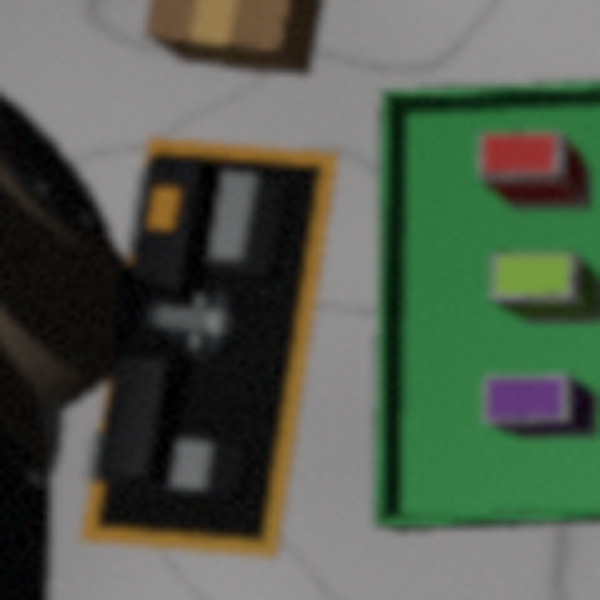

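The scanner lines up with the mat. I'll set it down gently.

Call:
jog_arm(deltas=[{"x":0.03,"y":-0.2,"z":0.2,"spin":0},{"x":0.03,"y":0,"z":0.2,"spin":0},{"x":0,"y":0,"z":0,"spin":0}])

```text
time: 48.8
ee_pos: [0.4913, 0.4184, 0.0576]
orientation: [0.027, 0.033, 0.999, -0.003]
force: [0.6, -0.7, -1.5]
finger_gap: 0.317
```

Call:
jog_arm(deltas=[{"x":0,"y":0,"z":0.15,"spin":0},{"x":0,"y":0,"z":0,"spin":0}])

```text
time: 49.0
ee_pos: [0.4914, 0.4183, 0.056]
orientation: [0.027, 0.033, 0.999, -0.003]
force: [-0.6, -0.1, -1.7]
finger_gap: 0.317
```

Call:
jog_arm(deltas=[{"x":0,"y":0,"z":0.1,"spin":0},{"x":0,"y":0,"z":0.05,"spin":0},{"x":0,"y":0,"z":0,"spin":0}])

```text
time: 49.3
ee_pos: [0.4916, 0.4183, 0.0548]
orientation: [0.027, 0.033, 0.999, -0.003]
force: [0.7, -0.3, -2.5]
finger_gap: 0.313
```

Call:
jog_arm(deltas=[{"x":0,"y":0,"z":0.1,"spin":0},{"x":0,"y":0,"z":0,"spin":0}])

```text
time: 49.5
ee_pos: [0.4916, 0.4183, 0.055]
orientation: [0.027, 0.033, 0.999, -0.003]
force: [0.2, 1.7, -1.4]
finger_gap: 0.318
```

It's in contact: z no longer drops. Releasing.

Call:
jog_arm(deltas=[{"x":0,"y":0,"z":0,"spin":0},{"x":0,"y":0,"z":0,"spin":0},{"x":0,"y":0,"z":0,"spin":0},{"x":0,"y":0,"z":0,"spin":0}], jaw=80)

```text
time: 49.9
ee_pos: [0.4921, 0.4186, 0.0551]
orientation: [0.028, 0.033, 0.999, -0.003]
force: [-0.2, 0.5, 0.7]
finger_gap: 0.685
```

Call:
jog_arm(deltas=[{"x":-0.05,"y":0,"z":-1,"spin":0},{"x":-0.1,"y":0,"z":-2,"spin":0},{"x":-0.1,"y":0,"z":-2,"spin":0},{"x":-0.1,"y":0,"z":-3,"spin":0},{"x":0,"y":0,"z":-4,"spin":0}])

```text
time: 50.4
ee_pos: [0.4876, 0.4181, 0.1759]
orientation: [0.024, 0.033, 0.999, -0.006]
force: [0.1, 0.1, -0.2]
finger_gap: 0.686
```

Call:
jog_arm(deltas=[{"x":0,"y":-2,"z":-3,"spin":0},{"x":0,"y":-3.5,"z":-2,"spin":0},{"x":0,"y":-3.5,"z":0,"spin":0},{"x":0,"y":-3,"z":0,"spin":0},{"x":0,"y":0,"z":0,"spin":0}])

```text
time: 50.9
ee_pos: [0.4772, 0.2968, 0.2389]
orientation: [0.03, 0.032, 0.999, -0.002]
force: [-0.2, 1.4, -0.4]
finger_gap: 0.685
```

```bash
python3 - <<'E'
from h import *
st()
save('scene','k38.png')
cropold('scene','k38c.png',(240,90,420,270),4)
save('top','t38.png',(90,90,460,290),2.1)
E
```

```text
t 50.9 p [0.4772 0.2968 0.2389] F [-0.2  1.4 -0.4] gap 0.685
[[-0.996, 0.064, 0.06], [0.064, 0.998, -0.005], [-0.06, -0.002, -0.998]] q [ 0.452  0.389  1.748 -0.038  0.953 -1.033]
```

View pics/k38c.png

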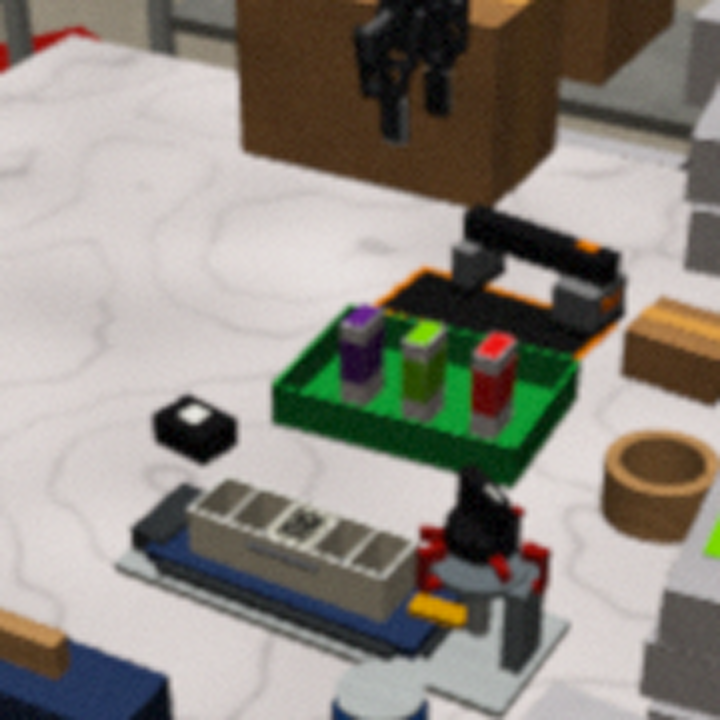

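View pics/t38.png

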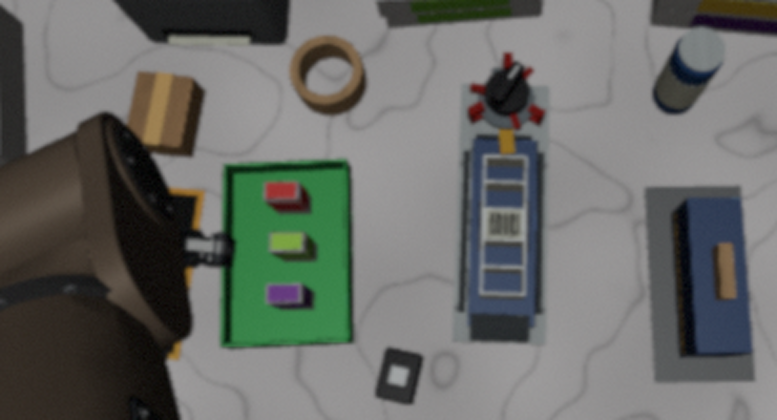

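View pics/k38.png

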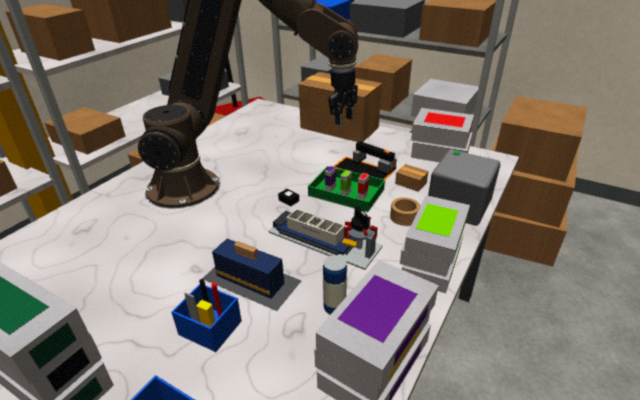

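The scanner now looks shifted toward the far end of its mat, with its head at (590,295). I'll move the arm away and check from above.

Call:
jog_arm(deltas=[{"x":0,"y":-4,"z":0,"spin":0},{"x":0,"y":-4,"z":0,"spin":0},{"x":0,"y":-4,"z":0,"spin":0},{"x":0,"y":-4,"z":0,"spin":0},{"x":0,"y":0,"z":0,"spin":0}])

```text
time: 51.5
ee_pos: [0.4687, 0.1396, 0.2386]
orientation: [0.031, 0.028, 0.999, -0.001]
force: [0.8, 0.2, 0.5]
finger_gap: 0.685
```

```bash
python3 - <<'E'
from h import *
st()
save('top','t39.png',(120,150,210,270),6)
save('scene','k39.png',(320,110,420,200),7)
E
```

```text
t 51.5 p [0.4687 0.1396 0.2386] F [0.8 0.2 0.5] gap 0.685
[[-0.997, 0.056, 0.061], [0.056, 0.998, -0.003], [-0.061, 0.0, -0.998]] q [ 0.161  0.284  1.919 -0.017  0.878 -1.343]
```

View pics/t39.png

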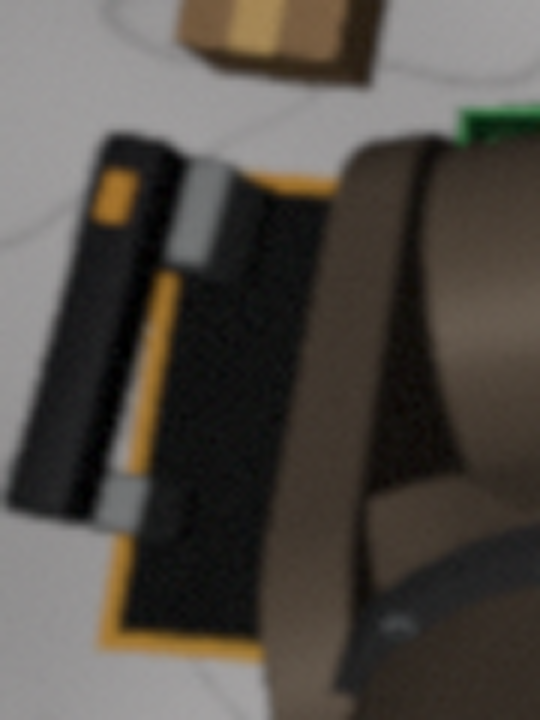

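View pics/k39.png

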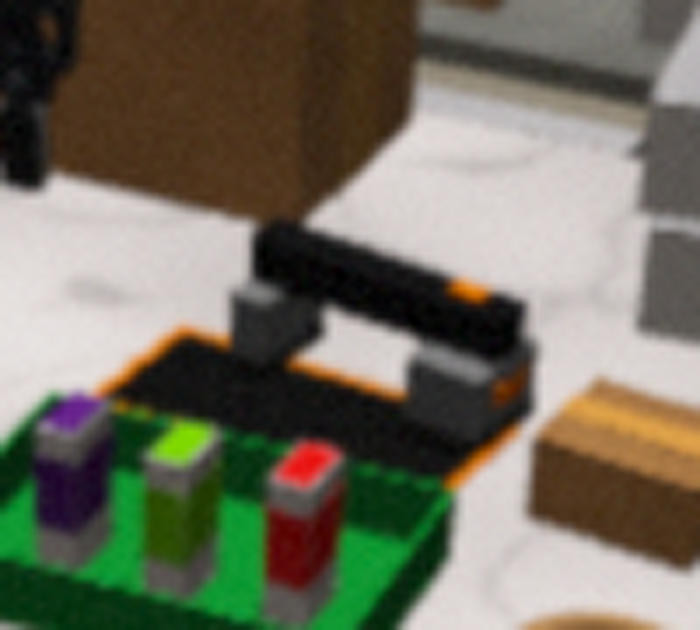

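The scanner was knocked aside: it now sits about half off the mat in +y, with its handle running from (140,140) to (50,510). I'll fit its pose and put it back.

```bash
python3 - <<'E'
from fit import *
t=lambda x,y:np.array([x/6+120-.5,y/6+150-.5]); s=lambda x,y:np.array([x/7+320-.5,y/7+110-.5])
C=[('top',(.083,-.032,.048),t(235,160)),('top',(.037,-.032,.048),t(208,270)),('top',(-.051,-.032,.046),t(148,478)),('top',(-.075,-.032,.046),t(140,530)),
('top',(-.075,-.014,.076),t(87,518)),('top',(.083,.014,.076),t(103,137)),('scene',(.083,-.032,.048),s(492,373)),('scene',(.037,-.032,.048),s(415,355))]
x=fit(C,[.5,.45,-.1])
overlay('top',sc(x,x[2]),'o10.png',(115,165,185,245),7,2)
overlay('scene',sc(x,x[2]),'o11.png',(325,130,405,180),8,1.3)
E
```

```text
[ 0.5168  0.4635 -0.1481]
[[-0.2, -0.0], [-0.1, -0.6], [1.4, -0.3], [0.3, 0.7], [-3.6, 0.2], [-0.9, -2.0], [-1.5, 1.8], [-1.4, 0.5]]
```

View pics/o10.png

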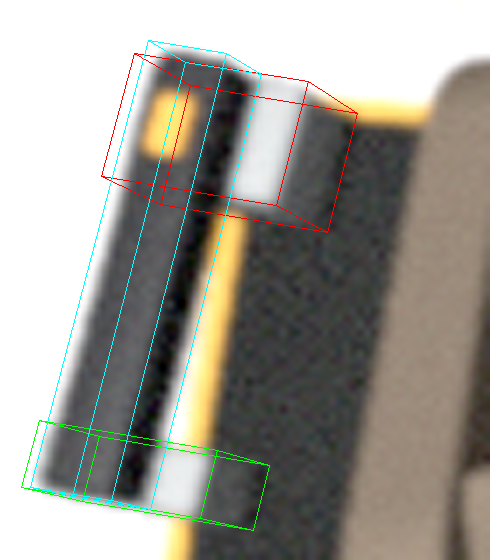

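View pics/o11.png

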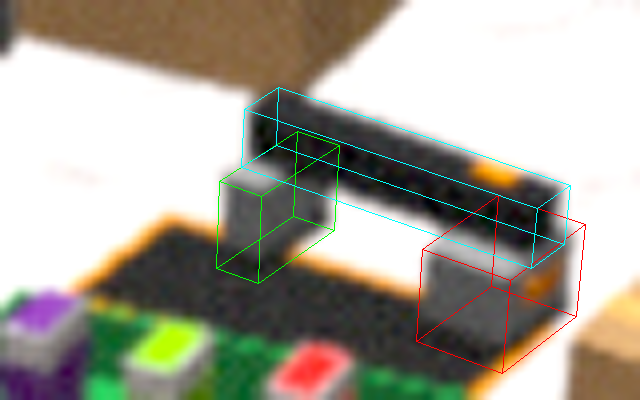

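```bash
python3 - <<'E'
from h import *
plan((.516,.461,.19),-.148,4)
E
```

```text
t 51.6 p [0.4691 0.1421 0.2387] F [ 0.  -0.3  0.2] gap 0.689
[[-0.997, 0.055, 0.062], [0.055, 0.998, -0.002], [-0.062, 0.001, -0.998]] q [ 0.165  0.285  1.917 -0.016  0.879 -1.34 ]
[{"x": -0.29, "y": 3.57, "z": 0.56, "spin": 0.01}, {"x": -0.25, "y": 3.57, "z": 0.56, "spin": 0.01}, {"x": -0.22, "y": 3.57, "z": 0.56, "spin": 0.01}, {"x": -0.18, "y": 3.57, "z": 0.56, "spin": 0.01}, {"x": -0.14, "y": 3.58, "z": 0.56, "spin": 0.01}]
[{"x": -0.11, "y": 3.58, "z": 0.56, "spin": 0.01}, {"x": -0.07, "y": 3.58, "z": 0.56, "spin": 0.01}, {"x": -0.03, "y": 3.58, "z": 0.56, "spin": 0.01}, {"x": 0.0, "y": 3.58, "z": 0.56, "spin": 0.01}]
```

Call:
jog_arm(deltas=[{"x":-0.3,"y":3.6,"z":0.3,"spin":0.01},{"x":-0.3,"y":3.6,"z":0.3,"spin":0.01},{"x":-0.2,"y":3.6,"z":0.5,"spin":0.01},{"x":-0.2,"y":3.6,"z":0.5,"spin":0.01},{"x":-0.2,"y":3.6,"z":0.5,"spin":0.01}])

```text
time: 52.1
ee_pos: [0.4966, 0.3323, 0.2191]
orientation: [0.032, 0.053, 0.998, 0.001]
force: [0.6, 0.6, 0.6]
finger_gap: 0.684
```

Call:
jog_arm(deltas=[{"x":-0.1,"y":3.6,"z":0.5,"spin":0.01},{"x":-0.1,"y":3.6,"z":0.5,"spin":0.01},{"x":0,"y":3.0,"z":0.5,"spin":0.01},{"x":0,"y":1.8,"z":0.3,"spin":0.01},{"x":0,"y":0,"z":0,"spin":0}])

```text
time: 52.6
ee_pos: [0.5082, 0.4714, 0.1977]
orientation: [0.031, 0.067, 0.997, 0.002]
force: [-1.1, -0.0, -0.2]
finger_gap: 0.687
```

```bash
python3 - <<'E'
from h import *
plan((.516,.461,.105),-.148,2.4)
E
```

```text
t 52.6 p [0.5082 0.4714 0.1977] F [-1.1 -0.  -0.2] gap 0.687
[[-0.989, 0.133, 0.063], [0.134, 0.991, 0.0], [-0.062, 0.009, -0.998]] q [ 0.666  0.615  1.455 -0.045  1.023 -0.748]
[{"x": -0.08, "y": -0.25, "z": 2.33, "spin": 0.003}, {"x": -0.08, "y": -0.25, "z": 2.33, "spin": 0.003}, {"x": -0.08, "y": -0.25, "z": 2.33, "spin": 0.003}, {"x": -0.09, "y": -0.25, "z": 2.33, "spin": 0.003}]
```

Call:
jog_arm(deltas=[{"x":-0.08,"y":-0.15,"z":2.3,"spin":0.003},{"x":-0.08,"y":-0.15,"z":2.3,"spin":0.003},{"x":-0.08,"y":-0.1,"z":2.3,"spin":0.003},{"x":-0.08,"y":-0.1,"z":1.8,"spin":0.003},{"x":0,"y":0,"z":0,"spin":0}])

```text
time: 53.1
ee_pos: [0.512, 0.4713, 0.1079]
orientation: [0.031, 0.069, 0.997, 0.003]
force: [-0.0, -0.4, -0.7]
finger_gap: 0.685
```

```bash
python3 - <<'E'
from h import *
plan((.516,.461,.055),-.148,2.4)
save('scene','k40.png',(320,80,420,190),6)
save('top','t40.png',(110,150,210,260),5)
E
```

```text
t 53.1 p [0.512  0.4713 0.1079] F [-0.  -0.4 -0.7] gap 0.685
[[-0.989, 0.137, 0.063], [0.137, 0.991, 0.001], [-0.062, 0.01, -0.998]] q [ 0.662  0.716  1.522 -0.05   0.855 -0.739]
[{"x": -0.07, "y": -0.34, "z": 1.77, "spin": 0.003}, {"x": -0.07, "y": -0.34, "z": 1.77, "spin": 0.003}, {"x": -0.07, "y": -0.34, "z": 1.77, "spin": 0.003}]
```

View pics/k40.png

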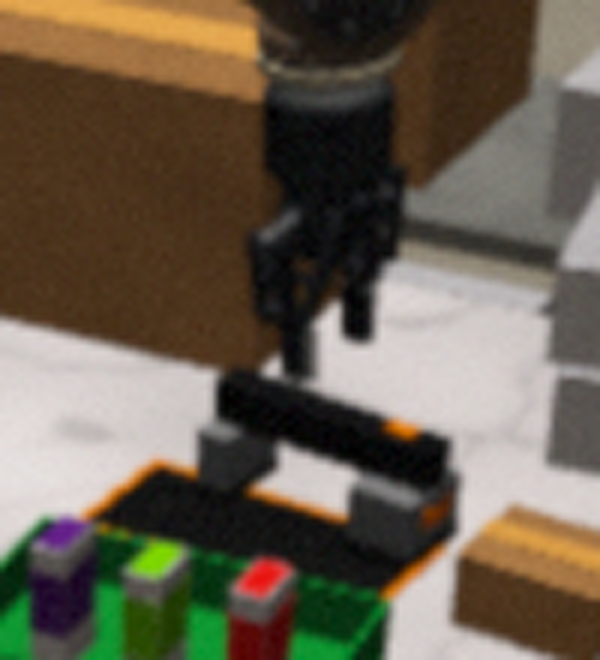

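View pics/t40.png

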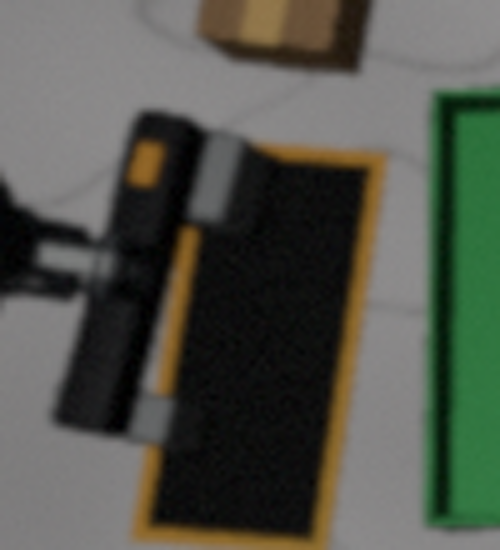

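The tool is 1 cm too far in +y. I'll correct that here before descending.

Call:
jog_arm(deltas=[{"x":-0.2,"y":-0.5,"z":0,"spin":0.003},{"x":-0.15,"y":-0.5,"z":0,"spin":0.003},{"x":0,"y":0,"z":0,"spin":0}])

```text
time: 53.5
ee_pos: [0.5154, 0.4619, 0.114]
orientation: [0.034, 0.071, 0.997, 0.006]
force: [0.2, -0.3, 0.1]
finger_gap: 0.688
```

```bash
python3 - <<'E'
from h import *
plan((.516,.461,.075),-.148,2.4)
E
```

```text
t 53.5 p [0.5154 0.4619 0.114 ] F [ 0.2 -0.3  0.1] gap 0.688
[[-0.987, 0.142, 0.069], [0.143, 0.99, 0.006], [-0.067, 0.016, -0.998]] q [ 0.648  0.701  1.535 -0.049  0.848 -0.748]
[{"x": 0.09, "y": -0.07, "z": 1.95, "spin": 0.002}, {"x": 0.09, "y": -0.07, "z": 1.95, "spin": 0.002}]
```

Call:
jog_arm(deltas=[{"x":0.1,"y":0,"z":1.6,"spin":0.002},{"x":0.1,"y":0,"z":1.6,"spin":0},{"x":0.05,"y":0,"z":0.6,"spin":0},{"x":0,"y":0,"z":0,"spin":0}])

```text
time: 53.9
ee_pos: [0.5157, 0.4622, 0.0731]
orientation: [0.034, 0.073, 0.997, 0.006]
force: [0.4, -0.2, -1.8]
finger_gap: 0.689
```

```bash
python3 - <<'E'
from h import *
plan((.516,.461,.055),-.148,2.4)
save('scene','k41.png',(320,80,420,190),6)
E
```

```text
t 53.9 p [0.5157 0.4622 0.0731] F [ 0.4 -0.2 -1.8] gap 0.689
[[-0.987, 0.145, 0.07], [0.145, 0.989, 0.007], [-0.068, 0.017, -0.998]] q [ 0.648  0.752  1.558 -0.053  0.773 -0.74 ]
[{"x": 0.07, "y": -0.14, "z": 1.81, "spin": 0.002}]
```

View pics/k41.png

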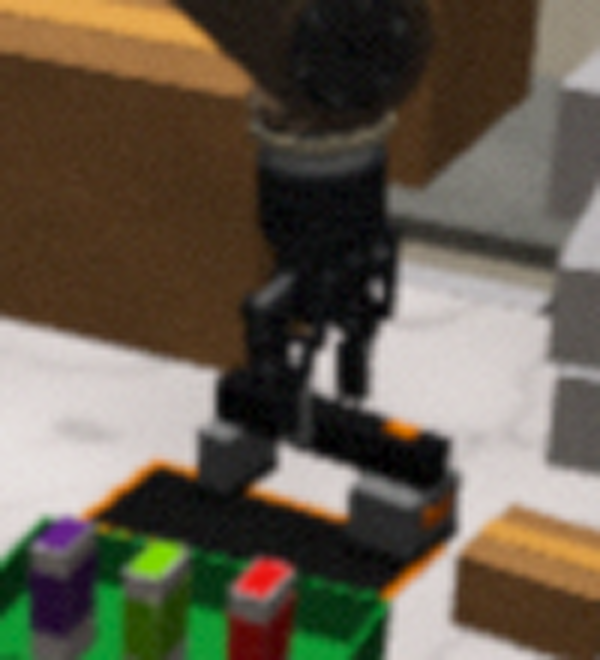

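The fingers straddle the handle. I'll descend and grip.

Call:
jog_arm(deltas=[{"x":0.05,"y":-0.1,"z":0.9,"spin":0},{"x":0.05,"y":0,"z":0.7,"spin":0},{"x":0,"y":0,"z":0.2,"spin":0},{"x":0,"y":0,"z":0,"spin":0}])

```text
time: 54.35
ee_pos: [0.516, 0.4617, 0.0539]
orientation: [0.035, 0.073, 0.997, 0.006]
force: [-0.5, 0.8, 0.2]
finger_gap: 0.69
```

Call:
jog_arm(deltas=[{"x":0,"y":0,"z":0,"spin":0},{"x":0,"y":0,"z":0,"spin":0},{"x":0,"y":0,"z":0,"spin":0},{"x":0,"y":0,"z":0,"spin":0},{"x":0,"y":0,"z":0,"spin":0}], jaw=255)

```text
time: 54.85
ee_pos: [0.516, 0.4618, 0.0545]
orientation: [0.035, 0.073, 0.997, 0.006]
force: [0.5, 0.3, -2.0]
finger_gap: 0.311
```

Call:
jog_arm(deltas=[{"x":0,"y":0,"z":-0.5,"spin":0},{"x":-0.05,"y":0,"z":-1,"spin":0},{"x":-0.1,"y":0,"z":-1.0,"spin":0},{"x":0,"y":0,"z":0,"spin":0}])

```text
time: 55.25
ee_pos: [0.5158, 0.4614, 0.0818]
orientation: [0.035, 0.073, 0.997, 0.006]
force: [-0.0, 0.6, -1.5]
finger_gap: 0.316
```

```bash
python3 - <<'E'
from h import *
plan((.491,.4175,.08),-.065,2)
save('scene','k42.png',(320,80,420,190),6)
E
```

```text
t 55.25 p [0.5158 0.4614 0.0818] F [-0.   0.6 -1.5] gap 0.316
[[-0.987, 0.144, 0.07], [0.145, 0.989, 0.007], [-0.068, 0.017, -0.998]] q [ 0.647  0.74   1.555 -0.052  0.787 -0.742]
[{"x": 0.61, "y": -1.57, "z": -0.01, "spin": -0.027}, {"x": 0.65, "y": -1.55, "z": -0.01, "spin": -0.027}, {"x": 0.69, "y": -1.53, "z": -0.01, "spin": -0.027}]
```

View pics/k42.png

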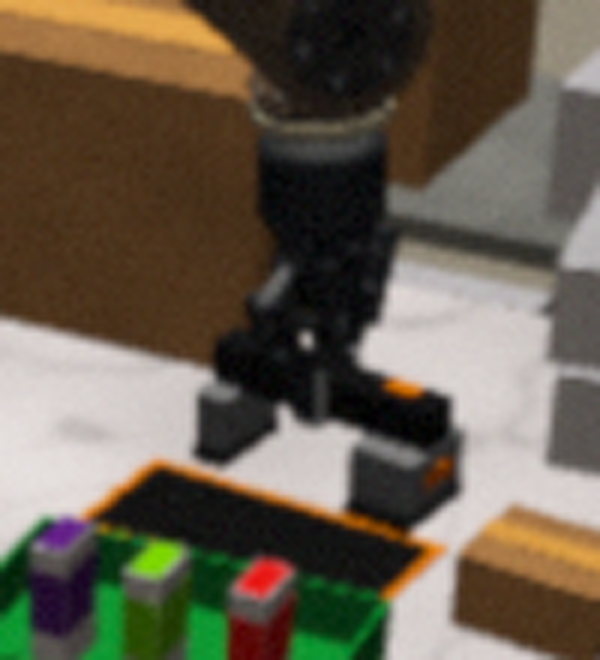

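The scanner is held and lifted. Moving it back over the mat.

Call:
jog_arm(deltas=[{"x":0.6,"y":-1.5,"z":0,"spin":-0.027},{"x":0.65,"y":-1.5,"z":0,"spin":-0.027},{"x":0.7,"y":-1.4,"z":0,"spin":-0.027},{"x":0,"y":0,"z":0,"spin":0}])

```text
time: 55.7
ee_pos: [0.49, 0.4186, 0.0791]
orientation: [0.035, 0.031, 0.999, 0.005]
force: [-0.1, 0.5, -2.4]
finger_gap: 0.317
```

```bash
python3 - <<'E'
from h import *
plan((.491,.4175,.06),-.065,2)
E
```

```text
t 55.7 p [0.49   0.4186 0.0791] F [-0.1  0.5 -2.4] gap 0.317
[[-0.996, 0.061, 0.07], [0.061, 0.998, 0.007], [-0.069, 0.011, -0.998]] q [ 0.618  0.69   1.687 -0.054  0.704 -0.852]
[{"x": 0.03, "y": -0.13, "z": 1.91, "spin": 0.003}]
```

Call:
jog_arm(deltas=[{"x":0,"y":0,"z":0.8,"spin":0},{"x":0.05,"y":0,"z":0.7,"spin":0},{"x":0,"y":0,"z":0.3,"spin":0},{"x":0,"y":0,"z":0,"spin":0}])

```text
time: 56.1
ee_pos: [0.492, 0.4203, 0.0592]
orientation: [0.035, 0.031, 0.999, 0.005]
force: [-0.8, -0.0, -1.9]
finger_gap: 0.316
```

Call:
jog_arm(deltas=[{"x":0,"y":0,"z":0.15,"spin":0},{"x":0,"y":0,"z":0.15,"spin":0},{"x":0,"y":0,"z":0,"spin":0}])

```text
time: 56.4
ee_pos: [0.4924, 0.4208, 0.0556]
orientation: [0.035, 0.031, 0.999, 0.005]
force: [-0.1, 0.3, -2.5]
finger_gap: 0.315
```

Call:
jog_arm(deltas=[{"x":0,"y":0,"z":0.12,"spin":0},{"x":0,"y":0,"z":0.1,"spin":0},{"x":0,"y":0,"z":0,"spin":0}])

```text
time: 56.7
ee_pos: [0.4927, 0.4211, 0.0545]
orientation: [0.036, 0.031, 0.999, 0.005]
force: [-0.4, 0.5, -1.5]
finger_gap: 0.32
```

Call:
jog_arm(deltas=[{"x":0,"y":0,"z":0,"spin":0},{"x":0,"y":0,"z":0,"spin":0},{"x":0,"y":0,"z":0,"spin":0},{"x":0,"y":0,"z":0,"spin":0}], jaw=80)

```text
time: 57.1
ee_pos: [0.4932, 0.4214, 0.0551]
orientation: [0.036, 0.031, 0.999, 0.006]
force: [0.1, 0.3, -0.7]
finger_gap: 0.684
```

Call:
jog_arm(deltas=[{"x":-0.1,"y":0,"z":-1,"spin":0},{"x":-0.1,"y":0,"z":-2,"spin":0},{"x":-0.1,"y":0,"z":-2,"spin":0},{"x":-0.1,"y":0,"z":-3,"spin":0},{"x":0,"y":0,"z":0,"spin":0}])

```text
time: 57.6
ee_pos: [0.4915, 0.4203, 0.14]
orientation: [0.036, 0.032, 0.999, 0.006]
force: [0.1, 0.5, 0.6]
finger_gap: 0.685
```

```bash
python3 - <<'E'
from h import *
st()
save('scene','k43.png',(320,80,420,190),6)
E
```

```text
t 57.6 p [0.4915 0.4203 0.14  ] F [0.1 0.5 0.6] gap 0.685
[[-0.995, 0.063, 0.073], [0.063, 0.998, 0.009], [-0.072, 0.014, -0.997]] q [ 0.619  0.612  1.643 -0.047  0.822 -0.858]
```

View pics/k43.png

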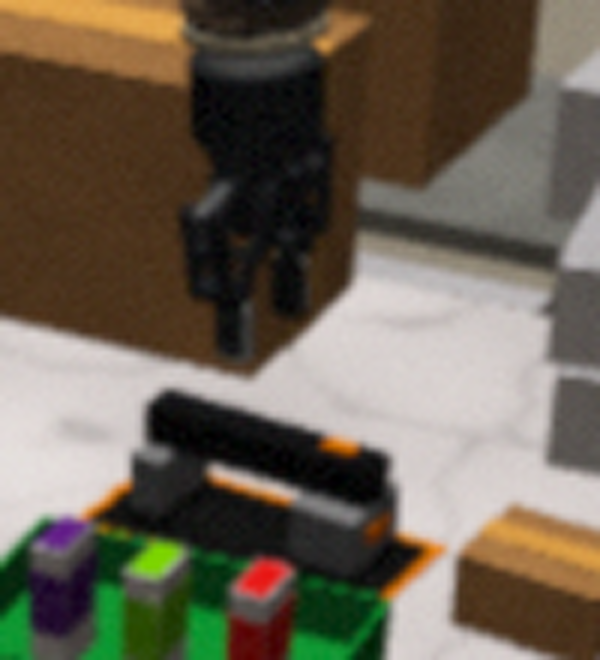

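The scanner stands on its mat again, centred around (270,480). I'll retreat clear and do the final checks.

Call:
jog_arm(deltas=[{"x":0,"y":0,"z":-3,"spin":0},{"x":0,"y":0,"z":-3,"spin":0},{"x":0,"y":-4,"z":-1,"spin":0},{"x":0,"y":-4,"z":0,"spin":0},{"x":0,"y":-4,"z":0,"spin":0}])

```text
time: 58.15
ee_pos: [0.4768, 0.2992, 0.2062]
orientation: [0.034, 0.029, 0.999, 0.004]
force: [0.3, 0.4, 0.2]
finger_gap: 0.687
```

Call:
jog_arm(deltas=[{"x":0,"y":-4,"z":0,"spin":0},{"x":0,"y":-4,"z":0,"spin":0},{"x":0,"y":-4,"z":0,"spin":0},{"x":0,"y":-3,"z":0,"spin":0},{"x":0,"y":0,"z":0,"spin":0}])

```text
time: 58.65
ee_pos: [0.465, 0.1402, 0.2025]
orientation: [0.032, 0.03, 0.999, 0.003]
force: [-0.3, 0.5, -0.1]
finger_gap: 0.688
```

```bash
python3 - <<'E'
from h import *
st()
save('scene','k44.png')
save('top','t44.png')
cropold('top','t44c.png',(120,140,280,270),5)
E
```

```text
t 58.65 p [0.465  0.1402 0.2025] F [-0.3  0.5 -0.1] gap 0.688
[[-0.996, 0.06, 0.064], [0.06, 0.998, 0.005], [-0.063, 0.009, -0.998]] q [ 0.159  0.327  1.974 -0.008  0.777 -1.346]
```

View pics/k44.png

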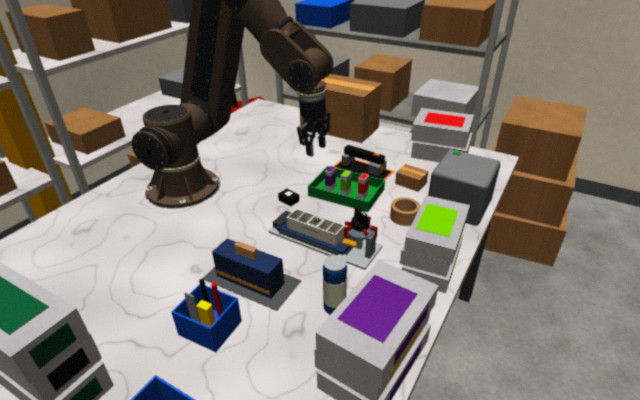

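View pics/t44c.png

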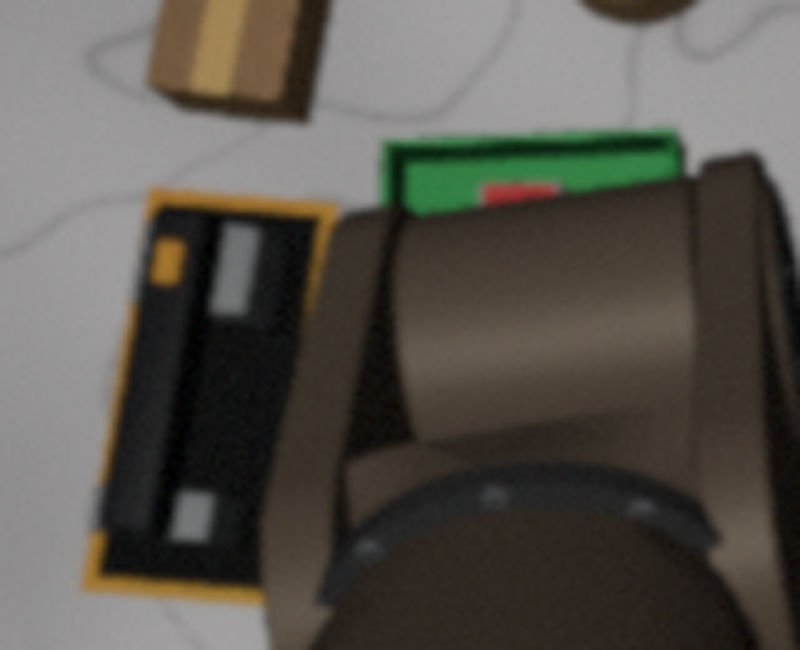

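The scanner is on its mat, all three cartons are upright in the tray, and the base is locked. The lid stands on its mat and the bystanders look unmoved. Handing in.

```bash
python3 -c "
from rig import finish_job
print(finish_job())"
```

```text
the job is handed in; nothing more can be done
None
```

The job is done and handed in at about 59 s of the 210 s; the hand-in reported no verdict.

- **Clamp:** I pushed the knob in 9.5 mm and turned it to about 1.2 rad by the tool's angle. It sprang back up with the yellow wing over the box's foot.
- **Lid:** I drew it straight up at about 12 N and the base stayed in the holder. The lid stands open side down on the grey mat. Contact briefly reached 36 N as I set it down.
- **Cartons:** Three were in the box (purple, green and red; no yellow). All three stand upright in the green tray.
- **Scan:** I held the scanner twice, about 2.5 s each time, with the window 10 cm above the label by calculation. The first hold was about 4 mm off in y, so I centred it and held again. There was no readout to confirm a scan.
- **Scanner:** After I first put it back, it was knocked half off its mat. I picked it up again and stood it back on the mat.

The last pictures showed the scanner fully on its mat, all three cartons in the tray, the wing over the foot, the lid on its mat, and the bystanders apparently where they were. The tool built up a tilt of about 3 to 4 degrees over the run. The scanner was gripped at that same tilt, so during the scan it stayed within about 0.5 degrees of level by the tool's readings. No check failed at the end.

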